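Set up the telescoping sample stand on a dried-goods counter

TASK

Set up the tasting display: first, while the tray is still empty, squeeze the red button in and slide the stand's sleeve up until the button pops out through its other hole. Then stand every tin of the red-banded kind (two or three) upright on the free part of the tray and pour all the dried roots from the orange cup into the tray's white dish, in either order, and put the emptied cup upright on the round cork mat. Leave the honey jar and the closed glass jar alone.

Things in the scene. Friction and masses are not known exactly. Their poses are not given: they have to be found in the camera images.
- tray (a joint): How far the sleeve, with its tray and dish, is slid up the fixed inner post, in m: 0 = lowered (as found, button through the upper hole), 0.050 = raised, button through the sleeve's lower hole (1.5 mm of play either way). Needs about 9 N to lift once the button is in, and stays by friction where it is left.
- button (a joint): Sprung red button in the fixed inner post, in m: 0 = popped out through a hole, domed end 8 mm proud of the sleeve's face, locking the sleeve; 0.008 = pressed flush with the face (about 5.5 N): the sleeve can then be slid, with some 6 N more at first, and the button ducks under its wall; about 0.0105 = hidden inside, between the holes.
- sleeve_grip (a point): On the axis of the stand's white upright square sleeve (36 x 36 x 170 mm, black cap), level with its upper hole, 36 mm below its top; rides with it: 165 mm above the counter lowered, 215 raised. z up; the tray is on the -x side; button and holes in the -y face, lower hole 50 mm below. Gripping here from above, closing along y, squeezes the button flush and holds the sleeve at once.
- button_tip (a point): Domed end of the 14 mm red button. Fixed in height, 165 mm above the counter, at the -y face of the sleeve; it moves only along the stand's y axis, with button.
- tray_free (a point): Middle, on the top surface, of the free part of the wooden tray that the sleeve carries (90 mm above the counter lowered, 140 raised). Axes as the sleeve's. The free part reaches 95 mm in -y and 100 mm in +y, 58 mm either way in x; the sleeve's near face is at x = +64, y = -90 to -54 mm, and rises 111 mm above the tray. A 12 mm lip runs round the tray, not on the sleeve's side.
- dish (a point): Centre of the inner floor of the white round sample dish fixed on the other end of the tray (154 mm in -y from tray_free; inner radius 40 mm at the floor, 51 mm at the rim, rim 40 mm above this point).
- scale (a point): Centre of the steel top of the white scale, 130 mm square, 28 mm high, fixed to the counter; the cup stands on it at first.
- mat (a point): Centre of the top of the round cork mat for the used cup, 130 mm diameter, 4 mm thick, fixed to the counter.
- cup_mid (a point): Centre, half-way up, of the orange measuring cup holding the dried roots: 90 mm high, outer diameter 48 mm at the foot and 62 mm at the rim, wall 3 mm, floor 5 mm, 80 g, no handle, smooth: tipped 25 to 30 degrees past level the roots slide out; its z axis points out of its mouth.
- tin1_mid (a point): Centre, half-way up, of a tin to be displayed: cream with a red band and a brass lid, 56 mm diameter, 64 mm high, about 150 g, z up. Two or three tins are present.
- tin2_mid (a point): Centre, half-way up, of a tin to be displayed: cream with a red band and a brass lid, 56 mm diameter, 64 mm high, about 150 g, z up. Two or three tins are present.
- tin3_mid (a point): Centre, half-way up, of a tin to be displayed: cream with a red band and a brass lid, 56 mm diameter, 64 mm high, about 150 g, z up. Two or three tins are present.
- root1: Piece of dried root, brown, 16 mm thick and 34 mm long with round ends, 12 g; origin at its centre, z along it. Four to six are present, all in the cup at first.
- root2: Piece of dried root, brown, 16 mm thick and 34 mm long with round ends, 12 g; origin at its centre, z along it. Four to six are present, all in the cup at first.
- root3: Piece of dried root, brown, 16 mm thick and 34 mm long with round ends, 12 g; origin at its centre, z along it. Four to six are present, all in the cup at first.
- root4: Piece of dried root, brown, 16 mm thick and 34 mm long with round ends, 12 g; origin at its centre, z along it. Four to six are present, all in the cup at first.
- root5: Piece of dried root, brown, 16 mm thick and 34 mm long with round ends, 12 g; origin at its centre, z along it. Four to six are present, all in the cup at first.
- root6: Piece of dried root, brown, 16 mm thick and 34 mm long with round ends, 12 g; origin at its centre, z along it. Four to six are present, all in the cup at first.
- honey_mid (a point): Bystander: centre of an amber honey jar with a white lid, 54 mm diameter, 100 mm high, standing among the tins.
- rootjar_mid (a point): Bystander: centre of a closed glass jar of roots with a steel lid, 72 mm diameter, 110 mm high.
Not all that is in view belongs to the job. Leave any blue or green look-alike of the part that bears tin2_mid alone.

How it is judged:
By the outcome, as a careful person would: the job done as asked, in the order asked, and still so for the second after the job is handed in, with the robot touching nothing.
Of tin1, tin2, tin3 only 2 to 3 are there at a start; the rules pass over those that are not, and their reading is None.
Of root4, root5, root6 only 1 to 3 are there at a start; the rules pass over those that are not, and their reading is None.
At some moment in a run one of tin1, tin2, tin3 may be knocked a few centimetres aside while the robot is not near it.
It also fails if it takes over 200 s, if anything falls off the work surface, if the arm or the gripper's body presses on something with over 40 N, if the wrist force passes 120 N, or if a joint passes its speed limit or range.

ROBOT

A 6-joint arm with a two-finger parallel gripper is mounted at the origin on the work surface. World frame = base frame: x ahead of the robot, y to its left, z up, the work surface at z = 0. Lengths are in m, angles in rad, forces in N, time in s.
With the tool pointing down it reaches from about 0.4 to 0.925 m from the base axis. Payload 3.4 kg.
Tool frame: the origin (TCP) lies on the centre line of the jaws, within the pads' length; the fingertips stand 11 mm ahead of it and the grasp point (between the pads) lies 8 mm behind it (ctrl.tip_reach is the distance from the TCP to the fingertips, in m); y points along the fingers, z is the direction in which the jaws open and shut, and the axes are right-handed (so a half turn about y gives the same grasp; the last joint's range is limited). The gripper opens to 85 mm and grips with 20 to 120 N. Pads are 22 mm wide; open, the fingers measure 114 mm over their backs; the gripper's body (76 mm by 85 mm) begins 54 mm behind the grasp point. The pads swing forward as they close: fully open they stand 13 mm farther back than shut.
Start: joints at [1.187, 0.307, 1.506, -0, 1.328, -0.073], TCP at [0.176, 0.547, 0.242] pointing down, gripper open.
Joint ranges: [-3.12, 3.12], [-1.05, 2.28], [0.14, 2.33], [-1.42, 4.57], [0.1, 2.73], [-2.68, 2.68]. Speed limits (rad/s): [2.57, 2.57, 3.14, 3.14, 3.14, 3.14].

INTERFACE

Orientations are given as a unit quaternion [w, x, y, z].
In Python, from workcell import ctrl gives the robot as it stands.
- The arm moves only by the tool play_rows, never from a script. Its argument "rows" is a list that holds one entry, the list of rows, each a list of 7 numbers: the turn, a rotation vector about the tool's x, y, z in rad, then the shift along the tool's x, y, z in mm, then the opening, from -1 (shut) to 1 (fully open), so that 0 is half open. A call has 1 to 12 rows; each row is the pose to reach, as a shift and turn from the pose commanded when the call began, along the tool's axes at that moment; what a row does not reach only later rows make up. A row lasts 1/12 s, in which the tool goes at most 41.7 mm and 7.16 degrees, less where a joint would pass 70% of its speed; a pose out of reach is approached as far as the arm can. A call with a gripper value outside its range is refused whole. The fingers move at their own pace and stop on an object; "squeeze" is the grip in N (left out, the last holds). Time passes only in rows, so rows that repeat a pose let the fingers close. It gives the time, the measured TCP pose, the force and the opening at its end, in the units of the state.
- ctrl.get_state(): the state, without advancing time (a new reading comes with each control period).
- ctrl.grab_frame(name): name is "side" or "top"; returns (picture, depth): 480x640x3 uint8, red, green, blue; 480x640 float32, m along the optical axis (not along the pixel's ray), 0 where there is no reading.
- ctrl.camera_params(name): a dict with "intrinsics" (3x3 intrinsics, pixels), "R" (3x3) and "t" (3): a world point X has camera coordinates R X + t. Camera axes: x right, y down, z forward; pixel columns grow to the right and rows downward; lengths in m; the calibration is good to about 2 mm. A picture is of the moment at which its call begins. camera_params takes no time and is no camera call.
- ctrl.hand_in(): hands the job in, once; it reports no verdict.
Trained networks look in the newest picture that a camera, given by its name, has taken for a name from the list of things; names that differ only in an ending like _2 or _b are one class to them, and where a whole thing is asked for, a point or a joint stands for the part that bears it (a point fixed in the world has none). Each returns a list of dicts, best first, with "p" (0 to 1); they miss things now and then, are a little off and sometimes report something else, mostly with a low value. They report only what shows in the picture. A call takes as long as a camera call. They do not tell look-alikes from the thing itself.
- ctrl.spot_in(camera, label): "uv" ([column, row] in pixels, amid what is visible of it).
The state is a dict: "t": time; "q": joint angles; "joint_vel": joint speeds; "joint_torque": joint torques, N m; "eef_pos": TCP position; "ee_rot": TCP orientation; "wrist_force": force on the tool from outside, world axes, zero at the start; "wrist_torque": the same for the moment, N m; "gripper_width": finger opening in m.
Only numpy, scipy, OpenCV 4.12 (cv2) and the standard library are available. Lean on these libraries where they do the work, as an engineer would, in place of code of your own. Each camera call takes 0.05 s, during which the arm holds its last target.

## Working session

There is one attempt and no reset: what is moved stays moved. The work goes in short steps, Python scripts to look and compute and a tool call to move; the robot and the scene stay as the last step left them, time stands still between calls to the robot, and variables do not carry over. Pictures are saved under pics/ and viewed, and the job is handed in when it is done.

Besides the shell and the picture viewer there is one more tool, called after "Emit:" as name([rows], argument=value, ...), one row to a line, values as JSON. play_rows: Moves the arm, as the interface text tells. Its arguments: {"type":"object","properties":{"rows":{"type":"array","items":{"type":"array","items":{"type":"array","items":{"type":"number"}}}},"squeeze":{"type":"number"}},"required":["rows"]}

```bash
ls; mkdir -p pics; cat > h.py <<'E'
import numpy as np, cv2
from workcell import ctrl
from scipy.spatial.transform import Rotation as Ro
def cam(n):
    p=ctrl.camera_params(n); return np.array(p["intrinsics"]),np.array(p["R"]),np.array(p["t"])
def grab(n,f):
    im,d=ctrl.grab_frame(n); cv2.imwrite(f"pics/{f}.png",im[:,:,::-1]); np.save(f"pics/{f}.npy",d); return im,d
def cloud(n,d):
    K,R,t=cam(n); v,u=np.mgrid[0:480,0:640]
    c=np.stack([(u-K[0,2])/K[0,0]*d,(v-K[1,2])/K[1,1]*d,d],-1)
    X=(c-t)@R; X[d<=0]=np.nan; return X
def proj(n,X):
    K,R,t=cam(n); c=R@np.array(X)+t; p=K@c; return p[:2]/p[2]
def rotq(q): return Ro.from_quat([q[1],q[2],q[3],q[0]]).as_matrix()
def st():
    s=ctrl.get_state(); print("t",round(s["t"],2),"pos",np.round(s["eef_pos"],4),"q",np.round(s["q"],3),"F",np.round(s["wrist_force"],1),"w",round(s["gripper_width"],4)); print(np.round(rotq(s["ee_rot"]),3)); return s
E
python3 - <<'E'
from h import *
st()
for n in ["side","top"]:
    im,d=grab(n,n+"0"); K,R,t=cam(n); print(n,"cam at",-R.T@t,"fwd",R[2],K[0,0])
    for l in ["sleeve_grip","button_tip","button","tray","dish","scale","mat","cup_mid","tin1_mid","honey_mid","rootjar_mid","root1"]:
        X=cloud(n,d)
        for r in ctrl.spot_in(n,l)[:6]:
            u,v=[int(round(a)) for a in r["uv"]]
            print(l,round(r["p"],2),u,v,np.round(X[min(v,479),min(u,639)],3))
print(ctrl.tip_reach)
E
```

```text
pics
t 0.0 pos [0.1756 0.5468 0.2414] q [ 1.187  0.308  1.508  0.     1.328 -0.074] F [-0.4  0.5 -0.4] w 0.0855
[[ 0.952 -0.001  0.306]
 [-0.306 -0.002  0.952]
 [-0.    -1.    -0.002]]
side cam at [ 0.15074812 -0.50007736  0.70310218] fwd [ 0.41574162  0.60258643 -0.68121105] 446.5549430257747
sleeve_grip 0.71 384 246 [ 0.61  -0.064  0.117]
tray 0.96 386 242 [ 0.613 -0.065  0.126]
dish 0.77 387 245 [ 0.615 -0.067  0.119]
dish 0.15 470 401 [ 0.57  -0.346  0.001]
scale 0.91 364 449 [ 0.367 -0.313  0.024]
scale 0.36 254 257 [0.414 0.101 0.063]
mat 0.86 472 402 [ 0.571 -0.349  0.002]
cup_mid 0.98 378 418 [ 0.382 -0.315  0.111]
tin1_mid 0.65 265 191 [0.54  0.275 0.071]
tin1_mid 0.58 216 229 [0.395 0.246 0.044]
honey_mid 0.68 266 189 [0.544 0.277 0.074]
honey_mid 0.45 384 245 [ 0.607 -0.067  0.123]
honey_mid 0.39 218 227 [0.4   0.246 0.048]
rootjar_mid 0.59 312 320 [ 0.406 -0.12   0.1  ]
rootjar_mid 0.35 216 226 [0.396 0.246 0.052]
root1 0.56 388 412 [ 0.404 -0.312  0.098]
root1 0.49 378 402 [ 0.403 -0.292  0.097]
top cam at [0.31360097 0.01206463 1.06579412] fwd [ 0.21199377 -0.01091748 -0.97721003] 434.25789554461215
sleeve_grip 0.6 328 198 [ 0.605 -0.026  0.091]
sleeve_grip 0.2 190 236 [0.537 0.295 0.1  ]
button 0.4 460 271 [ 0.412 -0.306  0.098]
tray 0.93 325 195 [ 0.614 -0.02   0.088]
dish 0.73 324 196 [ 0.611 -0.017  0.092]
scale 0.71 452 290 [ 0.376 -0.305  0.026]
mat 0.88 455 212 [ 0.57  -0.345  0.007]
cup_mid 0.74 458 270 [ 0.419 -0.317  0.053]
tin1_mid 0.87 205 297 [0.399 0.272 0.064]
honey_mid 0.84 195 237 [0.533 0.283 0.102]
rootjar_mid 0.59 363 271 [ 0.427 -0.089  0.109]
root1 0.51 459 274 [ 0.405 -0.303  0.1  ]
root1 0.45 454 270 [ 0.415 -0.292  0.103]
root1 0.39 451 275 [ 0.406 -0.291  0.079]
0.011
```

View pics/side0.png

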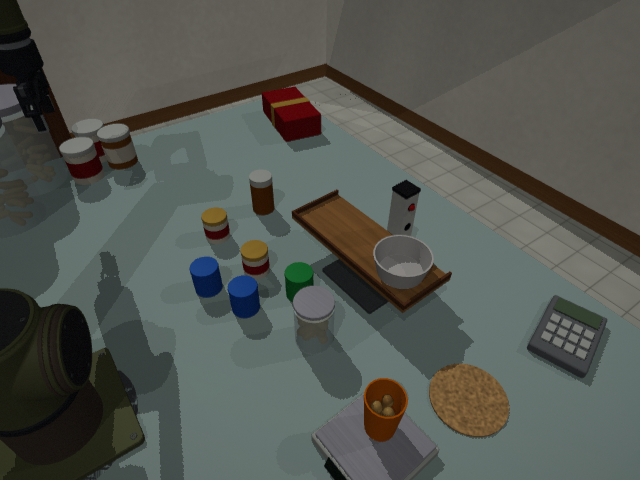

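View pics/top0.png

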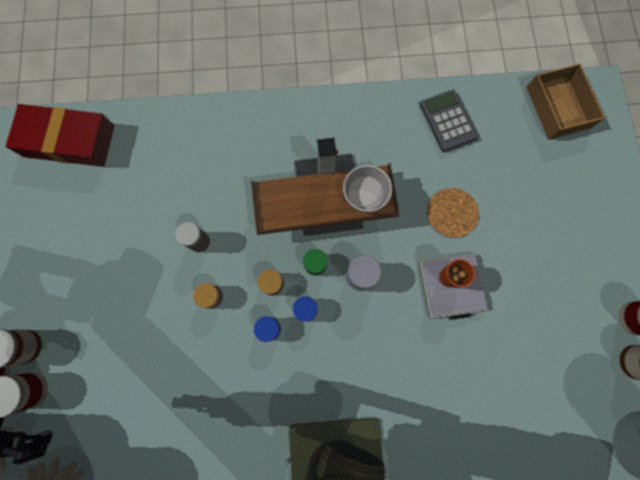

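```bash
cat > m.py <<'E'
from h import *
import sys
tag=sys.argv[1] if len(sys.argv)>1 else "0"
for n in ["side","top"]:
    d=np.load(f"pics/{n}{tag}.npy"); im=cv2.imread(f"pics/{n}{tag}.png")[:,:,::-1].astype(int); X=cloud(n,d)
    hsv=cv2.cvtColor(im.astype(np.uint8),cv2.COLOR_RGB2HSV)
    reg=lambda x0,x1,y0,y1,z0,z1:(X[...,0]>x0)&(X[...,0]<x1)&(X[...,1]>y0)&(X[...,1]<y1)&(X[...,2]>z0)&(X[...,2]<z1)
    print(n)
    # tabletop check
    m=reg(0.3,0.8,-.5,.4,-.02,.02); print("counter z",np.nanmedian(X[m][:,2]))
    def rect(name,m):
        P=X[m]; 
        if len(P)<8: print(name,"few",len(P));return
        r=cv2.minAreaRect((P[:,:2]*1000).astype(np.float32)); print(name,len(P),"rect c",np.round(r[0],1),"size",np.round(r[1],1),"ang",round(r[2],1),"z",np.round(np.percentile(P[:,2],[5,50,95]),4))
    def circ(name,m):
        P=X[m]; 
        if len(P)<8: print(name,"few",len(P));return
        c,r=cv2.minEnclosingCircle((P[:,:2]*1000).astype(np.float32)); print(name,len(P),"circ c",np.round(c,1),"r",round(r,1),"med",np.round(np.median(P,0),4),"z95",np.round(np.percentile(P[:,2],95),4))
    rect("sleevetop",reg(.6,.85,-.12,.1,.192,.215))
    rect("sleeve",reg(.64,.85,-.12,.1,.125,.215))
    H,S,V=[hsv[...,i] for i in range(3)]
    wood=(H>4)&(H<20)&(S>100)
    rect("tray",reg(.45,.75,-.25,.25,.075,.097)&wood)
    rect("traylip",reg(.45,.75,-.25,.25,.075,.12)&wood)
    circ("dishrim",reg(.5,.75,-.2,.05,.118,.145))
    circ("mat",reg(.45,.7,-.45,-.25,-.01,.015)&(S>90)&(H<25))
    rect("scale",reg(.25,.5,-.45,-.2,.018,.036))
    circ("cuprim",reg(.33,.5,-.42,-.22,.108,.125)&(S>150))
    circ("cupall",reg(.33,.5,-.42,-.22,.035,.125)&(S>150))
    # objects
    o=(reg(.3,.62,-.15,.4,.025,.12)).astype(np.uint8)
    nn,L,stt,_=cv2.connectedComponentsWithStats(o)
    for i in range(1,nn):
        if stt[i,4]>30:
            P=X[L==i]; zt=np.percentile(P[:,2],97); T=P[P[:,2]>zt-.008]; c,r=cv2.minEnclosingCircle((T[:,:2]*1000).astype(np.float32))
            print(" obj px",stt[i,:4],"ztop",round(zt,3),"c",np.round(c,1),"r",round(r,1),"rgb",np.median(im[L==i],0))
E
python3 m.py 0
```

```text
side
counter z -0.0012367217811353997
sleevetop 322 rect c [688.1 -26.9] size [41.4 40. ] ang 3.7 z [0.1935 0.1992 0.2009]
sleeve 1159 rect c [673.  -59.4] size [121.9  50.5] ang 66.7 z [0.1279 0.1687 0.2   ]
tray 4878 rect c [605.1 -17.5] size [130.4 331.2] ang 3.0 z [0.0857 0.0885 0.0937]
traylip 5648 rect c [605.  -16.6] size [130.9 332.8] ang 3.2 z [0.086  0.0888 0.1005]
dishrim 1204 circ c [629.9 -86.6] r 88.4 med [ 0.6422 -0.0871  0.129 ] z95 0.1385
mat 4451 circ c [ 557.3 -325.4] r 85.6 med [ 0.5688 -0.3435  0.0024] z95 0.0044
scale 5932 rect c [ 385.7 -312.1] size [144.7 139.5] ang 4.2 z [0.0202 0.0264 0.0284]
cuprim 472 circ c [ 407.8 -300.3] r 31.2 med [ 0.4092 -0.2992  0.1153] z95 0.1179
cupall 2081 circ c [ 407.8 -300.3] r 31.2 med [ 0.4058 -0.3011  0.0942] z95 0.1167
 obj px [249 169  25  38] ztop 0.1 c [542.9 301.1] r 28.6 rgb [50. 30. 16.]
 obj px [292 196 112 105] ztop 0.104 c [5.836e+02 2.000e-01] r 153.6 rgb [88. 62. 32.]
 obj px [201 208  28  28] ztop 0.064 c [404.3 271.6] r 29.5 rgb [83.5 80.  39. ]
 obj px [240 240  29  32] ztop 0.064 c [423.4 123.1] r 29.8 rgb [
[... 1152 characters left out ...]
107 c [ 600.2 -108.5] r 44.6 rgb [138. 135. 132.]
 obj px [252 192 133  43] ztop 0.103 c [5.817e+02 4.000e-01] r 153.4 rgb [98. 66. 41.]
 obj px [175 222  32  29] ztop 0.103 c [544.1 302.6] r 27.9 rgb [144. 148. 143.]
 obj px [303 249  24  26] ztop 0.067 c [465.   16.6] r 28.3 rgb [36. 96. 48.]
 obj px [346 255  35  36] ztop 0.112 c [427.1 -91.5] r 36.5 rgb [119. 119. 128.]
 obj px [257 269  26  26] ztop 0.067 c [424.9 124.9] r 28.4 rgb [134. 104.  52.]
 obj px [193 283  28  26] ztop 0.068 c [404.4 273. ] r 28.6 rgb [135. 105.  54.]
 obj px [292 296  25  26] ztop 0.067 c [357.   47.8] r 28.4 rgb [ 34.  60. 133.]
 obj px [253 317  27  21] ztop 0.067 c [318.7 137.9] r 28.3 rgb [ 35.  61. 134.]
```

```bash
python3 -c "
import cv2
a=cv2.imread('pics/side0.png');t=cv2.imread('pics/top0.png')
x=cv2.resize(a[150:330,180:440],None,fx=3,fy=3); cv2.imwrite('pics/cs.png',x)
cv2.imwrite('pics/ct.png',cv2.resize(t[120:330,170:410],None,fx=2.8,fy=2.8))"
```

```text
(no output)
```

View pics/cs.png

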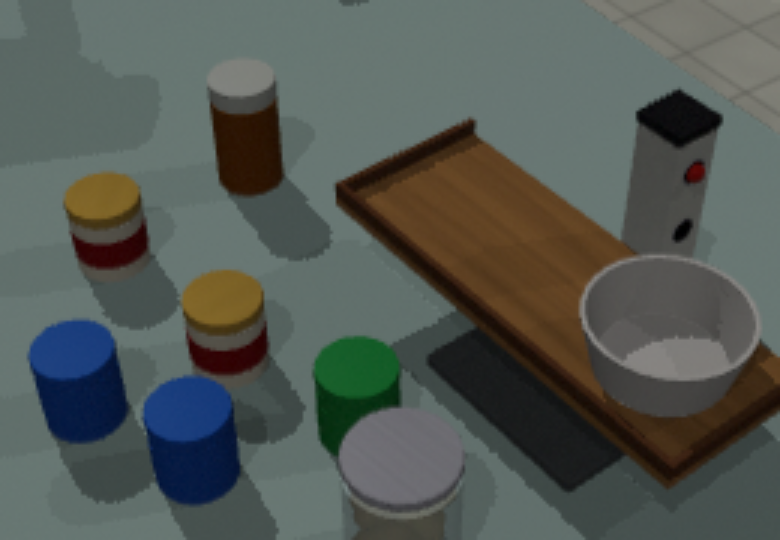

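View pics/ct.png

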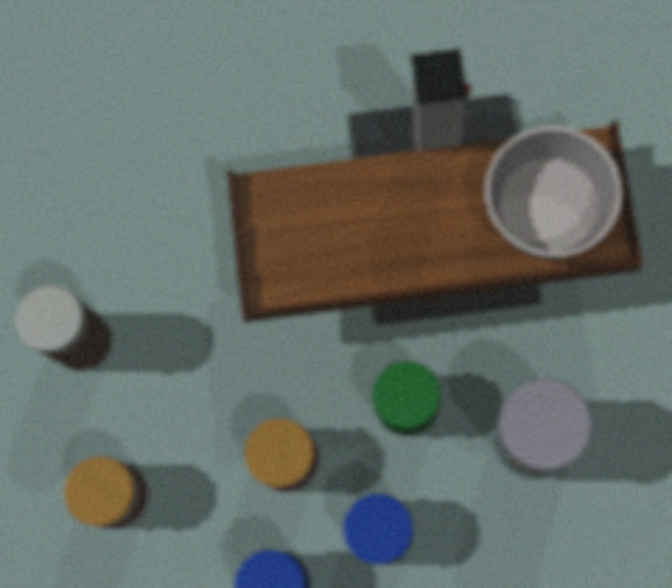

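```bash
cat > go.py <<'E'
# usage: go.py x y z [yawdeg of tool z axis in world, tool down]  -> rows numbers
from h import *
import sys
def goto(p,Rt=None):
    s=st(); R0=rotq(s["ee_rot"]); 
    if Rt is None: Rt=R0
    dp=R0.T@(np.array(p)-s["eef_pos"])*1000
    rv=Ro.from_matrix(R0.T@Rt).as_rotvec()
    print("turn",np.round(rv,4),"shift mm",np.round(dp,1),"rows~",np.linalg.norm(dp)/41.7,np.degrees(np.linalg.norm(rv))/7.16)
def down(yaw):
    a=np.radians(yaw); z=np.array([np.cos(a),np.sin(a),0]); y=np.array([0,0,-1.]); x=np.cross(y,z); return np.stack([x,y,z],1)
if __name__=="__main__":
    a=[float(v) for v in sys.argv[1:]]
    goto(a[:3],down(a[3]) if len(a)>3 else None)
E
python3 go.py .6875 -.0265 .270 93.3
```

```text
t 1.3 pos [0.1758 0.5475 0.2423] q [ 1.187  0.307  1.506  0.     1.328 -0.073] F [-0.4 -1.1 -0. ] w 0.0854
[[ 0.952  0.     0.306]
 [-0.306  0.     0.952]
 [-0.    -1.     0.   ]]
turn [-0.     -0.3684 -0.    ] shift mm [ 662.7  -27.7 -390. ] rows~ 18.450994370652168 2.948077991490143
```

Emit:
play_rows([
  [[0, -0.12, 0, 0, -28, 0, 1], [0, -0.25, 0, 30, -28, -18, 1], [0, -0.368, 0, 66, -28, -39, 1], [0, -0.368, 0, 100, -28, -59, 1], [0, -0.368, 0, 135, -28, -79, 1], [0, -0.368, 0, 170, -28, -100, 1], [0, -0.368, 0, 205, -28, -121, 1], [0, -0.368, 0, 240, -28, -141, 1], [0, -0.368, 0, 275, -28, -162, 1], [0, -0.368, 0, 310, -28, -182, 1], [0, -0.368, 0, 345, -28, -203, 1], [0, -0.368, 0, 380, -28, -224, 1]],
])

```text
t: 2.3
eef_pos: [0.4702, 0.2163, 0.2706]
ee_rot: [0.707, -0.707, -0.02, 0.02]
wrist_force: [0.8, 0.8, 0.2]
gripper_width: 0.0855
```

```bash
python3 go.py .6875 -.0265 .270 93.3
```

```text
t 2.3 pos [0.4702 0.2163 0.2706] q [ 0.349  0.205  1.578  0.     1.358 -1.279] F [0.8 0.8 0.2] w 0.0855
[[ 0.998  0.001 -0.057]
 [ 0.057  0.     0.998]
 [ 0.001 -1.     0.   ]]
turn [-0.0003 -0.0005  0.0006] shift mm [ 203.1    0.6 -254.8] rows~ 7.812733541681291 0.006342542812661447
```

Emit:
play_rows([
  [[0, 0, 0, 30, 0, -38, 1], [0, 0, 0, 60, 0, -76, 1], [0, 0, 0, 85, 0, -107, 1], [0, 0, 0, 110, 0, -138, 1], [0, 0, 0, 135, 0, -170, 1], [0, 0, 0, 160, 0, -200, 1], [0, 0, 0, 182, 0, -228, 1], [0, 0, 0, 195, 0, -245, 1], [0, 0, 0, 202, 0, -254, 1], [0, 0, 0, 203, 0, -255, 1], [0, 0, 0, 203, 0, -255, 1]],
])

```text
t: 3.22
eef_pos: [0.6859, -0.0247, 0.2698]
ee_rot: [0.707, -0.706, -0.02, 0.021]
wrist_force: [-0.4, 0.4, 0.4]
gripper_width: 0.0855
```

```bash
python3 go.py .6875 -.0265 .157 93.3; python3 - <<'E'
from h import *
for n in ["side","top"]: grab(n,n+"1")
a=cv2.imread("pics/side1.png");b=cv2.imread("pics/top1.png")
cv2.imwrite("pics/c1.png",np.hstack([cv2.resize(a[100:300,280:480],(400,400)),cv2.resize(b[80:280,220:420],(400,400))]))
E
```

```text
t 3.22 pos [ 0.6859 -0.0247  0.2698] q [-9.800e-02  4.480e-01  1.210e+00  1.000e-03  1.486e+00 -1.725e+00] F [-0.4  0.4  0.4] w 0.0855
[[ 0.998 -0.001 -0.057]
 [ 0.057  0.001  0.998]
 [-0.001 -1.     0.001]]
turn [-0.001  -0.0009 -0.0014] shift mm [  1.6 112.8  -2. ] rows~ 2.7051379014579084 0.01585811181019723
```

View pics/c1.png

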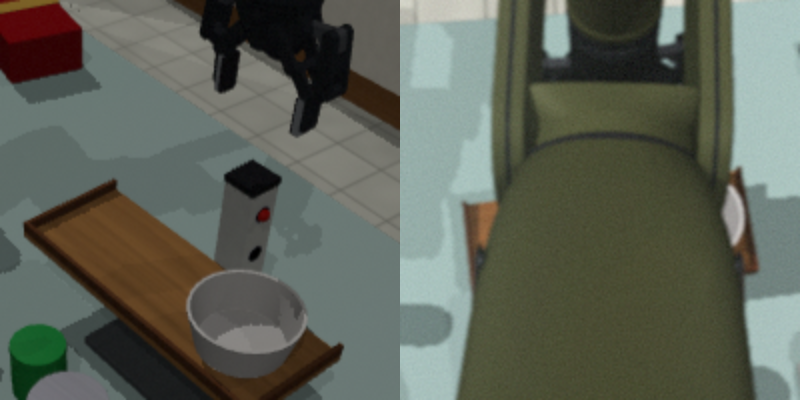

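Emit:
play_rows([
  [[0, 0, 0, 1, 25, -1.5, 1], [0, 0, 0, 1, 50, -1.5, 1], [0, 0, 0, 1, 75, -1.5, 1], [0, 0, 0, 1, 95, -1.5, 1], [0, 0, 0, 1, 110, -1.5, 1], [0, 0, 0, 1, 115, -1.5, 1], [0, 0, 0, 1, 115, -1.5, 1], [0, 0, 0, 1, 115, -1.5, 1]],
])

```text
t: 3.98
eef_pos: [0.6874, -0.0253, 0.1563]
ee_rot: [0.707, -0.707, -0.021, 0.02]
wrist_force: [-0.5, -0.1, 0.3]
gripper_width: 0.0853
```

Emit:
play_rows([
  [[0, 0, 0, 0, 0, 0, 0.3], [0, 0, 0, 0, 0, 0, 0.1], [0, 0, 0, 0, 0, 0, 0], [0, 0, 0, 0, 0, 0, -0.1], [0, 0, 0, 0, 0, 0, -0.4], [0, 0, 0, 0, 0, 0, -0.4], [0, 0, 0, 0, 0, 0, -0.4], [0, 0, 0, 0, 0, 0, -0.4]],
], squeeze=40)

```text
t: 4.65
eef_pos: [0.6883, -0.0266, 0.1569]
ee_rot: [-0.707, 0.707, 0.021, -0.019]
wrist_force: [-0.3, -0.7, 6.2]
gripper_width: 0.0357
```

```bash
python3 go.py .6875 -.0265 .157 93.3; python3 - <<'E'
from h import *
for n in ["side"]: grab(n,n+"2")
a=cv2.imread("pics/side2.png")
cv2.imwrite("pics/c2.png",cv2.resize(a[100:300,280:480],(600,600)))
E
```

```text
t 4.65 pos [ 0.6883 -0.0266  0.1569] q [-0.1    0.527  1.362  0.     1.25  -1.728] F [-0.3 -0.7  6.2] w 0.0357
[[ 0.998  0.003 -0.057]
 [ 0.057  0.     0.998]
 [ 0.003 -1.    -0.   ]]
turn [ 0.0001 -0.0005  0.0026] shift mm [-0.8 -0.1  0.2] rows~ 0.020474100430626207 0.021230345809329015
```

View pics/c2.png

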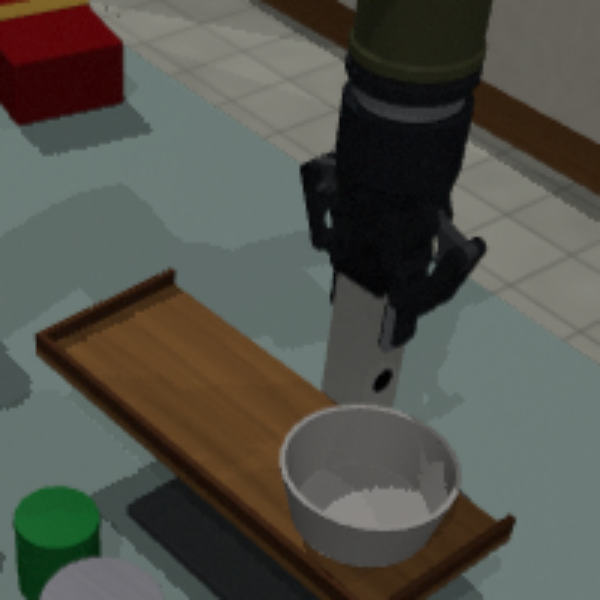

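Emit:
play_rows([
  [[0, 0, 0, 0, 0, 0, -0.5], [0, 0, 0, 0, 0, 0, -0.5], [0, 0, 0, 0, 0, 0, -0.5], [0, 0, 0, 0, -4, 0, -0.5], [0, 0, 0, 0, -8, 0, -0.5], [0, 0, 0, 0, -12, 0, -0.5], [0, 0, 0, 0, -16, 0, -0.5], [0, 0, 0, 0, -20, 0, -0.5], [0, 0, 0, 0, -24, 0, -0.5], [0, 0, 0, 0, -28, 0, -0.5], [0, 0, 0, 0, -32, 0, -0.5], [0, 0, 0, 0, -32, 0, -0.5]],
], squeeze=65)

```text
t: 5.7
eef_pos: [0.6882, -0.0266, 0.186]
ee_rot: [0.707, -0.707, -0.02, 0.02]
wrist_force: [3.0, -1.3, -5.9]
gripper_width: 0.0353
```

```bash
python3 go.py .6875 -.0265 .157 93.3; python3 - <<'E'
from h import *
for n in ["side"]: grab(n,n+"3")
a=cv2.imread("pics/side3.png")
cv2.imwrite("pics/c3.png",cv2.resize(a[100:300,280:480],(600,600)))
E
```

```text
t 5.7 pos [ 0.6882 -0.0266  0.186 ] q [-0.1    0.505  1.325  0.     1.312 -1.728] F [ 3.  -1.3 -5.9] w 0.0353
[[ 0.998  0.    -0.057]
 [ 0.057  0.     0.998]
 [ 0.    -1.     0.   ]]
turn [-0.0003 -0.0006  0.0001] shift mm [-0.7 29.   0.1] rows~ 0.6951608256069394 0.005399782423894073
```

View pics/c3.png

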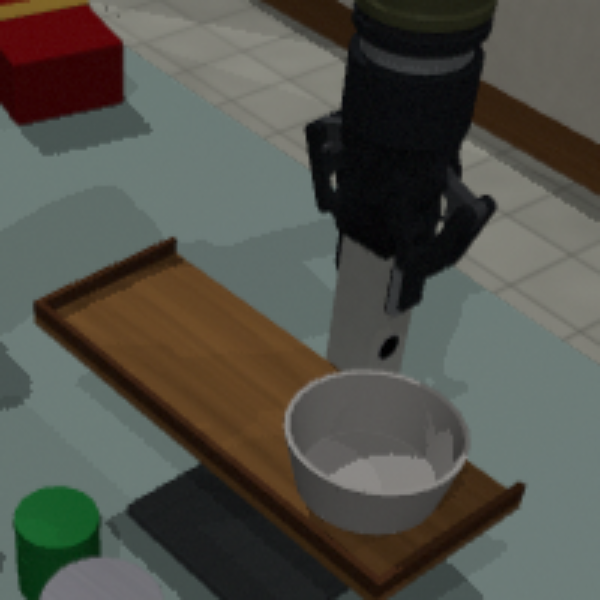

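```bash
cat > tz.py <<'E'
from h import *
import sys
def trayz(f):
    X=cloud("side",np.load(f"pics/{f}.npy")); o=X[...,0:1]
    a=np.radians(3.3); R=np.array([[np.cos(a),-np.sin(a)],[np.sin(a),np.cos(a)]])
    L=(X[...,:2]-np.array([.6015,.0407]))@R
    m=(abs(L[...,0])<.045)&(L[...,1]>-.02)&(L[...,1]<.07)&(X[...,2]>.08)&(X[...,2]<.16)
    return np.median(X[m][:,2]),m.sum()
for f in sys.argv[1:]: print(f,trayz(f))
E
python3 tz.py side0 side2 side3
```

```text
side0 (np.float64(0.08844759521828599), np.int64(1174))
side2 (np.float64(0.0884129916259007), np.int64(1167))
side3 (np.float64(0.11738548128400306), np.int64(1189))
```

Emit:
play_rows([
  [[0, 0, 0, 0, -3, 0, -0.5], [0, 0, 0, 0, -6, 0, -0.5], [0, 0, 0, 0, -9, 0, -0.5], [0, 0, 0, 0, -12, 0, -0.5], [0, 0, 0, 0, -15, 0, -0.5], [0, 0, 0, 0, -17, 0, -0.5], [0, 0, 0, 0, -19, 0, -0.5], [0, 0, 0, 0, -20, 0, -0.5], [0, 0, 0, 0, -21, 0, -0.5], [0, 0, 0, 0, -21.5, 0, -0.5], [0, 0, 0, 0, -21.5, 0, -0.5]],
])

```text
t: 6.67
eef_pos: [0.6882, -0.0266, 0.2081]
ee_rot: [0.707, -0.707, -0.021, 0.02]
wrist_force: [4.5, -0.2, -7.3]
gripper_width: 0.0354
```

```bash
python3 go.py .6875 -.0265 .157 93.3; python3 - <<'E'
from h import *
for n in ["side"]: grab(n,n+"4")
a=cv2.imread("pics/side4.png")
cv2.imwrite("pics/c4.png",cv2.resize(a[100:300,280:480],(600,600)))
E
python3 tz.py side4
```

```text
t 6.67 pos [ 0.6882 -0.0266  0.2081] q [-0.1    0.488  1.296  0.     1.356 -1.728] F [ 4.5 -0.2 -7.3] w 0.0354
[[ 0.998  0.001 -0.057]
 [ 0.057  0.     0.998]
 [ 0.001 -1.     0.   ]]
turn [-0.     -0.0005  0.001 ] shift mm [-0.8 51.1  0.1] rows~ 1.2247356773927947 0.008988891217524496
side4 (np.float64(0.13944144670200564), np.int64(1192))
```

View pics/c4.png

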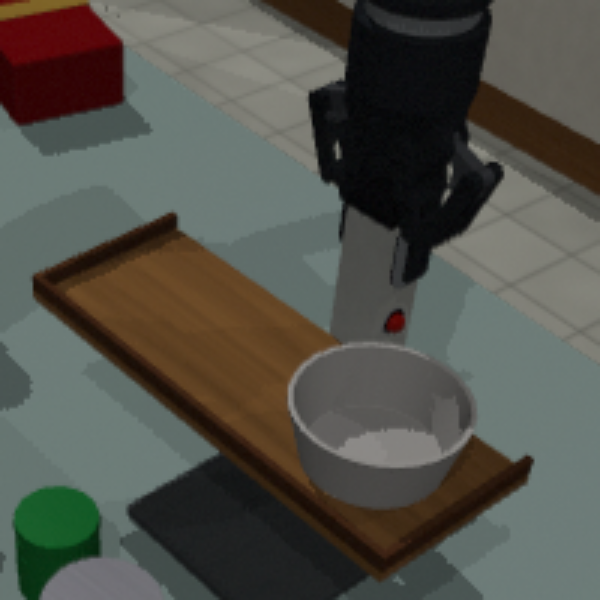

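Emit:
play_rows([
  [[0, 0, 0, 0, 0, 0, 0], [0, 0, 0, 0, 0, 0, 0.5], [0, 0, 0, 0, 0, 0, 1], [0, 0, 0, 0, 0, 0, 1], [0, 0, 0, 0, 0, 0, 1], [0, 0, 0, 0, 0, 0, 1], [0, 0, 0, 0, -30, 0, 1], [0, 0, 0, 0, -70, 0, 1], [0, 0, 0, 0, -90, 0, 1], [0, 0, 0, 0, -90, 0, 1]],
])

```text
t: 7.55
eef_pos: [0.6904, -0.0267, 0.3059]
ee_rot: [-0.706, 0.707, 0.024, -0.016]
wrist_force: [0.2, 1.1, 0.3]
gripper_width: 0.0852
```

```bash
python3 go.py .4045 .2725 .30 ; python3 - <<'E'
from h import *
for n in ["side","top"]: grab(n,n+"5")
E
python3 tz.py side5; python3 m.py 5
```

```text
t 7.55 pos [ 0.6904 -0.0267  0.3059] q [-0.1    0.431  1.151 -0.     1.548 -1.728] F [0.2 1.1 0.3] w 0.0852
[[ 0.998  0.012 -0.057]
 [ 0.057 -0.001  0.998]
 [ 0.012 -1.    -0.002]]
turn [0. 0. 0.] shift mm [-268.3    2.2  315.1] rows~ 9.924817157963854 0.0
side5 (np.float64(0.13964882533041012), np.int64(1197))
side
counter z -0.0012092889246800857
sleevetop 264 rect c [678.8 -36.4] size [27.7 50.6] ang 48.0 z [0.193  0.2035 0.2138]
sleeve 1833 rect c [674.6 -10. ] size [ 69.  219.8] ang 0.0 z [0.1387 0.1635 0.2068]
tray few 0
traylip few 0
dishrim 3708 circ c [607.6 -64.4] r 133.0 med [ 0.5957 -0.0539  0.1398] z95 0.1445
mat 4451 circ c [ 557.1 -325.4] r 85.4 med [ 0.5687 -0.3435  0.0024] z95 0.0045
scale 5904 rect c [ 386.  -312.1] size [143.7 139.7] ang 4.4 z [0.0202 0.0264 0.0285]
cuprim 478 circ c [ 407.6 -300. ] r 31.1 med [ 0.4086 -0.2996  0.1153] z95 0.1178
cupall 2067 circ c [ 407.6 -300. ] r 31.1 med [ 0.4057 -0.3011  0.0944] z95 0.1167
 obj px [249 169  25  38] ztop 0.1 c [542.6 301.8] r 29.1 rgb [52. 31. 16.]
 obj px [201 208  28  28] ztop 0.064 c [403.6 271.6] r 30.0 rgb
[... 302 characters left out ...]
9  46.3] r 29.1 rgb [ 22.  57. 119.]
top
counter z 0.00035481036186540765
sleevetop few 0
sleeve few 0
tray few 0
traylip few 0
dishrim 193 circ c [ 613.4 -171.7] r 63.2 med [ 0.5797 -0.1706  0.1413] z95 0.144
mat 1938 circ c [ 571.3 -340. ] r 64.7 med [ 0.5704 -0.34    0.0041] z95 0.0072
scale 2650 rect c [ 385.7 -310.4] size [144.5 140.8] ang 3.9 z [0.0205 0.0277 0.0312]
cuprim 160 circ c [ 406.6 -298.6] r 30.5 med [ 0.4051 -0.3082  0.1165] z95 0.1203
cupall 558 circ c [ 406.6 -298.6] r 30.5 med [ 0.4076 -0.309   0.0954] z95 0.119
 obj px [175 222  32  29] ztop 0.103 c [544.1 302.5] r 28.4 rgb [182. 187. 182.]
 obj px [193 283  28  20] ztop 0.067 c [405.1 273.4] r 28.8 rgb [171. 134.  66.]
```

View pics/side5.png

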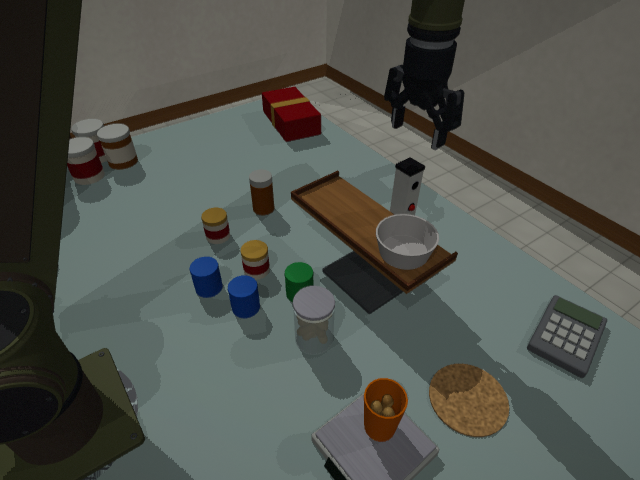

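```bash
python3 go.py .4047 .2727 .20 34
```

```text
t 7.65 pos [ 0.6879 -0.0265  0.3004] q [-0.1    0.434  1.158  0.     1.546 -1.728] F [ 0.2 -1.  -0.9] w 0.0852
[[ 0.998  0.003 -0.057]
 [ 0.057 -0.     0.998]
 [ 0.003 -1.    -0.   ]]
turn [-0.0011  1.0346  0.0029] shift mm [-265.9   99.5  314.9] rows~ 10.168352689640676 8.279272823736248
```

Emit:
play_rows([
  [[0, 0.1, 0, -20, 0, 24, 1], [0, 0.2, 0, -45, 0, 53, 1], [0, 0.3, 0, -70, 0, 83, 1], [0, 0.4, 0, -95, 5, 112, 1], [0, 0.5, 0, -120, 15, 142, 1], [0, 0.6, 0, -145, 25, 172, 1], [0, 0.7, 0, -170, 40, 201, 1], [0, 0.8, 0, -195, 55, 231, 1], [0, 0.9, 0, -220, 70, 260, 1], [0, 1.0, 0, -242, 85, 287, 1], [0, 1.034, 0, -260, 96, 308, 1], [0, 1.034, 0, -266, 99, 315, 1]],
])

```text
t: 8.65
eef_pos: [0.3981, 0.2734, 0.1963]
ee_rot: [-0.622, 0.627, -0.333, 0.329]
wrist_force: [-0.8, 0.0, 0.1]
gripper_width: 0.0856
```

```bash
python3 - <<'E'
from h import *
for n in ["side","top"]: grab(n,n+"6")
E
python3 m.py 6 | grep -E "obj|top|side"; python3 go.py .4047 .2727 .037 34
```

```text
side
sleevetop 265 rect c [679.4 -36. ] size [27.3 50.8] ang 48.6 z [0.1936 0.2038 0.2143]
 obj px [249 169  25  39] ztop 0.1 c [541.2 302.7] r 31.2 rgb [53. 31. 17.]
 obj px [201 208  28  28] ztop 0.064 c [403.9 271.6] r 29.2 rgb [88. 84. 41.]
 obj px [241 240  28  32] ztop 0.064 c [424.6 123.7] r 30.1 rgb [84. 65. 25.]
 obj px [191 257  30  33] ztop 0.065 c [318.1 137. ] r 29.5 rgb [ 27.  64. 128.]
 obj px [285 262  50  85] ztop 0.109 c [428. -93.] r 37.3 rgb [73. 90. 76.]
 obj px [228 276  31  35] ztop 0.064 c [357.6  46.2] r 29.0 rgb [ 8. 33. 81.]
top
sleevetop 78 rect c [674.1 -20.1] size [44.4 21.5] ang 56.0 z [0.1938 0.2036 0.2132]
 obj px [175 222  32  29] ztop 0.103 c [543.1 302.7] r 27.8 rgb [148. 152. 148.]
 obj px [303 249  24  26] ztop 0.068 c [465.   16.7] r 28.3 rgb [ 40. 106.  53.]
 obj px [346 255  35  36] ztop 0.112 c [426.9 -91.4] r 36.5 rgb [137. 136. 147.]
 obj px [257 269  26  26] ztop 0.067 c [424.8 124.9] r 28.5 rgb [105.  84.  49.]
 obj px [193 283  28  26] ztop 0.067 c [404.1 274. ] r 28.7 rgb [155. 119.  58.]
 obj px [292 296  25  26] ztop 0.068 c [357.   47.7] r 28.4 rgb [ 34.  53. 104.]
 obj px [253 317  27  21] ztop 0.067 c [318.1 138.1] r 28.5 rgb [ 40.  71. 155.]
t 8.75 pos [0.4013 0.2729 0.198 ] q [ 0.51   0.226  1.748 -0.     1.172 -0.088] F [ 0.9 -0.  -0.6] w 0.085
[[ 0.563 -0.004  0.826]
 [-0.826 -0.002  0.563]
 [-0.    -1.    -0.005]]
turn [ 0.0048  0.0047 -0.0003] shift mm [  2.1 160.9   3.5] rows~ 3.8608199431559895 0.053907364395373594
```

View pics/side6.png

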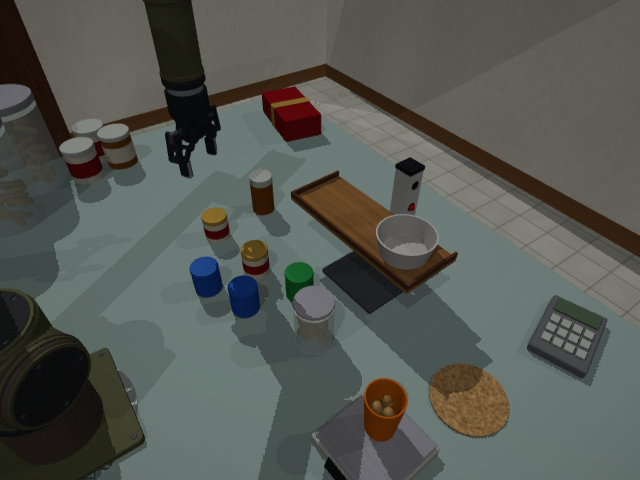

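Emit:
play_rows([
  [[0, 0, 0, 0, 30, 1, 1], [0, 0, 0, 0.5, 60, 1, 1], [0, 0, 0, 0.5, 90, 1, 1], [0, 0, 0, 0.5, 120, 1, 1], [0, 0, 0, 0.5, 145, 1, 1], [0, 0, 0, 0.5, 158, 1, 1], [0, 0, 0, 0.5, 161, 1, 1], [0, 0, 0, 0.5, 161, 1, 1], [0, 0, 0, 0.5, 161, 1, 0.6], [0, 0, 0, 0.5, 161, 1, 0.4], [0, 0, 0, 0.5, 161, 1, 0.1], [0, 0, 0, 0.5, 161, 1, 0.1]],
], squeeze=30)

```text
t: 9.75
eef_pos: [0.4062, 0.2732, 0.0402]
ee_rot: [0.625, -0.624, 0.331, -0.332]
wrist_force: [1.4, -2.0, 4.8]
gripper_width: 0.0551
```

Emit:
play_rows([
  [[0, 0, 0, 0, 0, 0, 0.1], [0, 0, 0, 0, 0, 0, 0.1], [0, 0, 0, 0, -15, 0, 0.1], [0, 0, 0, 0, -50, 0, 0.1], [0, 0, 0, 0, -90, 0, 0.1], [0, 0, 0, 0, -130, 0, 0.1], [0, 0, 0, 0, -170, 0, 0.1], [0, 0, 0, 0, -200, 0, 0.1], [0, 0, 0, 0, -210, 0, 0.1], [0, 0, 0, 0, -210, 0, 0.1]],
])

```text
t: 10.58
eef_pos: [0.4065, 0.274, 0.252]
ee_rot: [0.627, -0.622, 0.33, -0.333]
wrist_force: [-0.3, -0.2, -2.3]
gripper_width: 0.0553
```

```bash
python3 - <<'E'
from h import *
for n in ["side","top"]: grab(n,n+"7")
E
python3 - <<'E'
import numpy as np
a=np.radians(3.3);R=np.array([[np.cos(a),-np.sin(a)],[np.sin(a),np.cos(a)]])
for p in [(-.008,.06),(-.008,-.015)]: print(np.array([.602,.0407])+R@p)
E
python3 go.py .5902 .1001 .250 3.3
```

```text
[0.59055942 0.10014   ]
[0.59487673 0.02526436]
t 10.68 pos [0.4041 0.2725 0.2478] q [ 0.507  0.18   1.671  0.     1.292 -0.087] F [-0.5 -0.3 -2.2] w 0.0547
[[ 0.56  -0.001  0.829]
 [-0.829 -0.001  0.56 ]
 [-0.    -1.    -0.001]]
turn [1.400e-03 5.365e-01 2.000e-04] shift mm [247.1  -2.3  57.7] rows~ 6.084338231750415 4.293348584056164
```

View pics/side7.png

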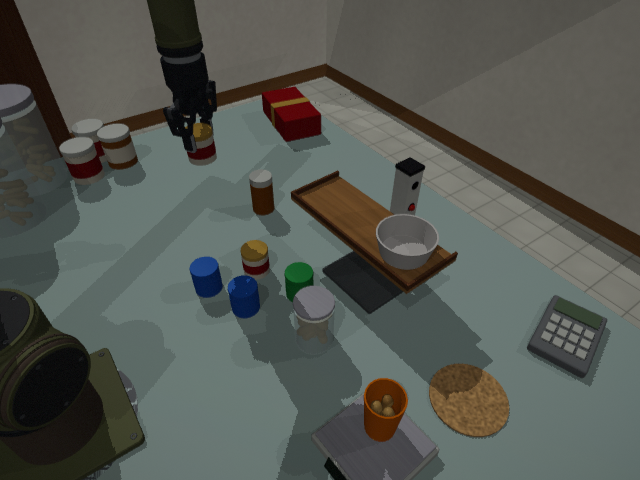

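Emit:
play_rows([
  [[0, 0.07, 0, 20, 0, 5, 0.1], [0, 0.14, 0, 50, 0, 12, 0.1], [0, 0.21, 0, 85, 0, 20, 0.1], [0, 0.28, 0, 120, 0, 28, 0.1], [0, 0.35, 0, 155, 0, 36, 0.1], [0, 0.42, 0, 185, 0, 43, 0.1], [0, 0.48, 0, 212, 0, 50, 0.1], [0, 0.52, 0, 232, 0, 54, 0.1], [0, 0.537, 0, 243, 0, 57, 0.1], [0, 0.537, 0, 247, 0, 58, 0.1], [0, 0.537, 0, 247, 0, 58, 0.1], [0, 0.537, 0, 247, 0, 58, 0.1]],
])

```text
t: 11.68
eef_pos: [0.5899, 0.1014, 0.2474]
ee_rot: [-0.514, 0.515, -0.486, 0.484]
wrist_force: [-0.3, -0.1, -2.4]
gripper_width: 0.0552
```

```bash
python3 go.py .5906 .1001 .178 3.3;python3 - <<'E'
from h import *
for n in ["side","top"]: grab(n,n+"8")
st()
E
```

```text
t 11.68 pos [0.5899 0.1014 0.2474] q [9.900e-02 3.370e-01 1.446e+00 1.000e-03 1.362e+00 4.100e-02] F [-0.3 -0.1 -2.4] w 0.0552
[[ 0.058 -0.003  0.998]
 [-0.998  0.     0.058]
 [-0.001 -1.    -0.003]]
turn [ 0.0034  0.0005 -0.0006] shift mm [ 1.4 69.4  0.9] rows~ 1.6656100235738767 0.027538936796481037
t 11.78 pos [0.59   0.1018 0.2484] q [1.000e-01 3.360e-01 1.445e+00 1.000e-03 1.362e+00 4.100e-02] F [ 0.5  0.7 -1.4] w 0.0549
[[ 0.059 -0.002  0.998]
 [-0.998  0.     0.059]
 [-0.    -1.    -0.002]]
```

View pics/side8.png

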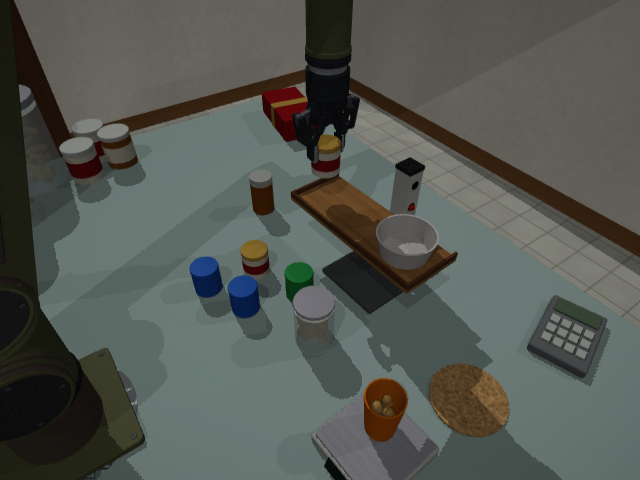

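Emit:
play_rows([
  [[0, 0, 0, 1, 15, 0.5, 0.1], [0, 0, 0, 1, 30, 0.5, 0.1], [0, 0, 0, 1, 45, 0.5, 0.1], [0, 0, 0, 1, 56, 0.5, 0.1], [0, 0, 0, 1, 62, 0.5, 0.1], [0, 0, 0, 1, 65, 0.5, 0.1], [0, 0, 0, 1, 66, 0.5, 0.1], [0, 0, 0, 1, 66, 0.5, 0.1], [0, 0, 0, 1, 66, 0.5, 0.1]],
])

```text
t: 12.53
eef_pos: [0.5925, 0.0999, 0.1836]
ee_rot: [0.515, -0.514, 0.485, -0.486]
wrist_force: [0.9, 0.4, -0.7]
gripper_width: 0.0552
```

```bash
python3 go.py .5906 .1001 .178 3.3;python3 - <<'E'
from h import *
grab("side","side9")
a=cv2.imread("pics/side9.png")
cv2.imwrite("pics/c9.png",cv2.resize(a[100:250,260:410],(600,600)))
E
```

```text
t 12.53 pos [0.5925 0.0999 0.1836] q [0.097 0.39  1.534 0.    1.216 0.04 ] F [ 0.9  0.4 -0.7] w 0.0552
[[ 0.057  0.002  0.998]
 [-0.998  0.     0.057]
 [-0.    -1.     0.002]]
turn [-0.0016 -0.0005 -0.0001] shift mm [-0.3  5.6 -1.9] rows~ 0.1420618204940023 0.013071307899261772
```

View pics/c9.png

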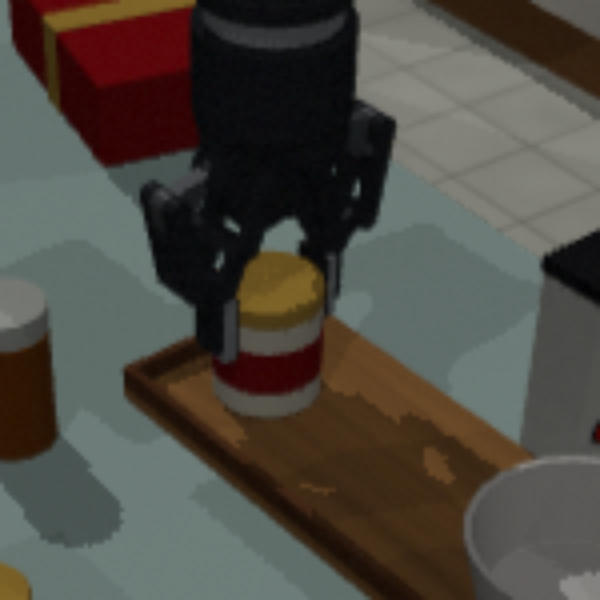

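Emit:
play_rows([
  [[0, 0, 0, 0, 1, 0, 0.1], [0, 0, 0, 0, 2, 0, 0.1], [0, 0, 0, 0, 3, 0, 0.1], [0, 0, 0, 0, 3, 0, 0.1]],
])

```text
t: 12.92
eef_pos: [0.5923, 0.0998, 0.18]
ee_rot: [0.514, -0.514, 0.485, -0.486]
wrist_force: [0.7, -0.5, -1.4]
gripper_width: 0.0553
```

Emit:
play_rows([
  [[0, 0, 0, 0, 0.5, 0, 0.1], [0, 0, 0, 0, 1, 0, 0.1], [0, 0, 0, 0, 1, 0, 0.1], [0, 0, 0, 0, 1, 0, 0.1]],
])

```text
t: 13.25
eef_pos: [0.5922, 0.0998, 0.1789]
ee_rot: [0.514, -0.514, 0.485, -0.486]
wrist_force: [-1.0, -0.6, -0.4]
gripper_width: 0.0554
```

```bash
python3 - <<'E'
from h import *
for i in range(4):
    grab("side","side10"); s=ctrl.get_state(); print(s["eef_pos"],s["wrist_force"])
E
```

```text
[0.5921699  0.09974726 0.17891596] [0.3533377  0.31189826 0.13579627]
[0.59212597 0.09976261 0.17889907] [ 0.33127245 -0.16224185 -1.31299448]
[0.59212612 0.09974973 0.17889763] [ 0.9314994   0.15877673 -0.14337505]
[0.59209651 0.09976711 0.17889085] [ 0.26806464 -0.56403477 -0.82092905]
```

Emit:
play_rows([
  [[0, 0, 0, 0, 0.7, 0, 0.1], [0, 0, 0, 0, 0.7, 0, 0.1], [0, 0, 0, 0, 0.7, 0, 0.25], [0, 0, 0, 0, 0.7, 0, 0.4], [0, 0, 0, 0, 0.7, 0, 0.6], [0, 0, 0, 0, 0.7, 0, 0.7], [0, 0, 0, 0, 0.7, 0, 0.7]],
])

```text
t: 14.03
eef_pos: [0.5915, 0.0998, 0.1779]
ee_rot: [-0.514, 0.514, -0.486, 0.485]
wrist_force: [0.2, 0.2, -0.2]
gripper_width: 0.0728
```

Emit:
play_rows([
  [[0, 0, 0, 0, -20, 0, 0.7], [0, 0, 0, 0, -50, 0, 0.7], [0, 0, 0, 0, -85, 0, 0.7], [0, 0, 0, 0, -110, 0, 1], [0, 0, 0, 0, -110, -30, 1], [0, 0, 0, 0, -110, -70, 1], [0, 0, 0, 0, -110, -110, 1], [0, 0, 0, 0, -110, -140, 1], [0, 0, 0, 0, -110, -150, 1], [0, 0, 0, 0, -110, -150, 1]],
])

```text
t: 14.87
eef_pos: [0.4391, 0.0911, 0.2884]
ee_rot: [-0.514, 0.514, -0.486, 0.485]
wrist_force: [0.6, 0.7, -0.4]
gripper_width: 0.0851
```

```bash
python3 - <<'E'
from h import *
for n in ["side","top"]: grab(n,n+"11")
st()
a=cv2.imread("pics/side11.png");b=cv2.imread("pics/top11.png")
cv2.imwrite("pics/c11.png",np.hstack([cv2.resize(a[120:320,180:450],(540,400)),cv2.resize(b[100:350,170:370],(240,400))]))
E
python3 m.py 11 | grep -E "obj|^top|side"; python3 go.py .4247 .1243 .15 16
```

```text
t 14.97 pos [0.4432 0.0914 0.2887] q [ 0.11   0.095  1.668 -0.     1.376  0.053] F [0.5 0.2 0.6] w 0.0856
[[ 0.057  0.003  0.998]
 [-0.998  0.     0.057]
 [-0.    -1.     0.003]]
side
 obj px [249 169  25  39] ztop 0.1 c [546.7 301.5] r 30.6 rgb [53. 31. 17.]
 obj px [240 240  29  32] ztop 0.064 c [425.  123.3] r 29.5 rgb [117.  93.  39.]
 obj px [191 257  30  33] ztop 0.064 c [319.6 136.5] r 29.7 rgb [ 27.  63. 127.]
 obj px [285 262  50  85] ztop 0.109 c [427.9 -93.4] r 37.3 rgb [73. 89. 75.]
 obj px [228 276  31  34] ztop 0.064 c [357.   45.8] r 28.9 rgb [ 24.  60. 125.]
top
 obj px [303 249  24  26] ztop 0.067 c [465.3  16.7] r 28.3 rgb [ 38. 107.  52.]
 obj px [346 255  35  36] ztop 0.112 c [427.  -91.3] r 36.5 rgb [142. 142. 152.]
 obj px [257 275   7  16] ztop 0.068 c [423.3 146.2] r 17.2 rgb [142. 116.  60.]
 obj px [308 297   9  22] ztop 0.068 c [358.2  34.1] r 24.1 rgb [ 37.  66. 148.]
 obj px [253 317  27  21] ztop 0.067 c [318.5 138.4] r 28.5 rgb [ 39.  71. 158.]
t 14.97 pos [0.4432 0.0914 0.2887] q [ 0.11   0.095  1.668 -0.     1.376  0.053] F [0.5 0.2 0.6] w 0.0856
[[ 0.057  0.003  0.998]
 [-0.998  0.     0.057]
 [-0.    -1.     0.003]]
turn [-2.500e-03 -2.222e-01  2.000e-04] shift mm [-33.9 138.7 -16.9] rows~ 3.4472900407742273 1.7781428117646787
```

View pics/c11.png

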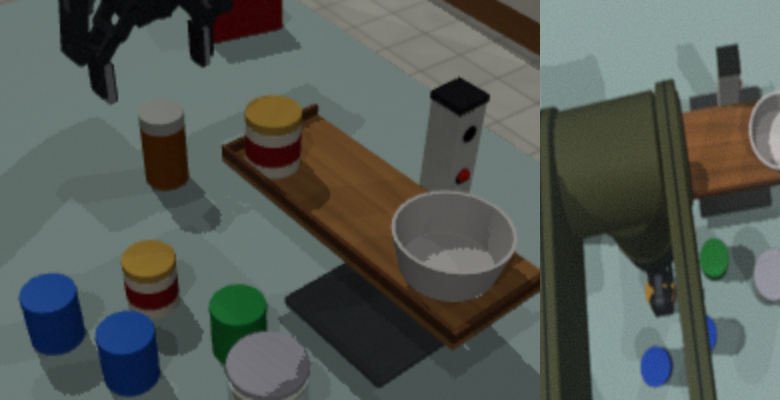

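Emit:
play_rows([
  [[0, -0.11, 0, -17, 0, -9, 1], [0, -0.222, 0, -34, 20, -17, 1], [0, -0.222, 0, -34, 55, -17, 1], [0, -0.222, 0, -34, 90, -17, 1], [0, -0.222, 0, -34, 120, -17, 1], [0, -0.222, 0, -34, 139, -17, 1], [0, -0.222, 0, -34, 139, -17, 1], [0, -0.222, 0, -34, 139, -17, 1]],
])

```text
t: 15.63
eef_pos: [0.4244, 0.1243, 0.1481]
ee_rot: [-0.564, 0.565, -0.426, 0.425]
wrist_force: [0.3, 0.7, 0.1]
gripper_width: 0.0851
```

```bash
python3 - <<'E'
from h import *
for n in ["side"]: grab(n,n+"12")
a=cv2.imread("pics/side12.png")
cv2.imwrite("pics/c12.png",cv2.resize(a[120:320,180:450],(780,578)))
E
python3 m.py 12 2>/dev/null| grep -E "obj|^top|side"; python3 go.py .4248 .1242 .038 16
```

```text
side
 obj px [251 186  14  21] ztop 0.083 c [526.6 282.8] r 5.4 rgb [46. 22.  4.]
 obj px [271 186   3  18] ztop 0.066 c [562.2 282.8] r 5.7 rgb [39.5 21.5  7. ]
 obj px [240 240  29  32] ztop 0.064 c [425.  123.3] r 29.1 rgb [109.  86.  41.]
 obj px [191 257  30  33] ztop 0.064 c [317.5 136.7] r 30.1 rgb [ 28.  65. 130.]
 obj px [285 262  50  85] ztop 0.109 c [427.6 -93.1] r 37.1 rgb [74. 75. 75.]
 obj px [228 276  31  35] ztop 0.064 c [357.1  45.5] r 28.9 rgb [ 21.  50. 103.]
t 15.68 pos [0.4252 0.1245 0.1493] q [ 0.189  0.226  1.901 -0.     1.014 -0.089] F [ 0.4  0.2 -0.3] w 0.0853
[[ 0.275  0.001  0.961]
 [-0.961  0.     0.275]
 [ 0.    -1.     0.001]]
turn [-0.0007 -0.0005  0.0001] shift mm [ 1.000e-01  1.113e+02 -6.000e-01] rows~ 2.669631940078792 0.006381697732970885
```

View pics/c12.png

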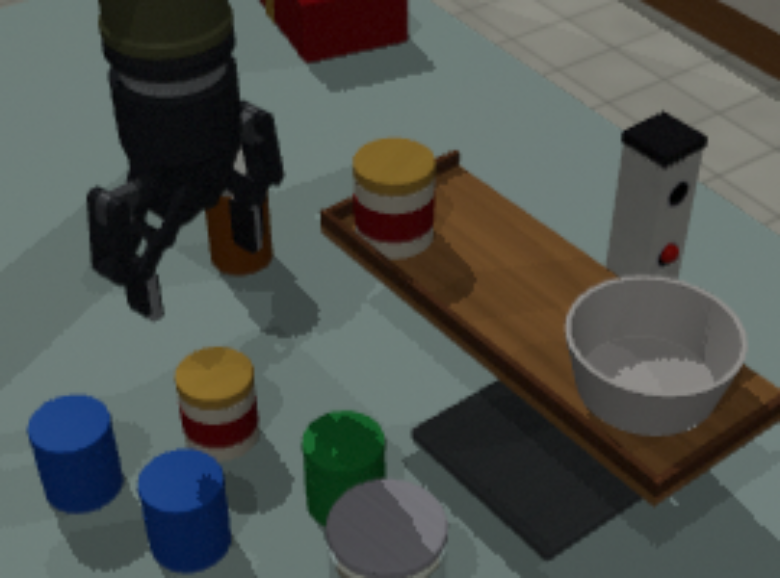

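Emit:
play_rows([
  [[0, 0, 0, 0, 25, 0, 1], [0, 0, 0, 0, 55, 0, 1], [0, 0, 0, 0, 85, 0, 1], [0, 0, 0, 0, 105, 0, 1], [0, 0, 0, 0, 111, 0, 1], [0, 0, 0, 0, 111, 0, 1], [0, 0, 0, 0, 111, 0, 0.6], [0, 0, 0, 0, 111, 0, 0.4], [0, 0, 0, 0, 111, 0, 0.1], [0, 0, 0, 0, 111, 0, 0.1], [0, 0, 0, 0, 111, 0, 0.1], [0, 0, 0, 0, 111, 0, 0.1]],
], squeeze=30)

```text
t: 16.68
eef_pos: [0.4251, 0.1246, 0.0399]
ee_rot: [0.566, -0.563, 0.425, -0.427]
wrist_force: [-0.4, -1.8, 6.3]
gripper_width: 0.0551
```

Emit:
play_rows([
  [[0, 0, 0, 0, 0, 0, 0.1], [0, 0, 0, 0, -15, 0, 0.1], [0, 0, 0, 0, -50, 0, 0.1], [0, 0, 0, 0, -90, 0, 0.1], [0, 0, 0, 0, -130, 0, 0.1], [0, 0, 0, 0, -170, 0, 0.1], [0, 0, 0, 0, -200, 0, 0.1], [0, 0, 0, 0, -212, 0, 0.1], [0, 0, 0, 0, -212, 0, 0.1], [0, 0, 0, 0, -212, 0, 0.1]],
])

```text
t: 17.52
eef_pos: [0.4232, 0.1242, 0.2511]
ee_rot: [0.565, -0.564, 0.425, -0.426]
wrist_force: [-0.1, 0.2, -1.8]
gripper_width: 0.0553
```

```bash
python3 go.py .5949 .0253 .250 3.3; python3 - <<'E'
from h import *
for n in ["side"]: grab(n,n+"13")
E
python3 m.py 13 2>/dev/null| grep -E "obj|^top|side"
```

```text
t 17.52 pos [0.4232 0.1242 0.2511] q [ 0.19   0.108  1.752 -0.     1.279 -0.089] F [-0.1  0.2 -1.8] w 0.0553
[[ 0.275  0.003  0.961]
 [-0.961  0.     0.275]
 [ 0.    -1.     0.003]]
turn [-0.0026  0.2214 -0.    ] shift mm [142.4   1.5 137.8] rows~ 4.752354852282551 1.771851383459175
side
 obj px [252 169  22  39] ztop 0.1 c [548.8 297.4] r 27.0 rgb [47. 23.  6.]
 obj px [191 257  30  33] ztop 0.064 c [317.7 136.1] r 29.6 rgb [ 27.  64. 129.]
 obj px [285 262  50  85] ztop 0.109 c [426.8 -93. ] r 36.7 rgb [73. 76. 75.]
 obj px [228 276  31  34] ztop 0.064 c [355.8  46.4] r 29.8 rgb [ 24.  61. 126.]
```

View pics/side13.png

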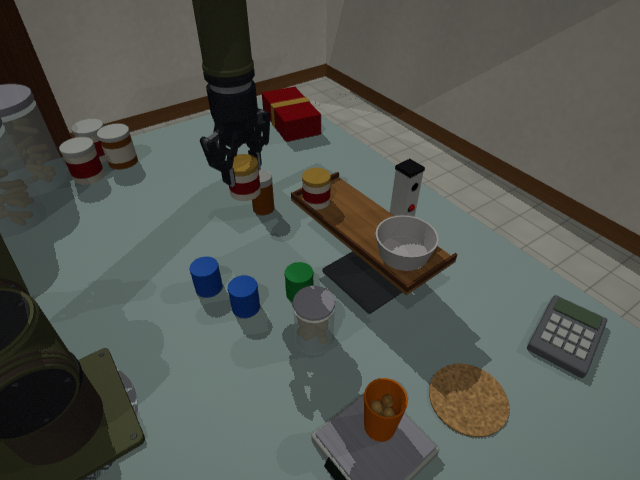

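Emit:
play_rows([
  [[0, 0.05, 0, 15, 0, 15, 0.1], [0, 0.1, 0, 35, 0, 34, 0.1], [0, 0.15, 0, 58, 0, 56, 0.1], [0, 0.2, 0, 82, 0, 79, 0.1], [0, 0.221, 0, 105, 0, 102, 0.1], [0, 0.221, 0, 125, 0, 121, 0.1], [0, 0.221, 0, 138, 0, 133, 0.1], [0, 0.221, 0, 142, 0, 137, 0.1], [0, 0.221, 0, 142, 0, 137, 0.1], [0, 0.221, 0, 142, 0, 137, 0.1]],
])

```text
t: 18.4
eef_pos: [0.5922, 0.0258, 0.2482]
ee_rot: [-0.513, 0.515, -0.487, 0.484]
wrist_force: [0.4, -0.1, -0.6]
gripper_width: 0.0555
```

```bash
python3 - <<'E'
from h import *
for n in ["side"]: grab(n,n+"14")
a=cv2.imread("pics/side14.png")
cv2.imwrite("pics/c14.png",cv2.resize(a[60:300,260:460],(500,600)))
E
python3 go.py .5949 .0253 .1805 3.3
```

```text
t 18.45 pos [0.5921 0.0261 0.2487] q [-0.028  0.329  1.456  0.     1.361 -0.086] F [ 0.2  0.7 -1.7] w 0.0554
[[ 0.058 -0.004  0.998]
 [-0.998  0.001  0.058]
 [-0.001 -1.    -0.004]]
turn [ 0.0039  0.0007 -0.0008] shift mm [ 1.  68.2  3. ] rows~ 1.6376815475941755 0.03206744603545307
```

View pics/c14.png

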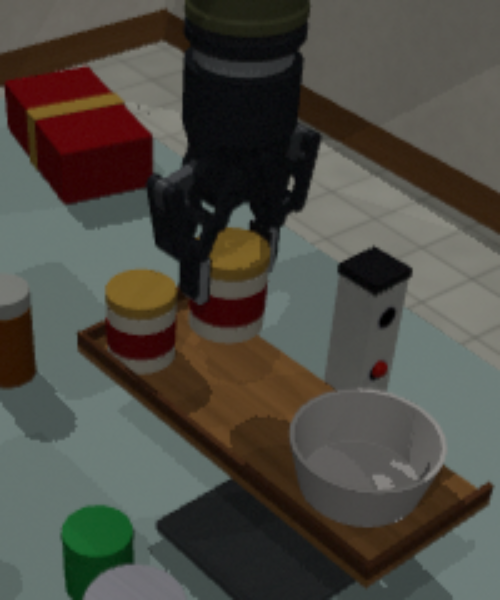

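Emit:
play_rows([
  [[0, 0, 0, 0, 15, 0, 0.1], [0, 0, 0, 0, 30, 0, 0.1], [0, 0, 0, 0, 45, 0, 0.1], [0, 0, 0, 0, 56, 0, 0.1], [0, 0, 0, 0, 62, 0, 0.1], [0, 0, 0, 0, 65, 0, 0.1], [0, 0, 0, 0, 67, 0, 0.1], [0, 0, 0, 0, 68, 0, 0.1], [0, 0, 0, 0, 68, 0, 0.1], [0, 0, 0, 0, 68, 0, 0.1]],
])

```text
t: 19.28
eef_pos: [0.5945, 0.0254, 0.1828]
ee_rot: [0.515, -0.514, 0.485, -0.486]
wrist_force: [0.1, -0.4, -1.6]
gripper_width: 0.0551
```

```bash
python3 - <<'E'
from h import *
for i in range(4):
    grab("side","side15"); s=ctrl.get_state(); print(s["eef_pos"],s["wrist_force"])
a=cv2.imread("pics/side15.png")
cv2.imwrite("pics/c15.png",cv2.resize(a[60:300,260:460],(500,600)))
E
```

```text
[0.59449285 0.02538292 0.18274274] [ 0.16653623 -0.33443222 -1.72607473]
[0.59443349 0.02536873 0.18269551] [ 0.25324137 -0.72397509 -1.21594755]
[0.59438141 0.02536941 0.18259702] [-0.46947578 -0.89890726 -1.55483327]
[0.59428183 0.02535937 0.18249969] [ 0.3519038  -0.18975014 -1.52093857]
```

View pics/c15.png

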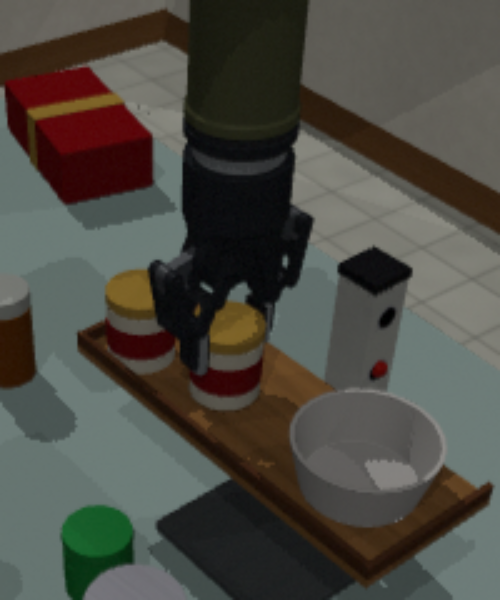

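Emit:
play_rows([
  [[0, 0, 0, 0, 1, 0, 0.1], [0, 0, 0, 0, 2, 0, 0.1], [0, 0, 0, 0, 2.5, 0, 0.1], [0, 0, 0, 0, 3, 0, 0.1], [0, 0, 0, 0, 3.5, 0, 0.1], [0, 0, 0, 0, 3.5, 0, 0.1], [0, 0, 0, 0, 3.5, 0, 0.1]],
])

```text
t: 20.07
eef_pos: [0.594, 0.0254, 0.1785]
ee_rot: [-0.514, 0.514, -0.485, 0.485]
wrist_force: [-0.1, 0.6, -2.0]
gripper_width: 0.055
```

```bash
python3 - <<'E'
from h import *
for i in range(4):
    grab("side","side15"); s=ctrl.get_state(); print(s["eef_pos"],s["wrist_force"])
E
```

```text
[0.59402926 0.02541702 0.17858508] [ 0.22942852  0.82202338 -1.54495801]
[0.59407255 0.02543024 0.17861132] [ 0.39018551 -0.2553719  -1.79108063]
[0.59404146 0.02543156 0.17862227] [ 0.24768962  0.04171577 -0.75765599]
[0.59403606 0.02543583 0.17863847] [ 0.47124883 -0.09235198 -1.80933378]
```

Emit:
play_rows([
  [[0, 0, 0, 0, 0.5, 0, 0.1], [0, 0, 0, 0, 1, 0, 0.1], [0, 0, 0, 0, 1, 0, 0.1], [0, 0, 0, 0, 1, 0, 0.1]],
])

```text
t: 20.6
eef_pos: [0.5941, 0.0254, 0.1779]
ee_rot: [0.514, -0.514, 0.485, -0.485]
wrist_force: [-1.2, 0.3, 1.5]
gripper_width: 0.0556
```

```bash
python3 - <<'E'
from h import *
for i in range(4):
    grab("side","side15"); s=ctrl.get_state(); print(s["eef_pos"],s["wrist_force"])
E
```

```text
[0.59412355 0.02545772 0.17797031] [-0.74495119 -0.46270641  2.06043144]
[0.59411811 0.02543015 0.17796147] [-1.17812127 -0.71816972  2.26116262]
[0.59413029 0.02541098 0.17794138] [-1.15795147 -0.26786787  3.22252034]
[0.59410163 0.02540458 0.17793137] [-0.20778248  0.28610431  3.27403301]
```

Emit:
play_rows([
  [[0, 0, 0, 0, 0, 0, 0.25], [0, 0, 0, 0, 0, 0, 0.4], [0, 0, 0, 0, 0, 0, 0.6], [0, 0, 0, 0, 0, 0, 0.7], [0, 0, 0, 0, 0, 0, 0.7], [0, 0, 0, 0, -20, 0, 0.7], [0, 0, 0, 0, -50, 0, 0.7], [0, 0, 0, 0, -85, 0, 0.7], [0, 0, 0, 0, -110, 0, 1], [0, 0, 0, 0, -110, 0, 1], [0, 0, 0, 0, -110, 0, 1]],
])

```text
t: 21.72
eef_pos: [0.5952, 0.0254, 0.2896]
ee_rot: [0.515, -0.513, 0.484, -0.486]
wrist_force: [0.0, 0.5, -1.1]
gripper_width: 0.0851
```

```bash
python3 - <<'E'
from h import *
for n in ["side","top"]: grab(n,n+"16")
st()
for n in ["side","top"]:
    for l in ["tin1_mid","cup_mid","rootjar_mid","mat"]: print(n,l,[(np.round(r["uv"]),round(r["p"],2)) for r in ctrl.spot_in(n,l)])
E
python3 tz.py side16
```

```text
t 21.82 pos [0.5933 0.0254 0.2866] q [-0.028  0.305  1.396 -0.     1.443 -0.086] F [-0.5 -0.1 -1. ] w 0.0855
[[ 0.058 -0.002  0.998]
 [-0.998 -0.     0.058]
 [-0.    -1.    -0.002]]
side tin1_mid [(array([317., 188.]), 0.7)]
side cup_mid [(array([379., 417.]), 0.91), (array([377., 405.]), 0.25)]
side rootjar_mid [(array([311., 317.]), 0.8)]
side mat [(array([472., 400.]), 0.62)]
top tin1_mid []
top cup_mid [(array([456., 271.]), 0.71), (array([311., 196.]), 0.23)]
top rootjar_mid [(array([366., 273.]), 0.77), (array([265., 203.]), 0.71)]
top mat [(array([455., 213.]), 0.95)]
side16 (np.float64(0.1371122821102117), np.int64(472))
```

View pics/side16.png

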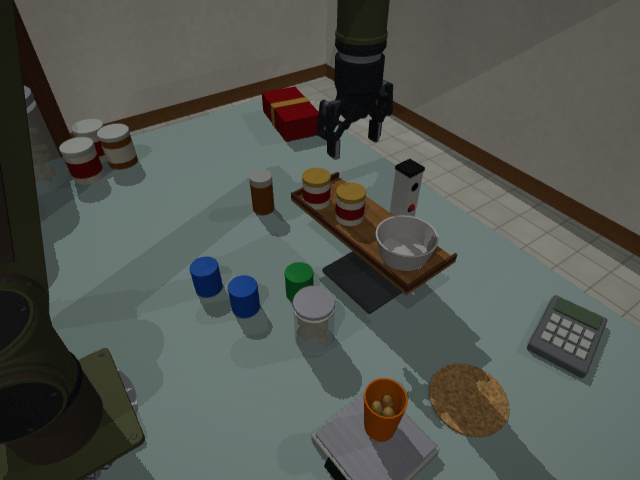

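```bash
cat > kin.py <<'E'
import numpy as np
from scipy.optimize import least_squares
D=[([.1758,.5475,.2423],[1.187,.307,1.506,0,1.328,-.073]),
([.6859,-.0247,.2698],[-.098,.448,1.210,0,1.486,-1.725]),
([.6883,-.0266,.1569],[-.1,.527,1.362,0,1.25,-1.728]),
([.6882,-.0266,.2081],[-.1,.488,1.296,0,1.356,-1.728]),
([.6879,-.0265,.3004],[-.1,.434,1.158,0,1.546,-1.728]),
([.4041,.2725,.2478],[.507+.086,.18,1.671,0,1.292,-.087]),
([.5925,.0999,.1836],[.097+.07,.39,1.534,0,1.216,.04]),
([.4252,.1245,.1493],[.189,.226,1.901,0,1.014,-.089]),
([.4232,.1242,.2511],[.19,.108,1.752,0,1.279,-.089]),
([.5933,.0254,.2866],[-.028,.305,1.396,0,1.443,-.086])]
for p,q in D: print(round(np.hypot(p[0],p[1]),4),"ang",round(np.arctan2(p[1],p[0]),3),"q1",q[0],"q2+q3+q5",round(q[1]+q[2]+q[4],3))
def f(x):
    L1,L2,b,r0,H=x; o=[]
    for p,q in D:
        r=np.hypot(p[0],p[1]); o+= [r0+L1*np.sin(q[1])+L2*np.sin(q[1]+q[2]+b)-r, H+L1*np.cos(q[1])+L2*np.cos(q[1]+q[2]+b)-p[2]]
    return o
s=least_squares(f,[.45,.45,0,0,.0]); print(s.x,np.abs(s.fun).max())
E
python3 kin.py
```

```text
0.575 ang 1.26 q1 1.187 q2+q3+q5 3.141
0.6863 ang -0.036 q1 -0.098 q2+q3+q5 3.144
0.6888 ang -0.039 q1 -0.1 q2+q3+q5 3.139
0.6887 ang -0.039 q1 -0.1 q2+q3+q5 3.14
0.6884 ang -0.039 q1 -0.1 q2+q3+q5 3.138
0.4874 ang 0.593 q1 0.593 q2+q3+q5 3.143
0.6009 ang 0.167 q1 0.167 q2+q3+q5 3.14
0.4431 ang 0.285 q1 0.189 q2+q3+q5 3.141
0.441 ang 0.285 q1 0.19 q2+q3+q5 3.139
0.5938 ang 0.043 q1 -0.028 q2+q3+q5 3.144
[ 0.64523322  0.43004671  0.2540297   0.00226118 -0.167957  ] 0.0010996733230125844
```

```bash
python3 go.py .55 -.20 .42 -114.1
```

```text
t 22.22 pos [0.5939 0.0254 0.2869] q [-0.028  0.305  1.394 -0.     1.443 -0.086] F [-0.6 -0.1 -0.2] w 0.0852
[[ 0.058 -0.001  0.998]
 [-0.998  0.     0.058]
 [-0.    -1.    -0.001]]
turn [8.0000e-04 2.0494e+00 1.2000e-03] shift mm [ 222.5 -133.   -57. ] rows~ 6.364637889798894 16.39983195085336
```

Emit:
play_rows([
  [[0, 0.12, 0, 0, -30, 0, 1], [0, 0.24, 0, 15, -65, -4, 1], [0, 0.36, 0, 35, -95, -9, 1], [0, 0.48, 0, 60, -120, -15, 1], [0, 0.6, 0, 90, -133, -23, 1], [0, 0.72, 0, 120, -133, -31, 1], [0, 0.84, 0, 150, -133, -39, 1], [0, 0.96, 0, 180, -133, -46, 1], [0, 1.08, 0, 205, -133, -52, 1], [0, 1.2, 0, 222, -133, -57, 1], [0, 1.32, 0, 222, -133, -57, 1], [0, 1.44, 0, 222, -133, -57, 1]],
])

```text
t: 23.22
eef_pos: [0.5496, -0.2011, 0.4203]
ee_rot: [0.063, -0.064, 0.704, -0.704]
wrist_force: [-0.1, 0.1, -0.2]
gripper_width: 0.0852
```

```bash
python3 go.py .55 -.20 .42 -114.1
```

```text
t 23.22 pos [ 0.5496 -0.2011  0.4203] q [-0.423  0.242  1.164 -0.     1.736  0.968] F [-0.1  0.1 -0.2] w 0.0852
[[-0.984 -0.001  0.179]
 [-0.179  0.    -0.984]
 [ 0.001 -1.    -0.   ]]
turn [0.000e+00 6.009e-01 5.000e-04] shift mm [-0.6  0.3 -1. ] rows~ 0.02840346423059766 4.808414636979444
```

Emit:
play_rows([
  [[0, 0.12, 0, 0, 0, 0, 1], [0, 0.24, 0, 0, 0, 0, 1], [0, 0.36, 0, 0, 0, 0, 1], [0, 0.48, 0, 0, 0, 0, 1], [0, 0.6, 0, 0, 0, 0, 1], [0, 0.6, 0, 0, 0, 0, 1]],
])

```text
t: 23.72
eef_pos: [0.55, -0.1996, 0.4204]
ee_rot: [-0.146, 0.145, 0.692, -0.692]
wrist_force: [0.5, 0.6, 0.2]
gripper_width: 0.0854
```

Emit:
play_rows([
  [[0, 0, 0.1, 0, 0, 0, 1], [0, 0, 0.2, 0, 0, 0, 1], [0, 0, 0.3, 0, 0, 0, 1], [0, 0, 0.4, 0, 0, 0, 1], [0, 0, 0.5, 0, 0, 0, 1], [0, 0, 0.6, 0, 0, 0, 1], [0, 0, 0.7, 0, 0, 0, 1], [0, 0, 0.8, 0, 0, 0, 1], [0, 0, 0.8, 0, 0, 0, 1], [0, 0, 0.8, 0, 0, 0, 1]],
])

```text
t: 24.55
eef_pos: [0.5478, -0.1985, 0.4184]
ee_rot: [-0.135, -0.4, -0.582, 0.695]
wrist_force: [0.7, 0.3, 1.2]
gripper_width: 0.0853
```

```bash
python3 -c "
from h import *
st()"; cat >> kin.py <<'E'
print("----")
E
```

```text
t 24.55 pos [ 0.5478 -0.1985  0.4184] q [-0.427 -0.115  1.82   0.019  0.643  1.542] F [0.7 0.3 1.2] w 0.0853
[[-0.643  0.654 -0.398]
 [ 0.278 -0.285 -0.917]
 [-0.713 -0.701  0.001]]
```

```bash
cat > kin2.py <<'E'
import numpy as np
from kin import D
from scipy.optimize import least_squares
from scipy.spatial.transform import Rotation as Ro
D=[d for i,d in enumerate(D) if i not in(5,6)]
D+=[([.5496,-.2011,.4203],[-.423,.242,1.164,0,1.736,.968]),([.5478,-.1985,.4184],[-.427,-.115,1.82,.019,.643,1.542]),([.5478,-.1985,.4184],[-.427,-.115,1.82,.019,.643,1.542])]
Ry=lambda a:Ro.from_euler('y',a); Rz=lambda a:Ro.from_euler('z',a)
def fk(q,x):
    L1,L2,b,d,h,L3=x
    B=Rz(q[0])
    pw=np.array([L1*np.sin(q[1])+L2*np.sin(q[1]+q[2]+b),d,h+L1*np.cos(q[1])+L2*np.cos(q[1]+q[2]+b)])
    R5=B*Ry(q[1]+q[2])*Rz(q[3])*Ry(q[4])
    p=B.apply(pw)+R5.apply([0,0,L3])
    # tool: y=forward(z of R5). at q6=0 tool z = q1 direction when down
    R6=R5*Rz(q[5])
    M=R6.as_matrix()
    Rt=np.stack([M@C for C in Cx],1) if False else np.stack([M[:,1],M[:,2],M[:,0]],1)
    return p,Rt,B.apply(pw)
def res(x): return np.concatenate([fk(q,x)[0]-np.array(p) for p,q in D])
X=least_squares(res,[.5,.43,.2,.042,.3,.4]).x
LO=np.array([-3.12,-1.05,.14,-1.42,.1,-2.68]);HI=np.array([3.12,2.28,2.33,4.57,2.73,2.68])
def ik(p,Rt,q0):
    best=None
    def f(q):
        a,R,_=fk(q,X); return np.concatenate([(a-p)*10,Ro.from_matrix(R.T@Rt).as_rotvec()*2])
    s=least_squares(f,np.clip(q0,LO+1e-3,HI-1e-3),bounds=(LO,HI)); return s.x,np.abs(s.fun).max()
if __name__=="__main__":
    print(np.round(X,4),np.abs(res(X)).max())
    for q in [D[-1][1],D[0][1]]: print(np.round(fk(q,X)[1],3),fk(q,X)[2])
E
python3 kin2.py | sed -n '/----/,$p'
```

```text
----
[0.6466 0.4307 0.257  0.0422 0.1927 0.3605] 0.00040208503394600914
[[ 0.644  0.654  0.398]
 [-0.278 -0.285  0.917]
 [ 0.713 -0.701 -0.002]] [ 0.31235656 -0.0957619   0.67083889]
[[-0.952  0.    -0.306]
 [ 0.306  0.001 -0.952]
 [-0.    -1.    -0.001]] [0.175634   0.54762073 0.60291634]
```

```bash
sed -i 's/np.stack(\[M\[:,1\],M\[:,2\],M\[:,0\]\],1)/np.stack([-M[:,1],M[:,2],-M[:,0]],1)/' kin2.py; cat > plan.py <<'E'
from kin2 import *
def Rtool(f,side=1,up=None):
    # tool y=f ; tool z horizontal right (side=1)
    f=np.array(f)/np.linalg.norm(f); r=np.cross(f,[0,0,1]); r/=np.linalg.norm(r); z=side*r; x=np.cross(f,z); return np.stack([x,f,z],1)
cup=np.array([.4072,-.2997])
if __name__=="__main__":
  q0=[-.75,-.3,2.0,0,.6,1.57]
  for name,c,gz in [("scale",cup,.080),("mat",np.array([.5705,-.341]),.056)]:
    for ph in [0,15,30,40,50,60]:
      az=np.arctan2(c[1],c[0])-np.arcsin(.042/np.hypot(*c)); p=np.radians(ph)
      f=np.array([np.cos(p)*np.cos(az),np.cos(p)*np.sin(az),-np.sin(p)])
      P=np.r_[c,gz]+.008*f
      q,e=ik(P,Rtool(f),q0); print(name,ph,np.round(q,2),"err",round(e,4),"wrist",np.round(fk(q,X)[2],3))
E
python3 plan.py | sed -n '/----/,$p'
```

```text
----
scale 0 [-0.65  0.2   2.25 -1.08  0.1   2.68] err 1.8445 wrist [ 0.274 -0.155  0.436]
scale 15 [-0.65  0.24  2.25 -1.07  0.1   2.68] err 1.3941 wrist [ 0.281 -0.161  0.424]
scale 30 [-0.65  0.27  2.25 -1.06  0.1   2.68] err 0.9433 wrist [ 0.286 -0.165  0.413]
scale 40 [-0.65  0.3   2.25 -1.06  0.1   2.68] err 0.6427 wrist [ 0.29  -0.168  0.405]
scale 50 [-0.65  0.32  2.25 -1.06  0.1   2.68] err 0.342 wrist [ 0.292 -0.17   0.398]
scale 60 [-0.71  0.33  2.24 -0.04  0.1   1.61] err 0.0911 wrist [ 0.287 -0.193  0.396]
mat 0 [-0.58  1.35  2.33  3.19  2.16 -1.55] err 0.1043 wrist [ 0.293 -0.142  0.032]
mat 15 [-0.53  0.97  2.33  3.27  1.41 -1.57] err 0.2455 wrist [ 0.332 -0.145  0.164]
mat 30 [-0.6   0.78  2.33  3.14  1.01 -1.57] err 0.0024 wrist [ 0.319 -0.168  0.233]
mat 40 [-0.6   0.64  2.23  3.14  0.59 -1.57] err 0.0 wrist [ 0.348 -0.188  0.283]
mat 50 [-0.6   0.55  2.1   3.14  0.21 -1.57] err 0.0 wrist [ 0.384 -0.213  0.326]
mat 60 [-0.6   0.51  1.97  0.    0.14  1.57] err 0.0 wrist [ 0.425 -0.241  0.361]
```

```bash
cat > srch.py <<'E'
from plan import *
rng=np.random.default_rng(0)
def allik(P,R):
    out=[]
    for s in range(14):
        q0=rng.uniform(LO,HI); q0[0]=np.arctan2(P[1],P[0])+rng.uniform(-.7,.7); q0[1]=rng.uniform(-.3,1.2); q0[2]=rng.uniform(.8,2.3)
        q,e=ik(P,R,q0)
        if e<2e-3 and not any(np.abs(q-o).max()<.05 for o in out): out.append(q)
    return out
if __name__=="__main__":
  for ph in [20,35]:
    for az in range(-150,151,30):
      p=np.radians(ph);a=np.radians(az); f=np.array([np.cos(p)*np.cos(a),np.cos(p)*np.sin(a),-np.sin(p)])
      for sd in (1,-1):
        for q in allik(np.r_[cup,.080]+.008*f,Rtool(f,sd)): 
            w=fk(q,X)[2]
            if w[2]>.12 and np.hypot(w[0],w[1])>.2: print(ph,az,sd,np.round(q,2),"wrist",np.round(w,2))
E
python3 srch.py | sed -n '/----/,$p'
```

```text
----
20 -150 1 [-0.25  0.92  1.5  -0.73  1.76 -2.06] wrist [ 0.69 -0.13  0.2 ]
20 -150 -1 [-0.25  0.92  1.5  -0.73  1.76  1.08] wrist [ 0.69 -0.13  0.2 ]
20 -120 1 [-0.1   0.84  1.83 -1.04  1.44 -1.99] wrist [ 0.57 -0.01  0.2 ]
20 -120 -1 [-0.1   0.84  1.83 -1.04  1.44  1.15] wrist [ 0.57 -0.01  0.2 ]
20 30 1 [-1.41  0.83  2.05  1.14  1.32 -1.31] wrist [ 0.12 -0.47  0.2 ]
20 30 -1 [-1.41  0.83  2.05  1.14  1.32  1.83] wrist [ 0.12 -0.47  0.2 ]
20 60 1 [-1.25  0.87  1.69  0.78  1.63 -1.14] wrist [ 0.24 -0.59  0.2 ]
20 60 -1 [-1.25  0.87  1.69  0.78  1.63  2.  ] wrist [ 0.24 -0.59  0.2 ]
20 90 1 [-1.05  0.95  1.39  0.52  1.93 -1.18] wrist [ 0.41 -0.63  0.2 ]
20 90 -1 [-1.05  0.95  1.39  0.52  1.93  1.96] wrist [ 0.41 -0.63  0.2 ]
20 120 1 [-0.85  1.01  1.19  0.22  2.14 -1.38] wrist [ 0.57 -0.59  0.2 ]
20 120 -1 [-0.85  1.01  1.19  0.22  2.14  1.76] wrist [ 0.57 -0.59  0.2 ]
20 150 1 [-0.64  1.03  1.15 -0.14  2.18 -1.69] wrist [ 0.69 -0.47  0.2 ]
20 150 -1 [-0.64  1.03  1.15 -0.14  2.18  1.45] wrist [ 0.69 -0.47  0.2 ]
35 -150 1 [-0.29  0.78  1.57 -0.64  1.57 -2.12] wrist [ 0.66 -0.16  
[... 258 characters left out ...]
1.06  1.13 -1.11] wrist [ 0.16 -0.44  0.28]
35 30 -1 [-1.32  0.65  2.05  1.06  1.13  2.04] wrist [ 0.16 -0.44  0.28]
35 60 1 [-1.19  0.73  1.73  0.7   1.44 -1.05] wrist [ 0.26 -0.55  0.28]
35 60 -1 [-1.19  0.73  1.73  0.7   1.44  2.09] wrist [ 0.26 -0.55  0.28]
35 90 1 [-1.02  0.81  1.47  0.45  1.73 -1.16] wrist [ 0.41 -0.59  0.28]
35 90 -1 [-1.02  0.81  1.47  0.45  1.73  1.98] wrist [ 0.41 -0.59  0.28]
35 120 1 [-0.84  0.87  1.3   0.18  1.91 -1.39] wrist [ 0.55 -0.55  0.28]
35 120 -1 [-0.84  0.87  1.3   0.18  1.91  1.75] wrist [ 0.55 -0.55  0.28]
35 150 1 [-0.65  0.89  1.26 -0.11  1.95 -1.68] wrist [ 0.66 -0.44  0.28]
35 150 -1 [-0.65  0.89  1.26 -0.11  1.95  1.46] wrist [ 0.66 -0.44  0.28]
```

```bash
cat > pour.py <<'E'
from plan import *
dish=np.array([.6104,-.113]); 
def grasp(az,ph,c=cup,gz=.080):
    p=np.radians(ph);a=np.radians(az); f=np.array([np.cos(p)*np.cos(a),np.cos(p)*np.sin(a),-np.sin(p)])
    R=Rtool(f,1); return np.r_[c,gz]+.008*f,R
def lipz(th): return .203+.09*max(np.cos(th),0)+ (0.004 if th<1.57 else 0)
def pourpose(th,psi,Rup,back=.012,rise=.038):
    d=np.array([np.cos(psi),np.sin(psi),0]); e=np.cross([0,0,1],d)  # rot about e takes z->d
    Q=Ro.from_rotvec(e*th).as_matrix(); R=Q@Rup
    a=Q@[0,0,1]; lat=Q@d   # pour-side rim direction
    lip=np.r_[dish-back*d[:2],lipz(th)]
    rimc=lip-.031*lat; g=rimc-a*rise
    return g+.008*R[:,1],R,g
if __name__=="__main__":
  for ph in (25,30):
   for az in (60,75,90):
    P,R=grasp(az,ph); q,e=ik(P,R,[-1.1,.75,1.6,.6,1.5,-1.1]); 
    for faz in (50,60,70,80,90):
     for psid in (-20,0,20):
      Rup=Ro.from_euler('z',np.radians(faz-az)).as_matrix()@R
      qq=q.copy(); ok=True; wz=[];qs=[]
      for th in np.radians(np.arange(0,136,7.5)):
        Pp,Rp,g=pourpose(th,np.radians(psid),Rup); qq,e2=ik(Pp,Rp,qq); wz.append(fk(qq,X)[2]); qs.append(qq)
        if e2>3e-3: ok=False
      qs=np.array(qs); mg=min((qs-LO).min(),(HI-qs).min())
      if ok: print(ph,az,faz,psid,"e",round(e,4),"minw",np.round(np.array(wz)[:,2].min(),3),"mg",round(mg,2),"maxstep",np.round(np.abs(np.diff(qs,axis=0)).max(),2),"q0",np.round(qs[0],2),"qe",np.round(qs[-1],2),"w_e",np.round(wz[-1],2))
E
python3 pour.py | sed -n '/----/,$p'
```

```text
----
25 60 50 -20 e 0.0 minw 0.224 mg 0.43 maxstep 0.18 q0 [-0.84  0.44  1.9   1.16  1.37 -0.76] qe [-0.65  0.97  1.24  1.05  2.28  1.61] w_e [ 0.66 -0.45  0.22]
25 60 50 0 e 0.0 minw 0.292 mg 0.13 maxstep 0.19 q0 [-0.86  0.45  1.88  1.14  1.39 -0.76] qe [-0.45  1.03  0.86  0.67  2.6   1.63] w_e [ 0.84 -0.36  0.29]
25 60 50 20 e 0.0 minw 0.342 mg 0.03 maxstep 0.18 q0 [-0.88  0.46  1.86  1.13  1.4  -0.75] qe [-0.22  1.03  0.72 -0.18  2.7   1.01] w_e [ 0.93 -0.17  0.34]
25 60 60 -20 e 0.0 minw 0.186 mg 0.48 maxstep 0.16 q0 [-0.82  0.5   1.78  1.06  1.5  -0.75] qe [-0.68  0.99  1.34  1.14  2.25  1.52] w_e [ 0.62 -0.45  0.19]
25 60 60 0 e 0.0 minw 0.259 mg 0.16 maxstep 0.17 q0 [-0.84  0.5   1.76  1.04  1.52 -0.75] qe [-0.49  1.04  0.93  0.82  2.57  1.65] w_e [ 0.81 -0.39  0.26]
25 60 70 -20 e 0.0 minw 0.146 mg 0.5 maxstep 0.14 q0 [-0.78  0.55  1.66  0.97  1.63 -0.75] qe [-0.71  1.01  1.43  1.23  2.23  1.42] w_e [ 0.58 -0.44  0.15]
25 60 70 0 e 0.0 minw 0.224 mg 0.2 maxstep 0.16 q0 [-0.8   0.56  1.64  0.96  1.64 -0.75] qe [-0.54  1.05  1.01  0.94  2.53  1.64] w_e [ 0.78 -0.41  0.22]
25 60
[... 8017 characters left out ...]
  1.6  -0.71] qe [-0.52  1.08  0.98  0.97  2.59  1.66] w_e [ 0.79 -0.4   0.2 ]
30 90 80 -20 e 0.0 minw 0.09 mg 0.41 maxstep 0.13 q0 [-0.72  0.56  1.53  0.84  1.71 -0.73] qe [-0.69  1.08  1.48  1.33  2.31  1.32] w_e [ 0.57 -0.42  0.09]
30 90 80 0 e 0.0 minw 0.165 mg 0.17 maxstep 0.16 q0 [-0.74  0.57  1.51  0.83  1.73 -0.73] qe [-0.55  1.1   1.06  1.08  2.56  1.62] w_e [ 0.76 -0.41  0.16]
30 90 90 -20 e 0.0 minw 0.053 mg 0.36 maxstep 0.12 q0 [-0.68  0.62  1.42  0.77  1.83 -0.76] qe [-0.69  1.12  1.56  1.42  2.33  1.2 ] w_e [ 0.54 -0.39  0.05]
30 90 90 0 e 0.0 minw 0.127 mg 0.2 maxstep 0.16 q0 [-0.7   0.62  1.4   0.76  1.85 -0.77] qe [-0.58  1.11  1.15  1.18  2.53  1.57] w_e [ 0.72 -0.42  0.13]
```

```bash
cat > chk.py <<'E'
from pour import *
a3=np.radians(3.3);RS=np.array([[np.cos(a3),-np.sin(a3)],[np.sin(a3),np.cos(a3)]])
def check(az,ph,psid,back,verbose=True):
    P,R=grasp(az,ph); q,e=ik(P,R,[-1.1,.75,1.6,.6,1.5,-1.1]); print("grasp",P,np.round(q,2),e)
    for th in np.arange(0,136,15):
        Pp,Rp,g=pourpose(np.radians(th),np.radians(psid),R,back); q,e=ik(Pp,Rp,q)
        pts=[]
        for t in np.linspace(54,200,8):
            for sx in(-38,38):
                for sz in np.linspace(-43,43,5): pts.append(g+Rp@np.array([sx,-t,sz])/1000)
        for t in np.linspace(-19,54,5):
            for sz in (-46,46):
                for sx in (-11,11): pts.append(g+Rp@np.array([sx,-t,sz])/1000)
        pts=np.array(pts); L=(pts[:,:2]-[.602,.0407])@RS
        tr=(abs(L[:,0])<.07)&(L[:,1]>-.215)&(L[:,1]<.12)
        dr=np.hypot(*(pts[:,:2]-dish).T)<.06
        print(th,"tcp",np.round(Pp,3),"f",np.round(Rp[:,1],2),"q",np.round(q,2),"e",round(e,4),"min z over tray",round(pts[tr,2].min(),3) if tr.any() else None,"over dish",round(pts[dr,2].min(),3) if dr.any() else None,"all",round(pts[:,2].min(),3))
check(60,25,-20,.012)
check(60,25,-10,.012)
E
python3 chk.py | sed -n '/----/,$p'
```

```text
----
grasp [ 0.41082523 -0.29342092  0.07661905] [-1.23  0.82  1.7   0.76  1.57 -1.12] 8.701512754410876e-16
0 tcp [ 0.574 -0.092  0.256] f [ 0.45  0.78 -0.42] q [-0.82  0.5   1.78  1.06  1.5  -0.75] e 0.0 min z over tray 0.241 over dish 0.241 all 0.241
15 tcp [ 0.565 -0.089  0.262] f [ 0.35  0.82 -0.45] q [-0.79  0.51  1.7   0.97  1.58 -0.44] e 0.0 min z over tray 0.236 over dish 0.236 all 0.236
30 tcp [ 0.558 -0.086  0.264] f [ 0.23  0.86 -0.44] q [-0.77  0.54  1.62  0.91  1.68 -0.17] e 0.0 min z over tray 0.228 over dish 0.228 all 0.228
45 tcp [ 0.554 -0.085  0.262] f [ 0.13  0.9  -0.41] q [-0.74  0.59  1.55  0.88  1.78  0.08] e 0.0 min z over tray 0.219 over dish 0.219 all 0.219
60 tcp [ 0.554 -0.085  0.257] f [ 0.04  0.94 -0.35] q [-0.72  0.66  1.49  0.87  1.88  0.32] e 0.0 min z over tray 0.21 over dish 0.21 all 0.21
75 tcp [ 0.557 -0.086  0.248] f [-0.04  0.96 -0.26] q [-0.71  0.74  1.44  0.88  1.97  0.54] e 0.0 min z over tray 0.2 over dish 0.203 all 0.2
90 tcp [ 0.563 -0.088  0.233] f [-0.09  0.98 -0.16] q [-0.7   0.83  1.4   0.9   2.05  0.76] e 0.0 min z over tray 0.185 ove
[... 1322 characters left out ...]
] f [-0.18  0.9  -0.41] q [-0.65  0.71  1.33  0.73  2.01  0.6 ] e 0.0 min z over tray 0.2 over dish 0.202 all 0.2
90 tcp [ 0.559 -0.097  0.232] f [-0.27  0.91 -0.31] q [-0.63  0.81  1.26  0.74  2.11  0.82] e 0.0 min z over tray 0.183 over dish 0.183 all 0.183
105 tcp [ 0.568 -0.099  0.241] f [-0.33  0.92 -0.19] q [-0.61  0.88  1.19  0.8   2.23  1.08] e 0.0 min z over tray 0.193 over dish 0.193 all 0.193
120 tcp [ 0.579 -0.1    0.248] f [-0.37  0.93 -0.06] q [-0.6   0.95  1.14  0.88  2.33  1.36] e 0.0 min z over tray 0.195 over dish 0.195 all 0.195
135 tcp [ 0.591 -0.103  0.252] f [-0.36  0.93  0.08] q [-0.6   1.01  1.12  1.    2.4   1.64] e 0.0 min z over tray 0.191 over dish 0.191 all 0.179
```

```bash
sed -i 's/return .203+/return .222+/' pour.py; cat > rows.py <<'E'
from pour import *
from h import rotq, ctrl
def cur():
    s=ctrl.get_state(); return np.array(s["eef_pos"]),rotq(s["ee_rot"]),np.array(s["q"]),s
def rel(P,R,P0,R0):
    return Ro.from_matrix(R0.T@R).as_rotvec(),R0.T@(P-P0)*1000
def line(P,R,n,P0=None,R0=None,q=None):
    p,r,qq,s=cur()
    if P0 is None: P0,R0=p,r
    if q is None: q=qq
    rv,d=rel(P,R,P0,R0)
    print("turn",np.round(rv,3),"shift",np.round(d,1),"| deg",round(np.degrees(np.linalg.norm(rv)),1),"mm",round(np.linalg.norm(d),1))
    for i in range(1,n+1):
        k=i/n; R1=R0@Ro.from_rotvec(rv*k).as_matrix(); P1=P0+R0@(d*k)/1000
        q1,e=ik(P1,R1,q); print(i,np.round(P1,3),"q",np.round(q1,2),"dq",round(np.abs(q1-q).max(),2),"e",round(e,4)); q=q1
    return q
E
python3 - <<'E' | sed -n '/----/,$p'
from rows import *
P,R=grasp(60,25)
q=line(np.array([.36,-.38,.32]),R,12)
print("grasp",P,np.round(R,3))
q=line(P-.1*R[:,1],R,4,np.array([.36,-.38,.32]),R,q)
q=line(P,R,4,P-.1*R[:,1],R,q)
E
```

```text
----
turn [-1.203 -0.833  0.279] shift [140.5  -2.1 241.2] | deg 85.3 mm 279.1
1 [ 0.532 -0.214  0.41 ] q [-0.61 -0.13  1.87  0.41  0.65  1.03] dq 0.51 e 0.0
2 [ 0.517 -0.229  0.402] q [-0.79 -0.11  1.89  0.71  0.77  0.59] dq 0.44 e 0.0
3 [ 0.501 -0.244  0.394] q [-0.95 -0.07  1.9   0.89  0.93  0.27] dq 0.32 e 0.0
4 [ 0.485 -0.259  0.386] q [-1.08 -0.01  1.89  0.97  1.09  0.04] dq 0.23 e 0.0
5 [ 0.47  -0.274  0.377] q [-1.18  0.06  1.87  1.    1.25 -0.13] dq 0.17 e 0.0
6 [ 0.454 -0.289  0.369] q [-1.25  0.13  1.83  0.99  1.38 -0.27] dq 0.14 e 0.0
7 [ 0.438 -0.304  0.361] q [-1.29  0.21  1.77  0.97  1.51 -0.38] dq 0.12 e 0.0
8 [ 0.423 -0.319  0.353] q [-1.32  0.29  1.71  0.93  1.62 -0.48] dq 0.11 e 0.0
9 [ 0.407 -0.335  0.345] q [-1.34  0.37  1.64  0.9   1.73 -0.56] dq 0.11 e 0.0
10 [ 0.391 -0.35   0.336] q [-1.35  0.44  1.56  0.85  1.83 -0.64] dq 0.1 e 0.0
11 [ 0.376 -0.365  0.328] q [-1.35  0.51  1.48  0.81  1.93 -0.72] dq 0.1 e 0.0
12 [ 0.36 -0.38  0.32] q [-1.34  0.57  1.4   0.76  2.03 -0.79] dq 0.1 e 0.0
grasp [ 0.41082523 -0.29342092  0.07661905] [[-0.211  0.453  0.866]
 [-0.366  0.785 -0.5  ]
 [-0.906 -0.423  0.   ]]
turn [0. 0. 0.] shift [178.2  93.8   0.7] | deg 0.0 mm 201.4
1 [ 0.361 -0.378  0.27 ] q [-1.34  0.62  1.45  0.73  1.96 -0.87] dq 0.07 e 0.0
2 [ 0.363 -0.376  0.219] q [-1.34  0.68  1.49  0.71  1.88 -0.93] dq 0.07 e 0.0
3 [ 0.364 -0.374  0.169] q [-1.34  0.74  1.53  0.7   1.81 -0.99] dq 0.07 e 0.0
4 [ 0.366 -0.372  0.119] q [-1.33  0.8   1.55  0.69  1.74 -1.05] dq 0.07 e 0.0
turn [0. 0. 0.] shift [  0. 100.  -0.] | deg 0.0 mm 100.0
1 [ 0.377 -0.352  0.108] q [-1.31  0.81  1.59  0.7   1.7  -1.07] dq 0.04 e 0.0
2 [ 0.388 -0.333  0.098] q [-1.29  0.81  1.63  0.72  1.65 -1.08] dq 0.04 e 0.0
3 [ 0.399 -0.313  0.087] q [-1.26  0.82  1.67  0.74  1.61 -1.1 ] dq 0.04 e 0.0
4 [ 0.411 -0.293  0.077] q [-1.23  0.82  1.7   0.76  1.57 -1.12] dq 0.04 e 0.0
```

Emit:
play_rows([
  [[-0.048, -0.033, 0.011, 6, 0, 10, 1], [-0.096, -0.067, 0.022, 11, 0, 19, 1], [-0.156, -0.108, 0.036, 18, 0, 31, 1], [-0.229, -0.158, 0.053, 27, 0, 46, 1], [-0.313, -0.217, 0.073, 37, 0, 63, 1], [-0.409, -0.283, 0.095, 48, -1, 82, 1], [-0.505, -0.35, 0.117, 59, -1, 101, 1], [-0.601, -0.417, 0.14, 70, -1, 121, 1], [-0.698, -0.483, 0.162, 82, -1, 140, 1], [-0.794, -0.55, 0.184, 93, -1, 159, 1], [-0.89, -0.616, 0.206, 104, -2, 178, 1], [-0.986, -0.683, 0.229, 115, -2, 198, 1]],
])

```text
t: 25.55
eef_pos: [0.3944, -0.3533, 0.3409]
ee_rot: [0.47, 0.181, 0.704, -0.501]
wrist_force: [1.1, 0.2, 1.0]
gripper_width: 0.0849
```

```bash
python3 - <<'E' | sed -n '/----/,$p'
from rows import *
P,R=grasp(60,25)
print(np.round(cur()[2],2))
q=line(np.array([.36,-.38,.32]),R,1)
E
```

```text
----
[-1.4   0.3   1.7   0.91  1.62 -0.49]
turn [-0.452 -0.31   0.111] shift [ 40.3 -25.4   8. ] | deg 32.0 mm 48.3
1 [ 0.36 -0.38  0.32] q [-1.34  0.57  1.4   0.76  2.03 -0.79] dq 0.41 e 0.0
```

Emit:
play_rows([
  [[-0.09, -0.062, 0.022, 8, -5, 2, 1], [-0.18, -0.124, 0.044, 16, -10, 3, 1], [-0.27, -0.186, 0.066, 24, -15, 5, 1], [-0.36, -0.248, 0.088, 32, -20, 6, 1], [-0.452, -0.31, 0.111, 40, -25, 8, 1], [-0.452, -0.31, 0.111, 40, -25, 8, 1], [-0.452, -0.31, 0.111, 40, -25, 8, 1]],
])

```text
t: 26.13
eef_pos: [0.3626, -0.3779, 0.3176]
ee_rot: [0.625, 0.033, 0.708, -0.327]
wrist_force: [-1.1, 0.4, -0.0]
gripper_width: 0.0855
```

```bash
python3 - <<'E' | sed -n '/----/,$p'
from rows import *
P,R=grasp(60,25)
print(np.round(cur()[2],2))
q=line(P-.1*R[:,1],R,4)
E
python3 - <<'E'
from h import *
for n in ["side","top"]: grab(n,n+"20")
E
python3 m.py 20 | grep -E "cup|mat"
```

```text
----
[-1.34  0.57  1.41  0.76  2.02 -0.79]
turn [-0.002 -0.008 -0.001] shift [177.4  89.8   0.7] | deg 0.5 mm 198.8
1 [ 0.363 -0.376  0.268] q [-1.34  0.62  1.46  0.74  1.95 -0.86] dq 0.07 e 0.0
2 [ 0.364 -0.375  0.218] q [-1.34  0.68  1.5   0.71  1.88 -0.93] dq 0.07 e 0.0
3 [ 0.365 -0.373  0.169] q [-1.33  0.74  1.53  0.7   1.81 -0.99] dq 0.07 e 0.0
4 [ 0.366 -0.372  0.119] q [-1.33  0.8   1.55  0.69  1.74 -1.05] dq 0.07 e 0.0
mat 2383 circ c [ 561.  -312.1] r 91.3 med [ 0.5613 -0.3199  0.0025] z95 0.0044
cuprim 66 circ c [ 431.9 -290.9] r 16.1 med [ 0.4335 -0.2883  0.1157] z95 0.1176
cupall 66 circ c [ 431.9 -290.9] r 16.1 med [ 0.4335 -0.2883  0.1157] z95 0.1176
mat 1948 circ c [ 569.9 -341.6] r 66.0 med [ 0.5701 -0.3401  0.004 ] z95 0.0073
cuprim 171 circ c [ 406.5 -298.6] r 30.7 med [ 0.4047 -0.307   0.1166] z95 0.1202
cupall 579 circ c [ 406.5 -298.6] r 30.7 med [ 0.4071 -0.3071  0.0968] z95 0.1188
```

View pics/side20.png

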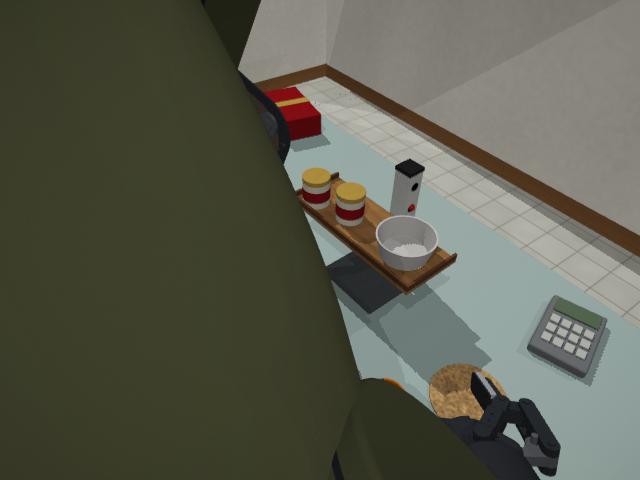

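Emit:
play_rows([
  [[0, 0, 0, 25, 13, 0, 1], [0, 0, 0, 55, 28, 0, 1], [0, 0, 0, 90, 46, 0, 1], [0, 0, 0, 125, 63, 0, 1], [0, 0, 0, 155, 79, 0, 1], [0, 0, 0, 172, 88, 0, 1], [0, 0, 0, 177, 90, 0, 1], [0, 0, 0, 177, 90, 0, 1], [0, 0, 0, 177, 90, 0, 1]],
])

```text
t: 26.98
eef_pos: [0.3643, -0.3682, 0.1221]
ee_rot: [0.625, 0.034, 0.708, -0.327]
wrist_force: [-0.1, -0.7, 0.5]
gripper_width: 0.0856
```

```bash
python3 - <<'E' | sed -n '/----/,$p'
from rows import *
P,R=grasp(60,25,np.array([.4070,-.2994]))
q=line(P,R,2)
E
python3 - <<'E'
from h import *
for n in ["side","top"]: grab(n,n+"21")
b=cv2.imread("pics/top21.png"); cv2.imwrite("pics/c21.png",cv2.resize(b[180:380,380:580],(600,600)))
E
python3 m.py 21 | grep -E "cup|mat"
```

```text
----
turn [-0.004 -0.007 -0.001] shift [ 4.  99.1  2.2] | deg 0.5 mm 99.2
1 [ 0.387 -0.331  0.099] q [-1.29  0.81  1.63  0.72  1.65 -1.08] dq 0.09 e 0.0
2 [ 0.411 -0.293  0.077] q [-1.23  0.82  1.7   0.76  1.57 -1.12] dq 0.08 e 0.0
mat 4031 circ c [ 570.7 -338.9] r 66.2 med [ 0.5714 -0.3479  0.0025] z95 0.0044
cuprim few 0
cupall few 0
mat 1945 circ c [ 570.4 -341.3] r 65.5 med [ 0.5703 -0.34    0.004 ] z95 0.0073
cuprim 166 circ c [ 407.2 -298.8] r 31.0 med [ 0.4043 -0.3092  0.1169] z95 0.1203
cupall 585 circ c [ 407.2 -298.8] r 31.0 med [ 0.4071 -0.3089  0.0962] z95 0.1188
```

View pics/c21.png

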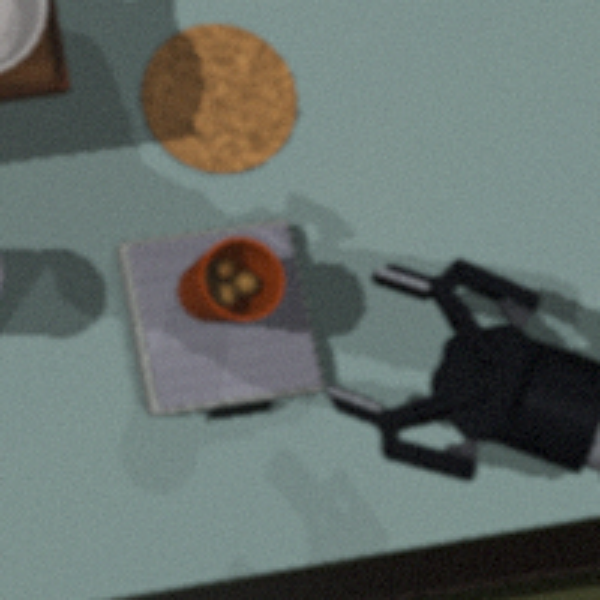

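View pics/side21.png

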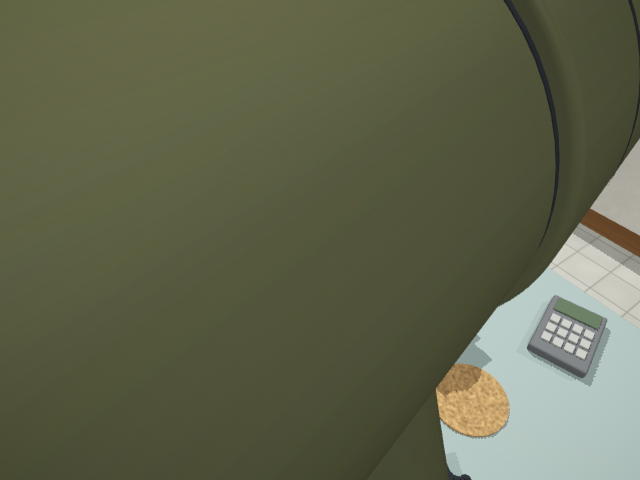

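```bash
python3 - <<'E' | sed -n '/----/,$p'
from rows import *
P,R=grasp(60,25,np.array([.4070,-.2994]))
q=line(P,R,1)
E
```

```text
----
turn [-0.004 -0.006  0.   ] shift [ 4.  99.5  1.9] | deg 0.4 mm 99.6
1 [ 0.411 -0.293  0.077] q [-1.23  0.82  1.7   0.76  1.57 -1.12] dq 0.17 e 0.0
```

Emit:
play_rows([
  [[0, 0, 0, 4, 15, 1.5, 1], [0, 0, 0, 4, 30, 1.5, 1], [0, 0, 0, 4, 45, 1.5, 1], [0, 0, 0, 4, 60, 1.5, 1], [0, 0, 0, 4, 75, 1.5, 1], [0, 0, 0, 4, 88, 1.5, 1], [0, 0, 0, 4, 96, 1.5, 1], [0, 0, 0, 4, 99, 1.5, 1], [0, 0, 0, 4, 99, 1.5, 1]],
])

```text
t: 27.83
eef_pos: [0.41, -0.2919, 0.0754]
ee_rot: [0.624, 0.033, 0.709, -0.327]
wrist_force: [0.0, 0.0, -0.7]
gripper_width: 0.0855
```

```bash
python3 - <<'E' | sed -n '/----/,$p'
from rows import *
P,R=grasp(60,25,np.array([.4070,-.2994]))
q=line(P,R,1)
print(cur()[3]["wrist_force"])
E
python3 - <<'E'
from h import *
for n in ["top"]: grab(n,n+"22")
b=cv2.imread("pics/top22.png"); cv2.imwrite("pics/c22.png",cv2.resize(b[220:340,400:520],(600,600)))
E
python3 m.py 22 2>/dev/null| grep -E "cup|mat"
```

```text
----
turn [-0.002 -0.008 -0.002] shift [-0.8 -1.2  1.1] | deg 0.5 mm 1.8
1 [ 0.411 -0.293  0.077] q [-1.23  0.82  1.7   0.76  1.57 -1.12] dq 0.01 e 0.0
[ 0.02510827  0.02013195 -0.6583096 ]
```

View pics/c22.png

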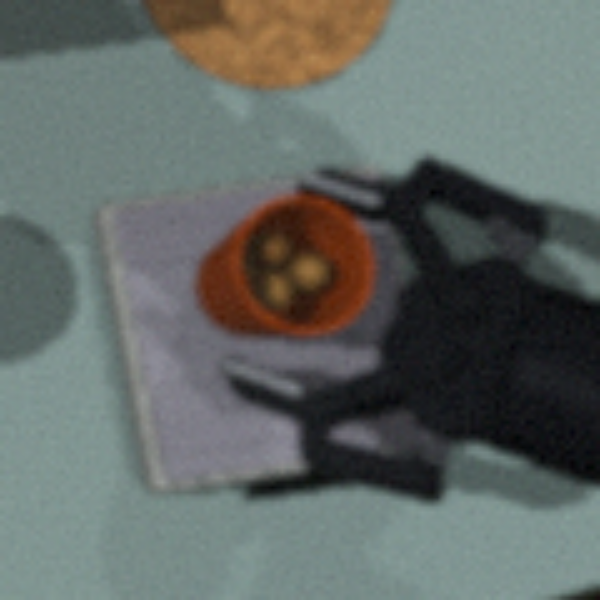

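Emit:
play_rows([
  [[0, 0, 0, 0, 0, 1, 0.7], [0, 0, 0, 0, 0, 1, 0.5], [0, 0, 0, 0, 0, 1, 0.3], [0, 0, 0, 0, 0, 1, 0.1], [0, 0, 0, 0, 0, 1, 0], [0, 0, 0, 0, 0, 1, 0], [0, 0, 0, 0, 0, 1, 0], [0, 0, 0, 0, 0, 1, 0]],
], squeeze=30)

```text
t: 28.55
eef_pos: [0.4107, -0.2931, 0.0753]
ee_rot: [0.624, 0.034, 0.709, -0.327]
wrist_force: [-0.7, -2.6, 3.4]
gripper_width: 0.0558
```

```bash
python3 - <<'E' | sed -n '/----/,$p'
from rows import *
p,r,q,s=cur(); print(p,np.round(s["wrist_force"],1),s["gripper_width"]); print("up in tool",np.round(r.T@[0,0,1],3), np.round(r[:,1],3))
np.savez("grasp.npz",p=p,r=r,q=q)
E
```

```text
----
[ 0.41074645 -0.29307433  0.07530323] [-0.7 -2.6  3.4] 0.055820619154851064
up in tool [-0.907 -0.421 -0.007] [ 0.456  0.784 -0.421]
```

Emit:
play_rows([
  [[0, 0, 0, -5, -2, 0, 0], [0, 0, 0, -14, -6, 0, 0], [0, 0, 0, -27, -13, 0, 0], [0, 0, 0, -27, -13, 0, 0], [0, 0, 0, -50, -23, 0, 0], [0, 0, 0, -75, -35, 0, 0], [0, 0, 0, -100, -46, 0, 0], [0, 0, 0, -125, -58, -1, 0], [0, 0, 0, -150, -70, -1, 0], [0, 0, 0, -170, -79, -1, 0], [0, 0, 0, -181, -84, -1, 0], [0, 0, 0, -181, -84, -1, 0]],
])

```text
t: 29.55
eef_pos: [0.4111, -0.2932, 0.2768]
ee_rot: [0.625, 0.032, 0.707, -0.328]
wrist_force: [0.5, -0.1, -1.5]
gripper_width: 0.0555
```

```bash
cat > pp.py <<'E'
from rows import *
G=np.load("grasp.npz"); Rg=G["r"]
# clean grasp R
Pg,Rg=grasp(60,25)
PSI=np.radians(-10)
def pose(thdeg,back=.012): 
    P,R,_=pourpose(np.radians(thdeg),PSI,Rg,back,.039); return P,R
E
python3 - <<'E' | sed -n '/----/,$p'
from pp import *
p,r,q,s=cur(); print(p,np.round(s["wrist_force"],1),s["gripper_width"])
P,R=pose(0); line(P,R,6)
E
python3 - <<'E'
from h import *
for n in ["side","top"]: grab(n,n+"23")
E
```

```text
----
[ 0.41114398 -0.29318732  0.27683079] [ 0.5 -0.1 -1.5] 0.05552543619405291
turn [-0.004 -0.005  0.001] shift [-102.5  226.3   40.7] | deg 0.4 mm 251.8
1 [ 0.438 -0.261  0.276] q [-1.17  0.52  1.64  0.83  1.79 -0.82] dq 0.06 e 0.0
2 [ 0.465 -0.229  0.276] q [-1.11  0.51  1.68  0.87  1.74 -0.81] dq 0.06 e 0.0
3 [ 0.491 -0.196  0.275] q [-1.04  0.49  1.71  0.91  1.68 -0.79] dq 0.07 e 0.0
4 [ 0.518 -0.164  0.275] q [-0.97  0.48  1.73  0.96  1.63 -0.76] dq 0.07 e 0.0
5 [ 0.545 -0.132  0.274] q [-0.9   0.48  1.75  1.    1.58 -0.74] dq 0.07 e 0.0
6 [ 0.572 -0.099  0.274] q [-0.83  0.47  1.76  1.05  1.53 -0.72] dq 0.07 e 0.0
```

View pics/top23.png

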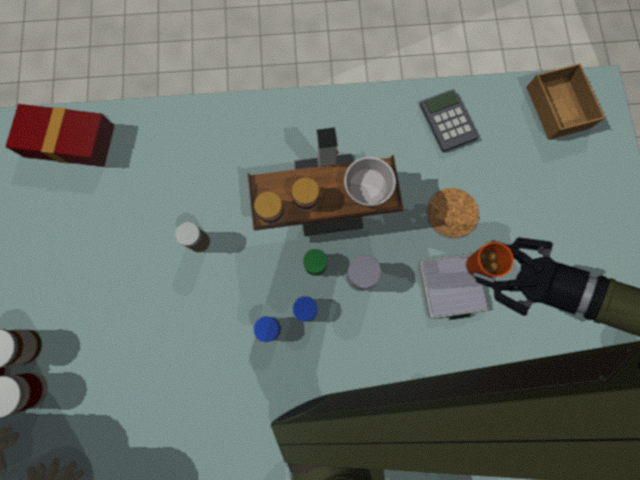

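```bash
python3 - <<'E'
from h import *
d=np.load("pics/top23.npy"); X=cloud("top",d)
m=(X[...,2]>.183)&(X[...,2]<.2)&(X[...,0]>.53)&(X[...,0]<.7)&(X[...,1]>-.19)&(X[...,1]<-.05)
P=X[m]; c,r=cv2.minEnclosingCircle((P[:,:2]*1000).astype(np.float32)); print(len(P),c,r,np.median(P[:,2]))
e=cv2.fitEllipse((P[:,:2]*1000).astype(np.float32)); print(e)
m=(X[...,2]>.14)&(X[...,2]<.16)&(np.hypot(X[...,0]-.61,X[...,1]+.113)<.04); print(np.median(X[m],0))
E
```

```text
133 (609.55322265625, -112.1347427368164) 54.63785171508789 0.18398134982275877
((609.2650146484375, -112.30696868896484), (104.99626159667969, 105.34178924560547), 65.74742889404297)
[ 0.60962152 -0.11363727  0.1432709 ]
```

Emit:
play_rows([
  [[0, 0, 0, -5, 11, 2, 0], [0, 0, 0, -13, 29, 5, 0], [0, 0, 0, -23, 51, 9, 0], [0, 0, 0, -34, 74, 13, 0], [0, 0, 0, -44, 98, 18, 0], [0, 0, 0, -55, 122, 22, 0], [0, 0, 0, -66, 146, 26, 0], [0, 0, 0, -77, 170, 31, 0], [0, 0, 0, -87, 193, 35, 0], [0, 0, 0, -96, 212, 38, 0], [0, 0, 0, -101, 223, 40, 0], [0, 0, 0, -102.5, 226, 40.5, 0]],
])

```text
t: 30.65
eef_pos: [0.5713, -0.0965, 0.2708]
ee_rot: [0.624, 0.033, 0.71, -0.325]
wrist_force: [0.2, -0.0, -1.7]
gripper_width: 0.0557
```

```bash
python3 - <<'E' | sed -n '/----/,$p'
from pp import *
p,r,q,s=cur(); print(p,np.round(q,2),np.round(s["wrist_force"],1),s["gripper_width"])
P,R=pose(0); line(P,R,1)
E
python3 - <<'E'
from h import *
for n in ["side","top"]: grab(n,n+"24")
a=cv2.imread("pics/side24.png");b=cv2.imread("pics/top24.png")
cv2.imwrite("pics/c24.png",np.hstack([cv2.resize(a[120:420,300:600],(400,400)),cv2.resize(b[100:300,280:480],(400,400))]))
E
```

```text
----
[ 0.57125477 -0.09648174  0.27078   ] [-0.82  0.48  1.76  1.05  1.52 -0.71] [ 0.2 -0.  -1.7] 0.05567290932237661
turn [ 0.002 -0.011 -0.003] shift [-1.7 -3.2  1.7] | deg 0.7 mm 4.0
1 [ 0.572 -0.099  0.274] q [-0.83  0.47  1.76  1.05  1.53 -0.72] dq 0.01 e 0.0
```

View pics/c24.png

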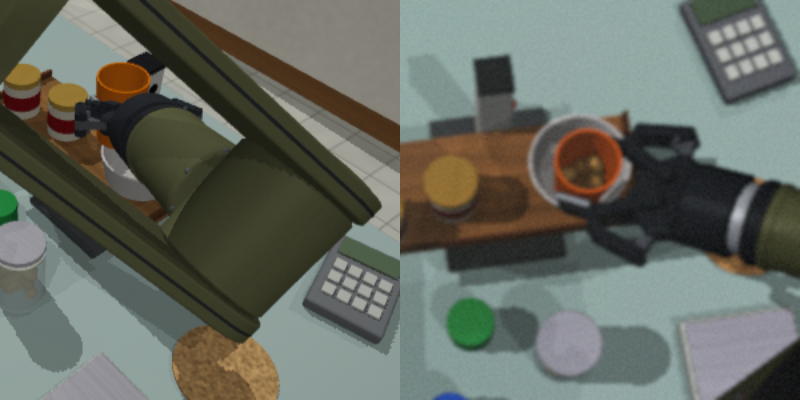

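```bash
cat > tip.py <<'E'
from pp import *
import sys
# rows from commanded pose th0 to list
def tip(th0,ths):
    P0,R0=pose(th0); p,r,q,s=cur()
    dev=rel(P0,R0,p,r); print("dev from ideal",np.round(dev[0],3),np.round(dev[1],1))
    out=[]
    for t in ths:
        P,R=pose(t); rv,d=rel(P,R,P0,R0); q2,e=ik(P,R,q); out.append([*np.round(rv,3).tolist(),*np.round(d,1).tolist(),0]); print(t,np.round(q2,2),"dq",round(np.abs(q2-q).max(),2),"e",round(e,4)); q=q2
    print(out)
a=[float(x) for x in sys.argv[1:]]
tip(a[0],a[1:])
E
python3 tip.py 0 5 11 17 23 29 35 41 47 53 58 62 65| sed -n '/----/,$p'
```

```text
----
dev from ideal [-0.    -0.01  -0.002] [-2.  -1.5  1. ]
5.0 [-0.82  0.47  1.73  1.01  1.55 -0.6 ] dq 0.11 e 0.0
11.0 [-0.8   0.47  1.69  0.96  1.58 -0.48] dq 0.13 e 0.0
17.0 [-0.79  0.47  1.65  0.92  1.61 -0.35] dq 0.12 e 0.0
23.0 [-0.77  0.48  1.61  0.88  1.65 -0.23] dq 0.12 e 0.0
29.0 [-0.76  0.49  1.58  0.85  1.69 -0.12] dq 0.11 e 0.0
35.0 [-0.74  0.51  1.54  0.82  1.73 -0.01] dq 0.11 e 0.0
41.0 [-0.73  0.53  1.5   0.8   1.77  0.09] dq 0.1 e 0.0
47.0 [-0.71  0.55  1.47  0.78  1.82  0.19] dq 0.1 e 0.0
53.0 [-0.7   0.58  1.43  0.76  1.87  0.29] dq 0.1 e 0.0
58.0 [-0.69  0.6   1.41  0.75  1.9   0.37] dq 0.08 e 0.0
62.0 [-0.68  0.62  1.38  0.75  1.93  0.43] dq 0.06 e 0.0
65.0 [-0.67  0.64  1.37  0.74  1.96  0.48] dq 0.05 e 0.0
[[-0.035, 0.074, -0.03, -1.6, -2.1, -3.4, 0], [-0.076, 0.164, -0.066, -3.0, -4.3, -7.1, 0], [-0.118, 0.253, -0.101, -4.1, -6.1, -10.5, 0], [-0.159, 0.342, -0.137, -4.6, -7.5, -13.4, 0], [-0.201, 0.431, -0.173, -4.7, -8.6, -15.9, 0], [-0.243, 0.52, -0.209, -4.3, -9.2, -18.0, 0], [-0.284, 0.609, -0.245, -3.4, -9.4, -19.6, 0], [-0.326, 0.699, -0.281, -2.0, -9.2, -20.6, 0], [-0.367, 0.788, -0.316, -0.2, -8.6, -21.1, 0], [-0.402, 0.862, -0.346, 1.6, -7.7, -21.2, 0], [-0.43, 0.922, -0.37, 3.3, -6.9, -20.9, 0], [-0.451, 0.966, -0.388, 4.7, -6.1, -20.6, 0]]
```

Emit:
play_rows([
  [[-0.035, 0.074, -0.03, -3, -3, -3, 0], [-0.076, 0.164, -0.066, -5, -5.5, -6, 0], [-0.118, 0.253, -0.101, -6, -7.5, -9.5, 0], [-0.159, 0.342, -0.137, -6.5, -9, -12.5, 0], [-0.201, 0.431, -0.173, -6.5, -10, -15, 0], [-0.243, 0.52, -0.209, -6, -10.5, -17, 0], [-0.284, 0.609, -0.245, -5.5, -11, -18.5, 0], [-0.326, 0.699, -0.281, -4, -10.5, -19.5, 0], [-0.367, 0.788, -0.316, -2, -10, -20, 0], [-0.402, 0.862, -0.346, 0, -9, -20, 0], [-0.43, 0.922, -0.37, 1.5, -8.5, -20, 0], [-0.451, 0.966, -0.388, 3, -7.5, -19.5, 0]],
])

```text
t: 31.75
eef_pos: [0.5504, -0.0981, 0.2717]
ee_rot: [0.147, -0.085, 0.96, -0.223]
wrist_force: [0.0, 0.1, -1.2]
gripper_width: 0.0557
```

```bash
python3 tip.py 65 68 72 76 80 84 87 90 93 96 99 102 105| sed -n '/----/,$p'
python3 - <<'E'
from h import *
for n in ["side","top"]: grab(n,n+"25")
a=cv2.imread("pics/side25.png");b=cv2.imread("pics/top25.png")
cv2.imwrite("pics/c25.png",np.hstack([cv2.resize(a[120:420,300:600],(400,400)),cv2.resize(b[100:300,280:480],(400,400))]))
E
```

```text
----
dev from ideal [ 0.006 -0.011 -0.005] [-0.4  2.2 -1.4]
68.0 [-0.67  0.65  1.35  0.74  1.98  0.52] dq 0.04 e 0.0
72.0 [-0.66  0.68  1.33  0.74  2.01  0.58] dq 0.06 e 0.0
76.0 [-0.65  0.7   1.31  0.74  2.04  0.64] dq 0.06 e 0.0
80.0 [-0.65  0.72  1.3   0.74  2.07  0.7 ] dq 0.06 e 0.0
84.0 [-0.64  0.75  1.28  0.75  2.09  0.76] dq 0.06 e 0.0
87.0 [-0.63  0.77  1.26  0.75  2.12  0.81] dq 0.05 e 0.0
90.0 [-0.63  0.79  1.25  0.75  2.13  0.85] dq 0.04 e 0.0
93.0 [-0.63  0.8   1.24  0.76  2.16  0.9 ] dq 0.05 e 0.0
96.0 [-0.62  0.82  1.22  0.77  2.18  0.95] dq 0.05 e 0.0
99.0 [-0.62  0.83  1.21  0.78  2.21  1.  ] dq 0.05 e 0.0
102.0 [-0.62  0.84  1.2   0.8   2.23  1.06] dq 0.05 e 0.0
105.0 [-0.61  0.86  1.19  0.81  2.25  1.11] dq 0.05 e 0.0
[[-0.021, 0.045, -0.018, -0.0, 0.7, 1.6, 0], [-0.049, 0.104, -0.042, -0.1, 1.6, 4.1, 0], [-0.076, 0.164, -0.066, -0.4, 2.5, 6.7, 0], [-0.104, 0.223, -0.09, -0.9, 3.5, 9.7, 0], [-0.132, 0.282, -0.113, -1.5, 4.5, 12.9, 0], [-0.152, 0.327, -0.131, -2.1, 5.2, 15.4, 0], [-0.173, 0.372, -0.149, -1.7, 7.8, 21.5, 0], [-0.194, 0.416, -0.167, -3.6, 6.4, 20.2, 0], [-0.215, 0.461, -0.185, -5.6, 5.0, 19.1, 0], [-0.236, 0.505, -0.203, -7.7, 3.7, 18.1, 0], [-0.256, 0.55, -0.221, -9.8, 2.3, 17.2, 0], [-0.277, 0.595, -0.239, -12.0, 1.0, 16.5, 0]]
```

View pics/c25.png

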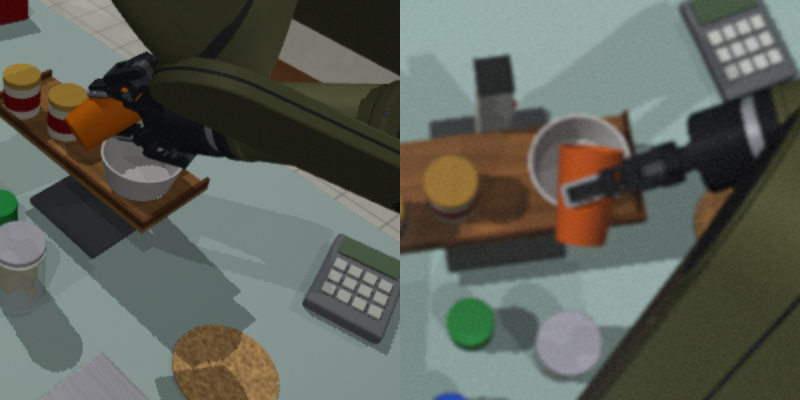

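Emit:
play_rows([
  [[-0.021, 0.045, -0.018, 0, 1.5, 1.5, 0], [-0.049, 0.104, -0.042, 0, 2.5, 4, 0], [-0.076, 0.164, -0.066, -0.5, 3.5, 6.5, 0], [-0.104, 0.223, -0.09, -1, 4.5, 9, 0], [-0.132, 0.282, -0.113, -1.5, 5, 12, 0], [-0.152, 0.327, -0.131, -2, 6, 14.5, 0], [-0.173, 0.372, -0.149, -2.5, 7, 17, 0], [-0.194, 0.416, -0.167, -4, 7, 18, 0], [-0.215, 0.461, -0.185, -5.5, 6, 18, 0], [-0.236, 0.505, -0.203, -7.5, 5, 18, 0], [-0.256, 0.55, -0.221, -10, 3.5, 17, 0], [-0.277, 0.595, -0.239, -12, 2, 16.5, 0]],
])

```text
t: 32.85
eef_pos: [0.5667, -0.0995, 0.2608]
ee_rot: [-0.177, -0.147, 0.965, -0.122]
wrist_force: [-0.5, 0.5, -1.8]
gripper_width: 0.0556
```

```bash
python3 tip.py 105 107 109 111 113 115 117 119 121 123 125 127 129| sed -n '/----/,$p'
python3 - <<'E'
from h import *
for n in ["side","top"]: grab(n,n+"26")
a=cv2.imread("pics/side26.png");b=cv2.imread("pics/top26.png")
cv2.imwrite("pics/c26.png",np.hstack([cv2.resize(a[120:320,300:500],(400,400)),cv2.resize(b[100:300,280:480],(400,400))]))
E
```

```text
----
dev from ideal [ 0.009 -0.005 -0.003] [-0.4  1.1 -0.1]
107.0 [-0.61  0.87  1.18  0.82  2.27  1.14] dq 0.03 e 0.0
109.0 [-0.61  0.88  1.17  0.83  2.28  1.18] dq 0.04 e 0.0
111.0 [-0.61  0.88  1.16  0.84  2.29  1.22] dq 0.04 e 0.0
113.0 [-0.61  0.89  1.16  0.86  2.31  1.25] dq 0.04 e 0.0
115.0 [-0.6   0.9   1.15  0.87  2.32  1.29] dq 0.04 e 0.0
117.0 [-0.6   0.91  1.15  0.88  2.33  1.33] dq 0.04 e 0.0
119.0 [-0.6   0.92  1.14  0.9   2.34  1.36] dq 0.04 e 0.0
121.0 [-0.6   0.93  1.14  0.91  2.35  1.4 ] dq 0.04 e 0.0
123.0 [-0.6   0.94  1.13  0.92  2.36  1.44] dq 0.04 e 0.0
125.0 [-0.6   0.95  1.13  0.94  2.37  1.48] dq 0.04 e 0.0
127.0 [-0.6   0.95  1.13  0.95  2.38  1.51] dq 0.04 e 0.0
129.0 [-0.6   0.96  1.12  0.97  2.39  1.55] dq 0.04 e 0.0
[[-0.014, 0.03, -0.012, -0.7, -0.9, -1.4, 0], [-0.028, 0.059, -0.024, -1.5, -1.8, -2.7, 0], [-0.042, 0.089, -0.036, -2.3, -2.7, -4.0, 0], [-0.055, 0.119, -0.048, -3.2, -3.6, -5.3, 0], [-0.069, 0.149, -0.06, -4.1, -4.5, -6.5, 0], [-0.083, 0.178, -0.072, -5.0, -5.4, -7.7, 0], [-0.097, 0.208, -0.084, -6.0, -6.4, -8.8, 0], [-0.111, 0.238, -0.096, -7.1, -7.3, -9.9, 0], [-0.125, 0.268, -0.107, -8.2, -8.2, -11.0, 0], [-0.139, 0.297, -0.119, -9.3, -9.2, -12.0, 0], [-0.152, 0.327, -0.131, -10.5, -10.1, -13.0, 0], [-0.166, 0.357, -0.143, -11.7, -11.0, -13.9, 0]]
```

View pics/c26.png

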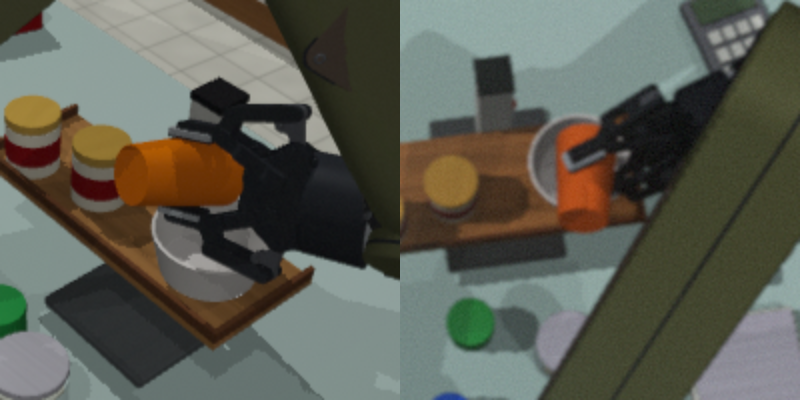

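Emit:
play_rows([
  [[-0.014, 0.03, -0.012, -0.5, -1, -1.5, 0], [-0.028, 0.059, -0.024, -1.5, -2, -2.5, 0], [-0.042, 0.089, -0.036, -2, -2.5, -4, 0], [-0.055, 0.119, -0.048, -3, -3.5, -5, 0], [-0.069, 0.149, -0.06, -4, -4.5, -6.5, 0], [-0.083, 0.178, -0.072, -5, -5.5, -7.5, 0], [-0.097, 0.208, -0.084, -6, -6.5, -9, 0], [-0.111, 0.238, -0.096, -7, -7, -10, 0], [-0.125, 0.268, -0.107, -8, -8, -11, 0], [-0.139, 0.297, -0.119, -9, -9, -12, 0], [-0.152, 0.327, -0.131, -10.5, -10, -13, 0], [-0.166, 0.357, -0.143, -11.5, -11, -14, 0]],
])

```text
t: 33.95
eef_pos: [0.5848, -0.1025, 0.2715]
ee_rot: [-0.364, -0.176, 0.913, -0.053]
wrist_force: [-0.5, -0.5, -0.3]
gripper_width: 0.0559
```

```bash
python3 tip.py 129 131 133 135 137 139 141| sed -n '/----/,$p'
python3 - <<'E'
from h import *
for n in ["side","top"]: grab(n,n+"27")
print(ctrl.get_state()["wrist_force"])
a=cv2.imread("pics/side27.png");b=cv2.imread("pics/top27.png")
cv2.imwrite("pics/c27.png",np.hstack([cv2.resize(a[120:320,300:500],(400,400)),cv2.resize(b[100:300,280:480],(400,400))]))
E
```

```text
----
dev from ideal [ 0.009 -0.002 -0.001] [-0.9  0.7  0.2]
131.0 [-0.6   0.97  1.12  0.99  2.4   1.59] dq 0.03 e 0.0
133.0 [-0.6   0.98  1.12  1.    2.41  1.63] dq 0.04 e 0.0
135.0 [-0.6   0.99  1.12  1.02  2.41  1.67] dq 0.04 e 0.0
137.0 [-0.6   0.99  1.12  1.03  2.42  1.7 ] dq 0.04 e 0.0
139.0 [-0.59  1.    1.12  1.05  2.43  1.74] dq 0.04 e 0.0
141.0 [-0.59  1.01  1.12  1.07  2.43  1.78] dq 0.04 e 0.0
[[-0.014, 0.03, -0.012, -0.7, -0.9, -1.4, 0], [-0.028, 0.059, -0.024, -1.5, -1.8, -2.7, 0], [-0.042, 0.089, -0.036, -2.3, -2.7, -4.0, 0], [-0.055, 0.119, -0.048, -3.2, -3.6, -5.3, 0], [-0.069, 0.149, -0.06, -4.1, -4.5, -6.5, 0], [-0.083, 0.178, -0.072, -5.0, -5.4, -7.7, 0]]
[ 0.58702999  0.21726691 -1.44517729]
```

View pics/c27.png

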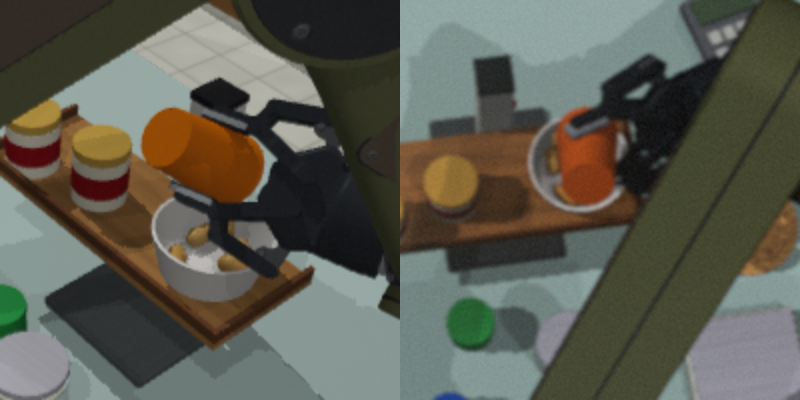

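Emit:
play_rows([
  [[-0.014, 0.03, -0.012, -0.5, -1, -1.5, 0], [-0.042, 0.089, -0.036, -2, -2.5, -4, 0], [-0.069, 0.149, -0.06, -4, -4.5, -6.5, 0], [-0.097, 0.208, -0.084, -6, -6.5, -9, 0], [-0.125, 0.268, -0.107, -8, -8, -11, 0], [-0.125, 0.268, -0.107, -8, -8, -11, 0], [-0.125, 0.268, -0.107, -8, -8, -11, 0], [-0.125, 0.268, -0.107, -8, -8, -11, 0], [-0.125, 0.268, -0.107, -8, -8, -11, 0]],
])

```text
t: 34.8
eef_pos: [0.6002, -0.1047, 0.2739]
ee_rot: [-0.495, -0.193, 0.847, -0.001]
wrist_force: [-0.6, -0.3, -0.7]
gripper_width: 0.0558
```

```bash

python3 - <<'E'
from h import *
for n in ["side","top"]: grab(n,n+"28")
for i in range(3): print(ctrl.get_state()["wrist_force"])
for n in ["side","top"]:
    print(n,[(np.round(r["uv"]),round(r["p"],2)) for r in ctrl.spot_in(n,"root1")])
a=cv2.imread("pics/side28.png");b=cv2.imread("pics/top28.png")
cv2.imwrite("pics/c28.png",np.hstack([cv2.resize(a[160:310,340:490],(400,400),interpolation=cv2.INTER_CUBIC),cv2.resize(b[130:230,320:420],(400,400))]))
E
```

```text
[ 0.59999361 -0.37286847 -0.67321519]
[ 0.59999361 -0.37286847 -0.67321519]
[ 0.59999361 -0.37286847 -0.67321519]
side [(array([398., 235.]), 0.42)]
top [(array([357., 178.]), 0.64), (array([360., 196.]), 0.58), (array([384., 193.]), 0.57)]
```

View pics/c28.png

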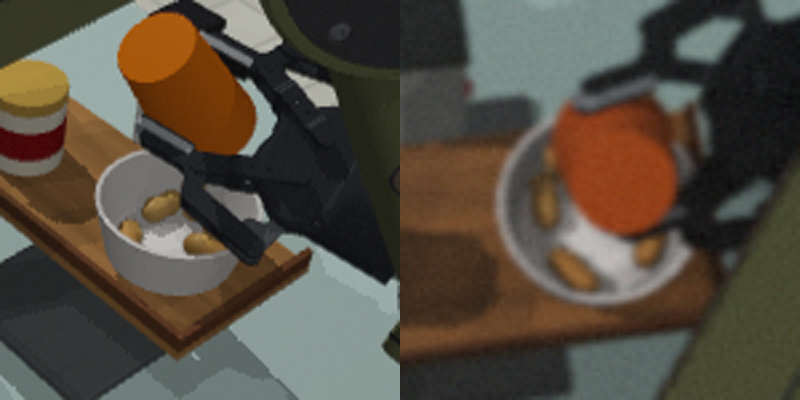

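```bash
python3 tip.py 147 141 135 129 123 117 111 105 99 93 87 81 75| sed -n '/----/,$p'|tail -1; python3 tip.py 75 69 63 57 51 45 39 33 27 21 15 8 0| sed -n '/----/,$p'|tail -1
python3 - <<'E'|tail -2
from pp import *
print(pose(147)[1].T@[0,0,1]); print(pose(75)[1].T@[0,0,1])
E
```

```text
[[0.042, -0.089, 0.036, 1.8, 2.6, 4.3, 0], [0.083, -0.178, 0.072, 3.2, 5.0, 8.9, 0], [0.125, -0.268, 0.107, 4.0, 7.3, 13.6, 0], [0.166, -0.357, 0.143, 4.3, 9.5, 18.5, 0], [0.208, -0.446, 0.179, 4.2, 11.4, 23.5, 0], [0.25, -0.535, 0.215, 3.5, 13.1, 28.5, 0], [0.291, -0.624, 0.251, 2.3, 14.5, 33.5, 0], [0.333, -0.713, 0.287, 0.6, 15.7, 38.5, 0], [0.374, -0.803, 0.322, -1.6, 16.6, 43.3, 0], [0.416, -0.892, 0.358, 3.1, 18.9, 43.4, 0], [0.457, -0.981, 0.394, 7.9, 21.0, 43.0, 0], [0.499, -1.07, 0.43, 12.3, 22.8, 42.4, 0]]
[[0.042, -0.089, 0.036, 1.0, -1.1, -3.8, 0], [0.083, -0.178, 0.072, 1.5, -2.1, -7.1, 0], [0.125, -0.268, 0.107, 1.6, -3.2, -9.7, 0], [0.166, -0.357, 0.143, 1.2, -4.2, -11.8, 0], [0.208, -0.446, 0.179, 0.3, -5.1, -13.1, 0], [0.25, -0.535, 0.215, -1.0, -6.0, -13.8, 0], [0.291, -0.624, 0.251, -2.7, -6.8, -13.8, 0], [0.333, -0.713, 0.287, -4.8, -7.5, -13.2, 0], [0.374, -0.803, 0.322, -7.3, -8.2, -11.9, 0], [0.416, -0.892, 0.358, -10.2, -8.7, -9.9, 0], [0.464, -0.996, 0.4, -14.0, -9.2, -6.8, 0], [0.52, -1.115, 0.448, -18.8, -9.7, -2.2, 0]]
[ 0.83881795  0.18561273 -0.51179328]
[-0.09495097 -0.40879501 -0.90767337]
```

Emit:
play_rows([
  [[0.042, -0.089, 0.036, 8, 4, 0, 0], [0.083, -0.178, 0.072, 15, 7, 2, 0], [0.125, -0.268, 0.107, 22, 11, 3, 0], [0.166, -0.357, 0.143, 25, 14, 6, 0], [0.208, -0.446, 0.179, 25, 16, 11, 0], [0.25, -0.535, 0.215, 24.5, 18, 16, 0], [0.291, -0.624, 0.251, 23, 19, 21, 0], [0.333, -0.713, 0.287, 22, 20.5, 26, 0], [0.374, -0.803, 0.322, 20, 21.5, 31, 0], [0.416, -0.892, 0.358, 24, 24, 31, 0], [0.457, -0.981, 0.394, 29, 26, 30, 0], [0.499, -1.07, 0.43, 33, 28, 29.5, 0]],
])

```text
t: 36.0
eef_pos: [0.5521, -0.0951, 0.2918]
ee_rot: [0.07, -0.102, 0.972, -0.202]
wrist_force: [0.3, 0.1, -0.1]
gripper_width: 0.0556
```

Emit:
play_rows([
  [[0.042, -0.089, 0.036, 1, -1, -4, 0], [0.083, -0.178, 0.072, 1.5, -2, -7, 0], [0.125, -0.268, 0.107, 1.5, -3, -10, 0], [0.166, -0.357, 0.143, 1, -4, -12, 0], [0.208, -0.446, 0.179, 0, -5, -13, 0], [0.25, -0.535, 0.215, -1, -6, -14, 0], [0.291, -0.624, 0.251, -3, -7, -14, 0], [0.333, -0.713, 0.287, -5, -7.5, -13, 0], [0.374, -0.803, 0.322, -7, -8, -12, 0], [0.416, -0.892, 0.358, -10, -9, -10, 0], [0.464, -0.996, 0.4, -14, -9, -7, 0], [0.52, -1.115, 0.448, -19, -10, -2, 0]],
])

```text
t: 37.0
eef_pos: [0.5718, -0.0989, 0.3]
ee_rot: [0.622, 0.032, 0.711, -0.328]
wrist_force: [0.2, 0.8, -1.3]
gripper_width: 0.0557
```

```bash

python3 - <<'E'
from h import *
for n in ["side","top"]: grab(n,n+"29")
st()
b=cv2.imread("pics/top29.png")
cv2.imwrite("pics/c29.png",cv2.resize(b[100:300,280:480],(600,600)))
E
python3 - <<'E' | sed -n '/----/,$p'
from pp import *
p,r,q,s=cur(); print("up in tool",np.round(r.T@[0,0,1],3))
P=np.array([.5705,-.341,.10]); 
for az in (60,90,120,30):
  Pg,R=grasp(az,25,np.array([.5705,-.341]),.0547+.05); print(az); line(Pg,R,5)
E
```

```text
t 37.1 pos [ 0.5704 -0.0983  0.298 ] q [-0.826  0.44   1.732  1.04   1.555 -0.639] F [ 0.1  0.7 -1. ] w 0.0559
[[-0.235  0.449  0.862]
 [-0.357  0.785 -0.506]
 [-0.904 -0.426 -0.024]]
----
up in tool [-0.904 -0.426 -0.024]
60
turn [ 0.004 -0.025  0.004] shift [ 261.3 -100.1  127.7] | deg 1.5 mm 307.5
1 [ 0.571 -0.146  0.259] q [-0.88  0.53  1.69  1.01  1.57 -0.71] dq 0.09 e 0.0
2 [ 0.572 -0.193  0.219] q [-0.93  0.62  1.64  0.98  1.58 -0.76] dq 0.09 e 0.0
3 [ 0.573 -0.24   0.18 ] q [-0.97  0.7   1.58  0.96  1.59 -0.8 ] dq 0.09 e 0.0
4 [ 0.573 -0.287  0.141] q [-1.01  0.79  1.5   0.93  1.61 -0.83] dq 0.09 e 0.0
5 [ 0.574 -0.335  0.101] q [-1.04  0.87  1.41  0.91  1.64 -0.85] dq 0.09 e 0.0
90
turn [-0.471 -0.247 -0.002] shift [ 261.8 -101.   124. ] | deg 30.4 mm 306.8
1 [ 0.57  -0.145  0.259] q [-0.86  0.56  1.62  0.96  1.65 -0.71] dq 0.12 e 0.0
2 [ 0.57  -0.192  0.219] q [-0.88  0.68  1.49  0.88  1.74 -0.77] dq 0.13 e 0.0
3 [ 0.57 -0.24  0.18] q [-0.89  0.79  1.35  0.81  1.83 -0.82] dq 0.14 e 0.0
4 [ 0.57  -0.287  0.141] q [-0.9   0.9   1.19  0.74  1.93 -0.86] dq 0.16 e 0.0
5 [ 0.57  
[... 315 characters left out ...]
8 -0.24   0.18 ] q [-0.8   0.87  1.14  0.68  2.06 -0.88] dq 0.21 e 0.0
4 [ 0.568 -0.287  0.141] q [-0.78  1.    0.93  0.55  2.22 -0.99] dq 0.21 e 0.0
5 [ 0.567 -0.335  0.101] q [-0.75  1.13  0.72  0.4   2.37 -1.15] dq 0.21 e 0.0
30
turn [0.478 0.198 0.01 ] shift [ 261.6 -101.   131.3] | deg 29.6 mm 309.6
1 [ 0.572 -0.146  0.259] q [-0.9   0.49  1.77  1.06  1.49 -0.71] dq 0.07 e 0.0
2 [ 0.573 -0.194  0.219] q [-0.96  0.55  1.79  1.1   1.42 -0.77] dq 0.07 e 0.0
3 [ 0.574 -0.242  0.18 ] q [-1.02  0.62  1.81  1.14  1.36 -0.84] dq 0.06 e 0.0
4 [ 0.575 -0.29   0.141] q [-1.07  0.69  1.81  1.2   1.3  -0.9 ] dq 0.07 e 0.0
5 [ 0.577 -0.337  0.101] q [-1.11  0.76  1.81  1.27  1.24 -0.96] dq 0.07 e 0.0
```

View pics/c29.png

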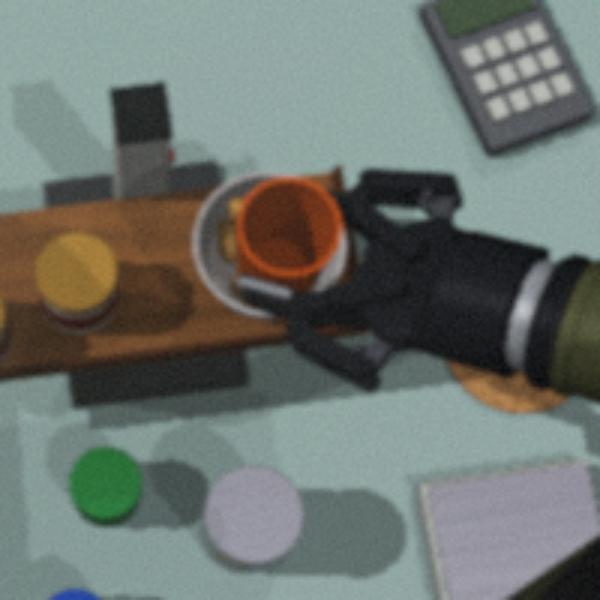

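```bash
python3 - <<'E' | sed -n '/----/,$p'
from pp import *
Pg,_=grasp(60,25,np.array([.5705,-.341]),.0547); Rr=np.load("grasp.npz")["r"]
p,r,q,s=cur()
for P in ([p[0],-.20,.29],[.5741,-.335,.20],Pg+[0,0,.01]): line(np.array(P),Rr,1)
print(Pg)
E
```

```text
----
turn [ 0.007 -0.016  0.006] shift [ 43.5 -76.5  51.7] | deg 1.1 mm 102.0
1 [ 0.57 -0.2   0.29] q [-0.94  0.53  1.58  0.99  1.67 -0.65] dq 0.15 e 0.0
turn [ 0.007 -0.016  0.006] shift [ 172.1 -142.4  125.4] | deg 1.1 mm 256.2
1 [ 0.574 -0.335  0.2  ] q [-1.04  0.75  1.37  0.93  1.73 -0.72] dq 0.36 e 0.0
turn [ 0.007 -0.016  0.006] shift [297.4 -83.1 128.6] | deg 1.1 mm 334.5
1 [ 0.574 -0.335  0.061] q [-1.04  0.93  1.41  0.91  1.6  -0.89] dq 0.49 e 0.0
[ 0.57412523 -0.33472092  0.05131905]
```

Emit:
play_rows([
  [[0, -0.016, 0.006, 10, -17, 12, 0], [0.007, -0.016, 0.006, 22, -38, 26, 0], [0.007, -0.016, 0.006, 34, -59, 40, 0], [0.007, -0.016, 0.006, 45, -77, 52, 0], [0.007, -0.016, 0.006, 63, -86, 62, 0], [0.007, -0.016, 0.006, 83, -96, 74, 0], [0.007, -0.016, 0.006, 103, -107, 86, 0], [0.007, -0.016, 0.006, 123, -117, 97, 0], [0.007, -0.016, 0.006, 143, -127, 109, 0], [0.007, -0.016, 0.006, 160, -136, 118, 0], [0.007, -0.016, 0.006, 172, -142, 125, 0], [0.007, -0.016, 0.006, 172, -142, 125, 0]],
])

```text
t: 38.1
eef_pos: [0.5761, -0.3379, 0.1991]
ee_rot: [0.624, 0.034, 0.709, -0.328]
wrist_force: [-0.4, 0.2, -1.6]
gripper_width: 0.0559
```

```bash

python3 - <<'E'
from h import *
for n in ["side","top"]: grab(n,n+"30")
a=cv2.imread("pics/side30.png");b=cv2.imread("pics/top30.png")
cv2.imwrite("pics/c30.png",np.hstack([cv2.resize(a[150:480,330:640],(400,426)),cv2.resize(b[100:310,300:500],(400,426))]))
X=cloud("top",np.load("pics/top30.npy")); h=cv2.cvtColor(b,cv2.COLOR_BGR2HSV)
m=(h[...,1]>150)&(X[...,2]>.225)&(X[...,2]<.26)&(X[...,1]<-.26)&(X[...,0]<.65)
P=X[m]; print(len(P),cv2.minEnclosingCircle((P[:,:2]*1000).astype(np.float32)),np.percentile(P[:,2],95))
E
python3 - <<'E' | sed -n '/----/,$p'
from pp import *
Pg,_=grasp(60,25,np.array([.5705,-.341]),.0547); Rr=np.load("grasp.npz")["r"]
p,r,q,s=cur(); print(p)
line(Pg+[0,0,.006],Rr,1)
E
```

```text
387 ((549.2080078125, -368.47723388671875), 65.22291564941406) 0.24506245530745271
----
[ 0.57600013 -0.33513832  0.20147081]
turn [0.001 0.001 0.   ] shift [131.   60.1  -1. ] | deg 0.1 mm 144.2
1 [ 0.574 -0.335  0.057] q [-1.04  0.93  1.41  0.91  1.6  -0.89] dq 0.18 e 0.0
```

View pics/c30.png

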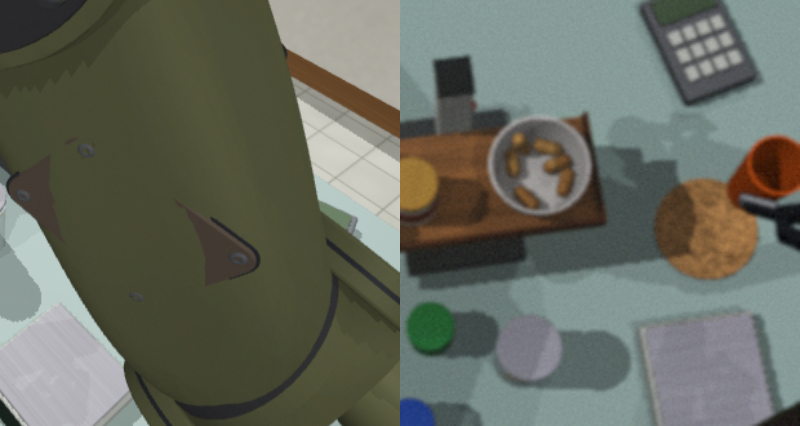

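Emit:
play_rows([
  [[0, 0, 0, 15, 7, 0, 0], [0, 0, 0, 35, 16, 0, 0], [0, 0, 0, 57, 26, 0, 0], [0, 0, 0, 79, 36, -1, 0], [0, 0, 0, 100, 46, -1, 0], [0, 0, 0, 116, 53, -1, 0], [0, 0, 0, 126, 58, -1, 0], [0, 0, 0, 131, 60, -1, 0], [0, 0, 0, 131, 60, -1, 0], [0, 0, 0, 131, 60, -1, 0]],
])

```text
t: 39.03
eef_pos: [0.5746, -0.3353, 0.058]
ee_rot: [0.626, 0.034, 0.707, -0.327]
wrist_force: [-0.1, -0.5, 0.5]
gripper_width: 0.0559
```

```bash

python3 - <<'E'
from h import *
for i in range(3):
    grab("top","top31"); s=ctrl.get_state(); print(s["eef_pos"],s["wrist_force"])
b=cv2.imread("pics/top31.png")
cv2.imwrite("pics/c31.png",cv2.resize(b[130:310,360:540],(600,600)))
X=cloud("top",np.load("pics/top31.npy")); h=cv2.cvtColor(b,cv2.COLOR_BGR2HSV)
m=(h[...,1]>150)&(h[...,0]<12)&(X[...,2]>.08)&(X[...,2]<.12)&(X[...,1]<-.26)&(X[...,0]<.65)
P=X[m]; print(len(P),cv2.minEnclosingCircle((P[:,:2]*1000).astype(np.float32)),np.percentile(P[:,2],95))
E
python3 - <<'E' | sed -n '/----/,$p'
from pp import *
Pg,_=grasp(60,25,np.array([.5705,-.341]),.0547); Rr=np.load("grasp.npz")["r"]
p,r,q,s=cur(); print(p)
line(Pg,Rr,1)
E
```

```text
[ 0.57467321 -0.33552847  0.05839154] [-0.60147522 -0.20147779 -1.30518008]
[ 0.57468598 -0.33566367  0.05854696] [ 0.54247234  0.30372429 -0.49445003]
[ 0.57464554 -0.33575172  0.0585813 ] [-0.88910529  0.00552121 -1.59292292]
273 ((569.698486328125, -345.0804138183594), 36.066612243652344) 0.10337563593054834
----
[ 0.57464554 -0.33575172  0.0585813 ]
turn [-0.002  0.005  0.001] shift [ 6.3  3.6 -1. ] | deg 0.3 mm 7.4
1 [ 0.574 -0.335  0.051] q [-1.04  0.94  1.42  0.91  1.59 -0.9 ] dq 0.01 e 0.0
```

View pics/c31.png

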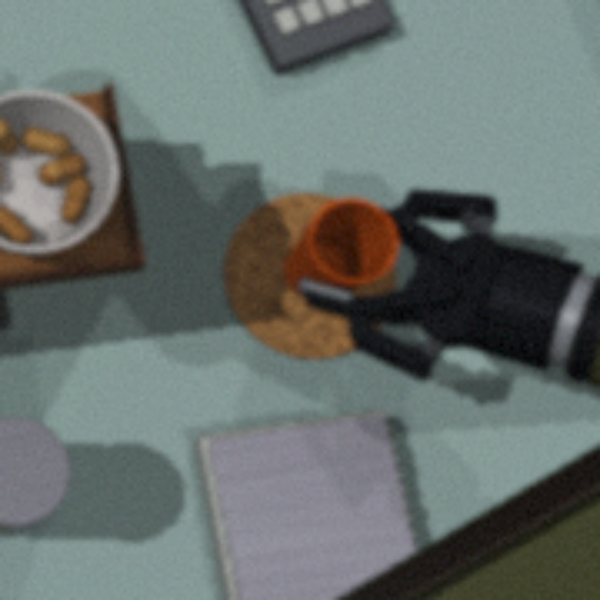

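Emit:
play_rows([
  [[0, 0, 0, 1.5, 0.7, 0, 0], [0, 0, 0, 3, 1.4, 0, 0], [0, 0, 0, 4, 2, 0, 0], [0, 0, 0, 5, 2.3, 0, 0], [0, 0, 0, 5, 2.3, 0, 0], [0, 0, 0, 5, 2.3, 0, 0]],
])

```text
t: 39.68
eef_pos: [0.5742, -0.3352, 0.0516]
ee_rot: [0.625, 0.034, 0.708, -0.327]
wrist_force: [-0.2, -0.9, -1.2]
gripper_width: 0.0557
```

```bash

python3 - <<'E'
from h import *
for i in range(4):
    grab("top","top32"); s=ctrl.get_state(); print(s["eef_pos"],s["wrist_force"])
E
```

```text
[ 0.57423052 -0.33521923  0.05170663] [ 0.39013937 -0.64488416 -0.792394  ]
[ 0.57420237 -0.33525882  0.05172342] [ 0.64173757 -0.18770102 -0.95282326]
[ 0.57424702 -0.33523782  0.05174725] [-0.45151419  0.43700113 -0.14180537]
[ 0.57423151 -0.33524185  0.05175701] [ 0.22549102 -0.50592594 -1.87275443]
```

Emit:
play_rows([
  [[0, 0, 0, 0.5, 0.2, 0, 0], [0, 0, 0, 0.9, 0.4, 0, 0], [0, 0, 0, 0.9, 0.4, 0, 0], [0, 0, 0, 0.9, 0.4, 0, 0]],
])

```text
t: 40.22
eef_pos: [0.5743, -0.3352, 0.0514]
ee_rot: [0.626, 0.034, 0.708, -0.327]
wrist_force: [0.3, 0.4, 3.4]
gripper_width: 0.056
```

```bash

python3 - <<'E'
from h import *
for i in range(4):
    grab("top","top32"); s=ctrl.get_state(); print(s["eef_pos"],s["wrist_force"])
E
```

```text
[ 0.57435631 -0.33523688  0.05137165] [-0.5730668 -0.5753268  2.5439388]
[ 0.57433526 -0.33522608  0.05136343] [ 0.49559306 -0.02154231  4.0839117 ]
[ 0.5743517  -0.33522652  0.05138449] [ 0.11352606 -1.17980685  3.82072867]
[ 0.57435021 -0.33523271  0.0513485 ] [ 0.48680095 -0.78949268  4.17696513]
```

Emit:
play_rows([
  [[0, 0, 0, 0, 0, 0, 0.4], [0, 0, 0, 0, 0, 0, 0.5], [0, 0, 0, 0, 0, 0, 0.7], [0, 0, 0, 0, 0, 0, 1], [0, 0, 0, 0, 0, 0, 1], [0, 0, 0, 0, 0, 0, 1], [0, 0, 0, 0, 0, 0, 1]],
])

```text
t: 41.0
eef_pos: [0.5742, -0.3353, 0.0507]
ee_rot: [0.625, 0.033, 0.708, -0.327]
wrist_force: [1.0, 0.1, 0.4]
gripper_width: 0.0855
```

Emit:
play_rows([
  [[0, 0, 0, 0, -10, 0, 1], [0, 0, 0, 0, -25, 0, 1], [0, 0, 0, 0, -45, 0, 1], [0, 0, 0, 0, -65, 0, 1], [0, 0, 0, 0, -85, 0, 1], [0, 0, 0, 0, -100, 0, 1], [0, 0, 0, -30, -115, 0, 1], [0, 0, 0, -70, -130, 0, 1], [0, 0, 0, -110, -150, 0, 1], [0, 0, 0, -140, -160, 0, 1], [0, 0, 0, -140, -160, 0, 1]],
])

```text
t: 41.92
eef_pos: [0.5321, -0.4121, 0.2543]
ee_rot: [0.629, 0.032, 0.703, -0.331]
wrist_force: [0.2, -0.6, 0.3]
gripper_width: 0.085
```

```bash

python3 - <<'E'
from h import *
for n in ["side","top"]: grab(n,n+"33")
st()
b=cv2.imread("pics/top33.png");
X=cloud("top",np.load("pics/top33.npy")); h=cv2.cvtColor(b,cv2.COLOR_BGR2HSV)
m=(h[...,1]>150)&(h[...,0]<12)&(X[...,2]>.08)&(X[...,2]<.12)&(X[...,1]<-.26)&(X[...,0]<.65)
P=X[m]; print(len(P),cv2.minEnclosingCircle((P[:,:2]*1000).astype(np.float32)),np.percentile(P[:,2],95))
for l in ["root1","cup_mid","tin1_mid","button_tip"]: print(l,[(np.round(r["uv"]),round(r["p"],2)) for r in ctrl.spot_in("top",l)])
E
```

```text
t 42.02 pos [ 0.5311 -0.4111  0.2476] q [-1.138  0.752  1.221  0.897  1.885 -0.654] F [ 0.7  0.2 -0.5] w 0.0855
[[-0.214  0.458  0.863]
 [-0.367  0.781 -0.505]
 [-0.905 -0.425  0.001]]
206 ((569.0211791992188, -340.1778259277344), 31.74098777770996) 0.09619071861616696
root1 [(array([363., 197.]), 0.62), (array([374., 171.]), 0.57), (array([357., 176.]), 0.51)]
cup_mid [(array([463., 206.]), 0.76), (array([192., 238.]), 0.64)]
tin1_mid [(array([269., 207.]), 0.79), (array([330., 189.]), 0.56)]
button_tip [(array([356., 177.]), 0.26)]
```

View pics/side33.png

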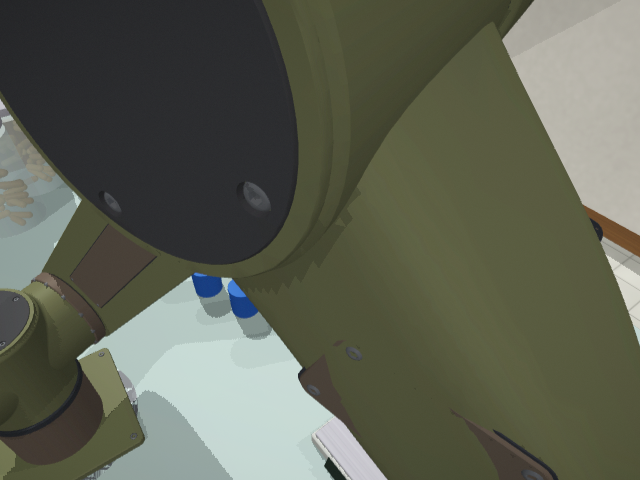

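View pics/top33.png

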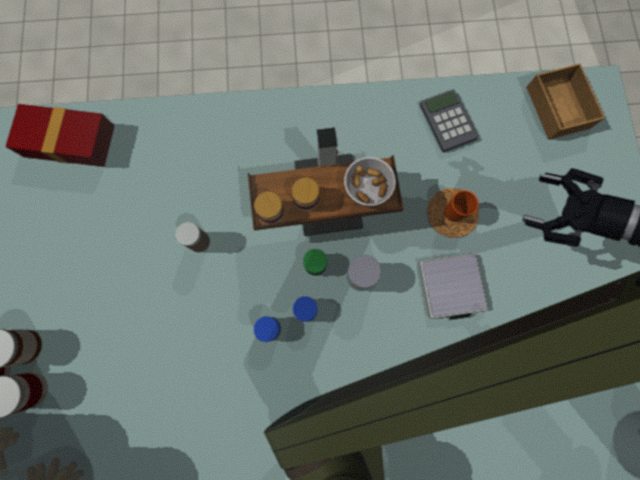

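```bash

python3 - <<'E'
from h import *
b=cv2.imread("pics/top33.png")
cv2.imwrite("pics/c33.png",cv2.resize(b[120:260,240:500],(780,420),interpolation=cv2.INTER_CUBIC))
X=cloud("top",np.load("pics/top33.npy"))
a=np.radians(3.3);R=np.array([[np.cos(a),-np.sin(a)],[np.sin(a),np.cos(a)]])
L=(X[...,:2]-np.array([.602,.0407]))@R
m=(L[...,0]>-.05)&(L[...,0]<.05)&(L[...,1]>-.08)&(L[...,1]<-.05)&(X[...,2]>.12)&(X[...,2]<.16); print("tray z",np.median(X[m][:,2]),m.sum())
m=(X[...,2]>.198)&(X[...,2]<.22)&(abs(L[...,0])<.06)&(L[...,1]>-.06)&(L[...,1]<.1)
for lo,hi in[(-.06,.02),(.025,.1)]:
    mm=m&(L[...,1]>lo)&(L[...,1]<hi); c=cv2.minEnclosingCircle((L[mm]*1000).astype(np.float32)); print("tin local",c,np.median(X[mm][:,2]))
E
```

```text
tray z 0.13803394862295915 576
tin local ((-10.359780311584473, -14.364341735839844), 28.590164184570312) 0.20204797758369927
tin local ((-30.34681510925293, 66.04911041259766), 28.428773880004883) 0.20186586217367702
```

View pics/c33.png

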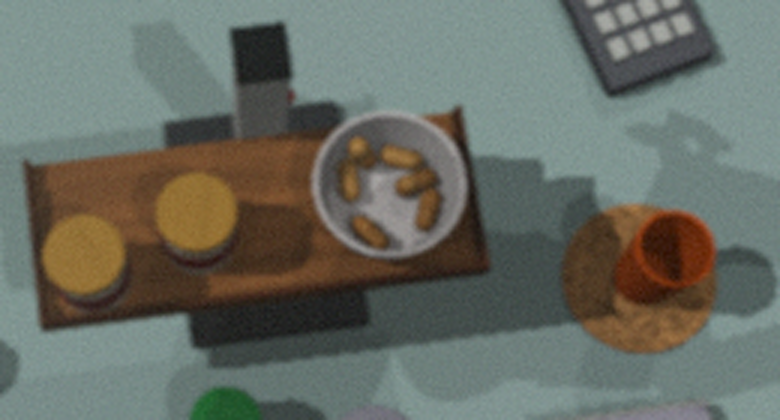

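```bash
python3 - <<'E' | sed -n '/----/,$p'
from pp import *
from go import down
p,r,q,s=cur(); print(p,np.round(q,2))
W1=np.array([.50,-.36,.42])
q1=line(W1,r,3)
print("W2"); q2=line(np.array([.50,.06,.42]),down(3.3),14,W1,r,q1)
E
```

```text
----
[ 0.53080036 -0.40980211  0.24350882] [-1.14  0.76  1.23  0.9   1.88 -0.65]
turn [0. 0. 0.] shift [-171.3  -49.1  -53. ] | deg 0.0 mm 186.0
1 [ 0.521 -0.393  0.302] q [-1.14  0.68  1.23  0.92  1.93 -0.6 ] dq 0.08 e 0.0
2 [ 0.51  -0.377  0.361] q [-1.14  0.61  1.22  0.94  1.98 -0.53] dq 0.07 e 0.0
3 [ 0.5  -0.36  0.42] q [-1.15  0.54  1.2   0.97  2.04 -0.45] dq 0.08 e 0.0
W2
turn [-0.328 -0.526 -1.105] shift [-150.9  329.5 -212.3] | deg 72.6 mm 420.0
1 [ 0.5  -0.33  0.42] q [-1.11  0.48  1.23  0.91  2.01 -0.48] dq 0.06 e 0.0
2 [ 0.5  -0.3   0.42] q [-1.06  0.43  1.26  0.85  1.97 -0.5 ] dq 0.06 e 0.0
3 [ 0.5  -0.27  0.42] q [-1.01  0.38  1.29  0.79  1.93 -0.51] dq 0.06 e 0.0
4 [ 0.5  -0.24  0.42] q [-0.96  0.33  1.31  0.73  1.89 -0.52] dq 0.06 e 0.0
5 [ 0.5  -0.21  0.42] q [-0.89  0.28  1.33  0.67  1.85 -0.51] dq 0.06 e 0.0
6 [ 0.5  -0.18  0.42] q [-0.82  0.23  1.35  0.61  1.82 -0.49] dq 0.07 e 0.0
7 [ 0.5  -0.15  0.42] q [-0.74  0.19  1.37  0.54  1.78 -0.46] dq 0.08 e 0.0
8 [ 0.5  -0.12  0.42] q [-0.65  0.16  1.38  0.48  1.74 -0.42] dq 0.09 e 0.0
9 [ 0.5  -0.09  0.42] q [-0.55  0.13  1.38  0.4   1.71 -0.37] dq 0.1 e 0.0
10 [ 0.5  -0.06  0.42] q [-0.44  0.11  1.38  0.33  1.69 -0.31] dq 0.11 e 0.0
11 [ 0.5  -0.03  0.42] q [-0.32  0.09  1.37  0.25  1.68 -0.24] dq 0.11 e 0.0
12 [0.5  0.   0.42] q [-0.2   0.09  1.36  0.17  1.67 -0.17] dq 0.12 e 0.0
13 [0.5  0.03 0.42] q [-0.08  0.1   1.35  0.08  1.68 -0.09] dq 0.12 e 0.0
14 [0.5  0.06 0.42] q [ 0.04  0.12  1.33 -0.    1.7  -0.02] dq 0.12 e 0.0
```

Tin 1 has been shifted about 22 mm against the lip (local −30, 66). I'll bring the arm back tool-down, look from the side, and recentre it.

Emit:
play_rows([
  [[0, 0, 0, -30, -8, -9, 1], [0, 0, 0, -65, -19, -20, 1], [0, 0, 0, -100, -29, -31, 1], [0, 0, 0, -135, -39, -42, 1], [0, 0, 0, -160, -46, -50, 1], [0, 0, 0, -171, -49, -53, 1], [0, 0, 0, -171, -49, -53, 1]],
])

```text
t: 42.8
eef_pos: [0.5001, -0.3595, 0.4229]
ee_rot: [0.626, 0.033, 0.707, -0.328]
wrist_force: [-0.1, -0.5, 0.1]
gripper_width: 0.085
```

Emit:
play_rows([
  [[-0.023, -0.038, -0.079, -11, 24, -15, 1], [-0.047, -0.075, -0.158, -22, 47, -30, 1], [-0.07, -0.113, -0.237, -32, 71, -45, 1], [-0.094, -0.15, -0.316, -43, 94, -61, 1], [-0.117, -0.188, -0.395, -54, 118, -76, 1], [-0.141, -0.225, -0.474, -65, 141, -91, 1], [-0.164, -0.263, -0.552, -75, 165, -106, 1], [-0.187, -0.301, -0.631, -86, 188, -121, 1], [-0.211, -0.338, -0.71, -97, 212, -136, 1], [-0.234, -0.376, -0.789, -108, 235, -152, 1], [-0.258, -0.413, -0.868, -119, 259, -167, 1], [-0.281, -0.451, -0.947, -129, 282, -182, 1]],
])

```text
t: 43.8
eef_pos: [0.5, 0.0006, 0.4176]
ee_rot: [0.543, -0.446, 0.53, -0.474]
wrist_force: [0.5, -0.3, -1.0]
gripper_width: 0.0851
```

```bash
python3 go.py .50 .06 .40 3.3
python3 - <<'E'
from h import *
for n in ["side","top"]: grab(n,n+"34")
E
```

```text
t 43.8 pos [0.5    0.0006 0.4176] q [-0.197  0.093  1.367  0.158  1.669 -0.165] F [ 0.5 -0.3 -1. ] w 0.0851
[[-0.012  0.042  0.999]
 [-0.988  0.151 -0.019]
 [-0.152 -0.988  0.039]]
turn [-0.045  -0.073  -0.1511] shift mm [-56.   26.4  -1.8] rows~ 1.4856306649932693 1.3901743872231596
```

View pics/side34.png

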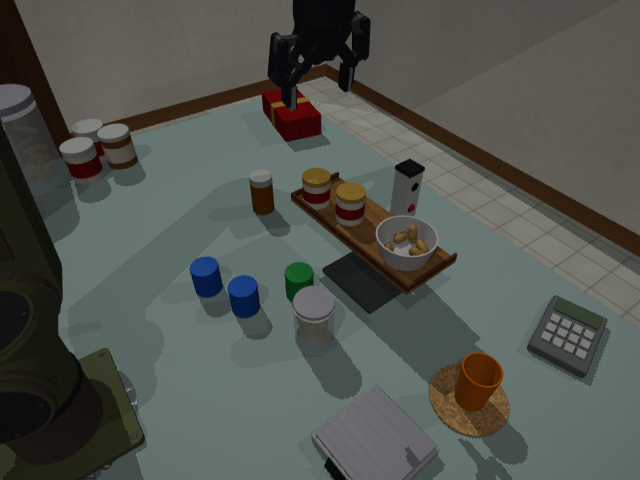

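```bash
cat > tins.py <<'E'
from h import *
import sys
a=np.radians(3.3);R=np.array([[np.cos(a),-np.sin(a)],[np.sin(a),np.cos(a)]])
for f in sys.argv[1:]:
    X=cloud(f[:4].strip("0123456789"),np.load(f"pics/{f}.npy")); L=(X[...,:2]-np.array([.602,.0407]))@R
    b=cv2.imread(f"pics/{f}.png");h=cv2.cvtColor(b,cv2.COLOR_BGR2HSV)
    m=(X[...,2]>.196)&(X[...,2]<.215)&(abs(L[...,0])<.07)&(h[...,1]>60)
    for lo,hi in[(-.06,.02),(.025,.12)]:
        mm=m&(L[...,1]>lo)&(L[...,1]<hi)
        if mm.sum()>20: print(f,mm.sum(),np.round(cv2.fitEllipse((L[mm]*1000).astype(np.float32))[0],1),[np.round(v,1) for v in cv2.minEnclosingCircle((L[mm]*1000).astype(np.float32))],np.round(np.median(X[mm][:,2]),4))
E
python3 tins.py side11 side12 side13 side14 side16 side20 top23 top33 side34 top34
```

```text
side11 415 [-30.2  62.5] [array([-29. ,  62.4]), np.float64(29.5)] 0.2007
side12 409 [-30.7  63.3] [array([-29.3,  63.6]), np.float64(29.5)] 0.2004
side13 407 [-30.9  63.4] [array([-30.5,  65.1]), np.float64(29.1)] 0.2004
side14 407 [-30.8  63.2] [array([-30.2,  65.2]), np.float64(29.3)] 0.2004
side16 457 [-10.7 -17.1] [array([ -8.8, -16. ]), np.float64(30.2)] 0.2004
side16 409 [-30.7  63.2] [array([-30.3,  64.4]), np.float64(28.9)] 0.2003
side20 463 [-10.8 -17.3] [array([-10.1, -16.3]), np.float64(28.8)] 0.2004
side20 417 [-30.8  63.1] [array([-30.4,  64.5]), np.float64(28.9)] 0.2003
top23 563 [-10.6 -14.6] [array([ -9.9, -13.8]), np.float64(29.0)] 0.2019
top23 574 [-30.7  65.9] [array([-30. ,  65.9]), np.float64(28.6)] 0.202
top33 563 [-10.6 -14.5] [array([-10.4, -14.4]), np.float64(28.6)] 0.202
top33 573 [-30.7  65.9] [array([-30.3,  66. ]), np.float64(28.4)] 0.2018
side34 465 [-10.8 -17. ] [array([ -9.4, -15.7]), np.float64(29.7)] 0.2003
side34 416 [-30.9  63.1] [array([-30.4,  64.3]), np.float64(29.0)] 0.2003
top34 574 [-30.8  65.9] [array([-29.9,  65.5]), np.float64(28.7)] 0.2018
```

```bash
python3 - <<'E'
import numpy as np
a=np.radians(3.3);R=np.array([[np.cos(a),-np.sin(a)],[np.sin(a),np.cos(a)]])
print(np.array([.602,.0407])+R@[-.0305,.0645])
E
python3 go.py .5678 .1033 .27 3.3
```

```text
[0.56783769 0.10333734]
t 43.9 pos [0.4998 0.0081 0.4182] q [-0.186  0.093  1.367  0.163  1.67  -0.167] F [-0.1 -0.2  0.6] w 0.0856
[[ 0.001  0.04   0.999]
 [-0.988  0.157 -0.005]
 [-0.157 -0.987  0.04 ]]
turn [-0.0445 -0.0593 -0.1568] shift mm [-70.6 163.9  61.6] rows~ 4.526806302979929 1.3876008882775133
```

Emit:
play_rows([
  [[-0.022, -0.03, -0.078, -30, 5, 26, 1], [-0.044, -0.059, -0.157, -60, 15, 52, 1], [-0.044, -0.059, -0.157, -70, 45, 61, 1], [-0.044, -0.059, -0.157, -70, 80, 61, 1], [-0.044, -0.059, -0.157, -70, 115, 61, 1], [-0.044, -0.059, -0.157, -70, 145, 61, 1], [-0.044, -0.059, -0.157, -70, 160, 61, 1], [-0.044, -0.059, -0.157, -70, 164, 61, 1], [-0.044, -0.059, -0.157, -70, 164, 61, 1]],
])

```text
t: 44.65
eef_pos: [0.5679, 0.0924, 0.2677]
ee_rot: [-0.509, 0.512, -0.49, 0.489]
wrist_force: [-0.3, -0.5, 0.3]
gripper_width: 0.0854
```

```bash
python3 - <<'E'
from h import *
grab("side","side35")
b=cv2.imread("pics/side35.png"); cv2.imwrite("pics/c35.png",cv2.resize(b[60:260,240:440],(600,600)))
E
python3 go.py .5678 .1033 .1795 3.3;python3 tins.py side35
```

```text
t 44.7 pos [0.569  0.0924 0.2698] q [ 0.089  0.29   1.461 -0.002  1.392  0.048] F [0.2 0.3 0.3] w 0.0851
[[ 0.041 -0.     0.999]
 [-0.999 -0.002  0.041]
 [ 0.002 -1.    -0.   ]]
turn [ 0.0002 -0.0161  0.0021] shift mm [-11.1  90.3  -0.7] rows~ 2.181585793011233 0.13012452337873412
side35 460 [-10.7 -17.1] [array([-10.1, -15.5]), np.float64(29.6)] 0.2003
side35 409 [-30.6  63.5] [array([-29.8,  65.6]), np.float64(30.5)] 0.2002
```

View pics/c35.png

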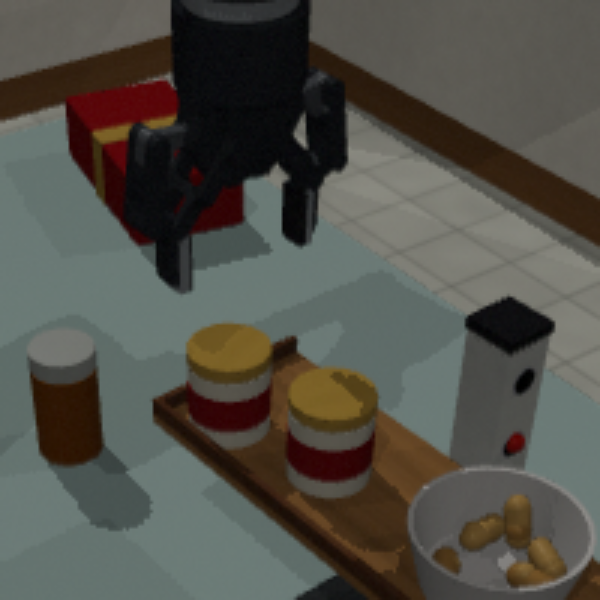

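Emit:
play_rows([
  [[0, -0.016, 0, -6, 0, -0.5, 1], [0, -0.016, 0, -11, 5, -0.5, 1], [0, -0.016, 0, -11, 20, -0.5, 1], [0, -0.016, 0, -11, 40, -0.5, 1], [0, -0.016, 0, -11, 60, -0.5, 1], [0, -0.016, 0, -11, 77, -0.5, 1], [0, -0.016, 0, -11, 86, -0.5, 1], [0, -0.016, 0, -11, 90, -0.5, 1], [0, -0.016, 0, -11, 90, -0.5, 1], [0, -0.016, 0, -11, 90, -0.5, 1]],
])

```text
t: 45.53
eef_pos: [0.5692, 0.1043, 0.1827]
ee_rot: [0.515, -0.513, 0.484, -0.487]
wrist_force: [-0.1, -0.5, -0.4]
gripper_width: 0.0856
```

```bash
python3 go.py .5678 .1033 .1795 3.3;python3 tins.py side35
```

```text
t 45.53 pos [0.5692 0.1043 0.1827] q [ 0.109  0.36   1.586 -0.002  1.19   0.052] F [-0.1 -0.5 -0.4] w 0.0856
[[ 0.058  0.005  0.998]
 [-0.998 -0.001  0.058]
 [ 0.002 -1.     0.005]]
turn [-0.0053  0.0004  0.0015] shift mm [ 0.9  3.2 -1.5] rows~ 0.08665835412185857 0.04455092638355806
side35 460 [-10.7 -17.1] [array([-10.1, -15.5]), np.float64(29.6)] 0.2003
side35 409 [-30.6  63.5] [array([-29.8,  65.6]), np.float64(30.5)] 0.2002
```

Emit:
play_rows([
  [[0, 0, 0, 0, 0, 0, 0.7], [0, 0, 0, 0, 0, 0, 0.5], [0, 0, 0, 0, 0, 0, 0.4], [0, 0, 0, 0, 0, 0, 0.25], [0, 0, 0, 0, 0, 0, 0.1], [0, 0, 0, 0, 0, 0, 0.1], [0, 0, 0, 0, 0, 0, 0.1], [0, 0, 0, 0, 0, 0, 0.1]],
], squeeze=25)

```text
t: 46.2
eef_pos: [0.569, 0.1042, 0.1825]
ee_rot: [0.515, -0.513, 0.484, -0.487]
wrist_force: [-0.4, 0.2, 6.3]
gripper_width: 0.0554
```

Emit:
play_rows([
  [[0, 0, 0, 0, -3, 0, 0.1], [0, 0, 0, 0, -6, 0, 0.1], [0, 0, 0, 0, -6, 5, 0.1], [0, 0, 0, 1, -6, 10, 0.1], [0, 0, 0, 2, -6, 16, 0.1], [0, 0, 0, 2, -6, 20, 0.1], [0, 0, 0, 2, -6, 20, 0.1], [0, 0, 0, 2, -4, 20, 0.1], [0, 0, 0, 2, -2, 20, 0.1], [0, 0, 0, 2, -0.5, 20, 0.1], [0, 0, 0, 2, -0.5, 20, 0.1], [0, 0, 0, 2, -0.5, 20, 0.1]],
])

```text
t: 47.2
eef_pos: [0.5881, 0.1032, 0.1824]
ee_rot: [0.515, -0.514, 0.484, -0.487]
wrist_force: [-1.0, -0.6, 1.2]
gripper_width: 0.0554
```

```bash

python3 - <<'E'
from h import *
for i in range(4):
    grab("side","side36"); s=ctrl.get_state(); print(s["eef_pos"],s["wrist_force"])
E
```

```text
[0.58811556 0.10322053 0.1824379 ] [-0.91822865  0.16054456  1.1630314 ]
[0.58810129 0.10324995 0.18241391] [-0.13589467 -0.21630846  0.79568737]
[0.5881314  0.10322121 0.18241172] [-1.3763428  -1.03177914  2.73938   ]
[0.58811447 0.10322653 0.18239272] [-1.54755432 -1.12722714  2.1316025 ]
```

Emit:
play_rows([
  [[0, 0, 0, 0, 0, 0, 0.35], [0, 0, 0, 0, 0, 0, 0.45], [0, 0, 0, 0, 0, 0, 0.6], [0, 0, 0, 0, 0, 0, 0.75], [0, 0, 0, 0, 0, 0, 0.75], [0, 0, 0, 0, 0, 0, 0.75]],
])

```text
t: 47.9
eef_pos: [0.5885, 0.1032, 0.1821]
ee_rot: [0.515, -0.514, 0.484, -0.487]
wrist_force: [0.7, -0.1, 0.4]
gripper_width: 0.0748
```

```bash

python3 - <<'E'
from h import *
grab("side","side37")
b=cv2.imread("pics/side37.png"); cv2.imwrite("pics/c37.png",cv2.resize(b[60:260,240:440],(600,600)))
E
python3 tins.py side37
```

```text
side37 464 [-10.6 -17. ] [array([ -9., -17.]), np.float64(29.8)] 0.2
side37 419 [-13.8  61. ] [array([-16.5,  65.3]), np.float64(46.2)] 0.2001
```

Emit:
play_rows([
  [[0, 0, 0, 0, -15, 0, 0.75], [0, 0, 0, 0, -40, 0, 0.75], [0, 0, 0, 0, -75, 0, 0.75], [0, 0, 0, 0, -110, 0, 0.75], [0, 0, 0, 0, -145, 0, 0.75], [0, 0, 0, 0, -170, 0, 0.75], [0, 0, 0, 0, -170, 0, 0.75]],
])

```text
t: 48.53
eef_pos: [0.5908, 0.1038, 0.3594]
ee_rot: [0.518, -0.51, 0.481, -0.489]
wrist_force: [1.1, 0.3, 0.3]
gripper_width: 0.0747
```

```bash

python3 - <<'E'
from h import *
grab("side","side38")
st()
E
python3 tins.py side38
```

```text
t 48.58 pos [0.5896 0.1037 0.3562] q [ 0.105  0.272  1.273 -0.002  1.585  0.047] F [0.5 0.1 0.3] w 0.0746
[[ 0.058  0.011  0.998]
 [-0.998 -0.001  0.058]
 [ 0.001 -1.     0.011]]
side38 461 [-10.6 -17. ] [array([ -8.3, -15.8]), np.float64(29.5)] 0.2002
side38 404 [-11.9  61.7] [array([-9.8, 63.7]), np.float64(30.3)] 0.2001
```

View pics/side38.png

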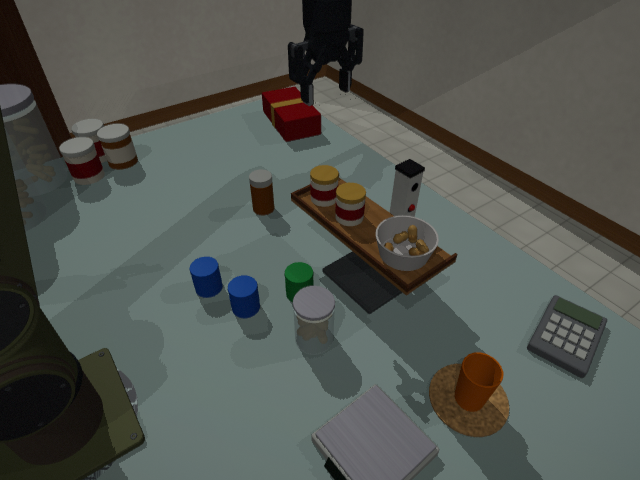

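```bash
python3 -c "
from workcell import ctrl
print(ctrl.hand_in())"
```

```text
the job is handed in; nothing more can be done
None
```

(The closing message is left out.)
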